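# Clear the jammed feed tubes of a tipping magazine

## Robot

A 7-joint arm with a two-finger parallel gripper is mounted at the origin on a cart in front of the work surface, level with it; the furniture and walls round the work are solid. World frame = base frame: x ahead of the robot, y to its left, z up, the work surface at z = 0. Lengths are in mm, angles in rad, forces in N, time in s.
With the tool pointing down it reaches from about 425 to 800 mm from the base axis. Payload 8.3 kg.
Tool frame: the origin (TCP) lies midway between the tips of the shut fingers; the grasp point (between the pads) lies 19 mm behind it; z points along the fingers, y is the direction in which the jaws open and shut (so a half turn about z gives the same grasp; the last joint's range is limited). The gripper opens to 85 mm and grips with 20 to 120 N. Pads are 22 mm wide; open, the fingers measure 114 mm over their backs; the gripper's body (76 mm by 85 mm) begins 54 mm behind the grasp point. The pads swing forward as they close: fully open they stand 13 mm farther back than shut.
Start: joints at [-1.285, 0.383, 0.016, 1.37, -0.006, 1.388, -0.046], TCP at [213.554, 587.365, 231.279] pointing down, gripper open.
Joint ranges: [-2.95, 2.95], [-0.25, 2.06], [-1.52, 1.56], [0.18, 2.33], [-1.44, 4.58], [0.02, 2.06], [-3.01, 3.01]. Speed limits (rad/s): [2.39, 2.39, 3.01, 3.01, 3.14, 3.14, 3.14].

## Interface

Orientations are given as a unit quaternion [x, y, z, w].
In Python, from plant import get_state, viewer, order, nets gives the robot as it stands.
- The arm moves only by the tool drive_tool, never from a script. Its argument "deltas" is a list of rows, each a list of 3 entries, a list of its own where there are three numbers: the shift along the tool's x, y, z as a fraction of full scale, then the turn, a rotation vector about the tool's x, y, z as a fraction of full scale, then the opening, from 0 (shut) to 1 (fully open). A call has 1 to 12 rows; each row is the pose to reach, as a shift and turn from the pose measured when the call began, along the tool's axes at that moment, turning the shorter way round; what a row does not reach only later rows make up. Full scale, the value 1, is 0.08 m for a shift and pi rad for a turn. A row lasts 1/12 s, in which the tool goes at most 41.7 mm and 7.16 degrees, less where a joint would pass 70% of its speed; a pose out of reach is approached as far as the arm can. A call with a number of a shift or a turn outside -1 to 1 is refused whole. A call with a gripper value outside its range is refused whole. The fingers move at their own pace and stop on an object; "newtons" is the grip in N (left out, the last holds). Time passes only in rows, so rows that repeat a pose let the fingers close. It gives the time, the measured TCP pose, the force and the opening at its end, in the units of the state.
- get_state(): the state, without advancing time (a new reading comes with each control period).
- viewer.capture(name): name is "scene" or "top" or "wrist"; returns (picture, depth): 400x640x3 uint8, red, green, blue; 400x640 float32, mm along the optical axis (not along the pixel's ray), 0 where there is no reading.
- viewer.camera_model(name): a dict with "fx", "fy", "cx", "cy" (pixels), "dist" ([k1, k2, p1, p2, k3] as OpenCV has them; the pictures are not rectified), "pose" (4x4, takes a point from camera to world coordinates). Camera axes: x right, y down, z forward; pixel columns grow to the right and rows downward; lengths in mm; the calibration is good to about 2 mm. A picture is of the moment at which its call begins: read the wrist's pose just before it. camera_model takes no time and is no camera call; for the wrist camera it gives the pose at the moment of the call.
- order.sign_off(): hands the job in, once; it reports no verdict.
Trained networks look in the newest picture that a camera, given by its name, has taken for a name from the list of things; names that differ only in an ending like _2 or _b are one class to them, and where a whole thing is asked for, a point or a joint stands for the part that bears it (a point fixed in the world has none). Each returns a list of dicts, best first, with "p" (0 to 1); they miss things now and then, are a little off and sometimes report something else, mostly with a low value. They report only what shows in the picture. A call takes as long as a camera call.
- nets.cut_out(camera, label): "pixels" (400x640 bool, what is visible of it) and "rect" ([left, top, right, bottom] in pixels, round what is visible of it).
- nets.landmark_of(camera, label): "centre" ([column, row] in pixels: a listed point, or the origin of a listed thing).
The state is a dict: "t": time; "q": joint angles; "dq": joint speeds; "effort": joint torques, N m; "position": TCP position; "ee_rot": TCP orientation; "force": force on the tool from outside, world axes, zero at the start; "ft_torque": the same for the moment, N m; "width": finger opening in mm.
Only numpy, scipy, OpenCV 4.12 (cv2) and the standard library are available. Lean on these libraries where they do the work, as an engineer would, in place of code of your own. Each camera call takes 0.05 s, during which the arm holds its last target.

## Task

The brass plugs in the clear feed tubes are stuck. Slide the grey tray up to the stand's open side, partly under the tubes, tip the magazine with its red lever as far as it goes so that the lower ends hang over the tray, and drive every plug out with the orange-handled push rod so that all of them lie in the tray. Then swing the magazine fully upright, put the blue cap on it and press it down with the end of the push rod until it clicks home, and stand the rod in its holder; leave the oil bottle and the tin where they are.

Things in the scene. Friction and masses are not known exactly. Their poses are not given: they have to be found in the camera images.
- stand: Fixed grey stand of the magazine: base plate 70 x 176 mm (x -95 to -25 mm), two uprights 140 mm high at y = +-77 mm (8 mm thick, x -65 to +10 mm, cut away below 48 mm from x = -25 mm on). Origin on the bench under the magazine's hinge axis; x points to the open side, where the tray goes (to the robot's right, within 0.25 rad), y along the tubes' row, away from the robot; z up. From x = -25 mm on the space below 48 mm is free.
- magazine (a joint): Tip angle in rad: 0 upright, 0.62 at the stop. The hinge axis runs along the stand's y, 125 mm above the bench, through the tubes' axes. Tipping takes mouths and lever towards the stand's -x (the robot's left), the lower ends to +x. The hinge is stiff (0.45 N m) and stays where it is left. Magazine: three tubes in an aluminium frame 43 x 109 mm, 95 mm high (60 below to 35 above the hinge).
- mag_top (a point): Centre of the magazine's upper face, level with the mouths, 35 mm from the hinge axis; moves with it; at 0 its axes are the stand's. Laid on, the cap stops on sprung detents with its origin about 17 mm above this point; pressed in the middle of its top (white spot, 24 mm above its origin) with about 5 to 20 N it snaps home, its origin at this point.
- lever_grip (a point): Middle of the red lever grip, a round bar of 16 mm diameter, 32 mm long, parallel to the hinge axis, beside the stand on its +y side, 85 mm from the hinge axis (straight above it when upright) and 106 mm along y from the stand's middle.
- mouth_0 (a point): Centre of the mouth of the clear tube at y = -34 mm; z points up out of the tube along its axis. Tubes: 34 mm apart, bore 25 mm, outside 33 mm, 95 mm long, open at both ends. 17 mm above the lower end a sprung catch sticks 7 mm into the bore from the +x side and holds the plug.
- mouth_1 (a point): The same for the middle tube (y = 0). Driving a plug past the catch takes about 5 to 12 N; it drops out once its top has passed, with the rod's end about 83 mm below the mouth. The rod may go 90 mm deep.
- mouth_2 (a point): The same for the tube at y = +34 mm. Tipped to the stop, the lower ends are about 77 mm above the bench and at stand x = +36 mm; a plug falls at about x = +45 mm.
- plug_0: Brass plug, 22 mm diameter, 45 mm long, flat top, domed bottom, 80 g; if present, wedged in tube 0 with its top about 34 mm below the mouth. Origin at mid-length, z along its axis. Two or three of the plugs are present.
- plug_1: Brass plug, 22 mm diameter, 45 mm long, flat top, domed bottom, 80 g; if present, wedged in tube 1 with its top about 34 mm below the mouth. Origin at mid-length, z along its axis. Two or three of the plugs are present.
- plug_2: Brass plug, 22 mm diameter, 45 mm long, flat top, domed bottom, 80 g; if present, wedged in tube 2 with its top about 34 mm below the mouth. Origin at mid-length, z along its axis. Two or three of the plugs are present.
- tray: Loose grey open tray, 110 (x) x 150 (y) x 35 mm, walls 4 mm, about 250 g, origin under its centre. At each y end an upright lug (36 mm along x, 10 mm thick along y, centred at x = +30, y = +-79 mm, top at 51 mm) to pinch and pull it by. Well placed, its centre is at about x = +48 mm, y = 0 of the stand, turned like the stand (lugs on the side away from it).
- rod: Push rod, 150 g: steel rod 12 mm diameter, 100 mm long, above it a collar 44 mm diameter, 6 mm thick, then an orange handle 24 x 24 mm (sides along its x and y), 42 mm high, top at 148 mm. Origin at the centre of the lower end, z up along it. It stands in the holder, collar on the rim, origin 5 mm above the bench.
- rod_grip (a point): Middle of the rod's orange handle, 128 mm above the rod's lower end.
- holder: Fixed green tube on a round foot, 105 mm high, 42 mm outside, hole 22 mm diameter and deep enough for the rod. Origin on the bench on its axis.
- cap: Loose blue snap cap, 120 g: bar 40 (x) x 131 (y) x 24 mm, at each y end a leg down (20 mm wide, reaching 26 mm below the bar, a rounded nib inside). Origin at the centre of the bar's underside (26 mm above the 2 mm thick mat it lies on), z up. It goes along the tubes' row, either way round, legs outside the magazine's two ends between flared guide ribs (2.5 mm play in x, flares 5 mm).
- bottle: Bystander: oil bottle standing, 32 mm diameter, 95 mm high; origin at the centre of its foot.
- tin: Bystander: round tin with blue lid, 67 mm diameter, 28 mm high; origin at the centre of its foot.

How it is judged (in metres and radians):
On the way, in this order (a step that is already met when the one before it is completed fails the run):
1. the magazine is tipped to its stop (value of joint magazine above 0.55 rad), for 0.2 s.
2. every plug lies in the tray (x of plug_0 in the frame of tray between -0.055 and 0.055 m and y of plug_0 in the frame of tray between -0.075 and 0.075 m and z of plug_0 in the frame of tray between 0 and 0.035 m and x of plug_1 in the frame of tray between -0.055 and 0.055 m and y of plug_1 in the frame of tray between -0.075 and 0.075 m and z of plug_1 in the frame of tray between 0 and 0.035 m and x of plug_2 in the frame of tray between -0.055 and 0.055 m and y of plug_2 in the frame of tray between -0.075 and 0.075 m and z of plug_2 in the frame of tray between 0 and 0.035 m), for 0.2 s.
3. with the magazine upright the cap is home and the rod presses on it (value of joint magazine below 0.08 rad and distance between cap and mag_top below 0.006 m and contact force between rod and cap above 3 N), for 0.05 s.
At the end, for the whole second after the job is handed in: Every plug present lies in the tray; the magazine is upright (within 0.08 rad); the cap is snapped home (its origin within 6 mm of mag_top); the rod stands in its holder (within 12 mm of its axis, tilted less than 0.12 rad, fully down within 7 mm); all at rest (all of step 2 and value of joint magazine below 0.08 rad and distance between cap and mag_top below 0.006 m and horizontal distance between rod and holder below 0.012 m and angle between rod's own z axis and vertical below 0.12 rad and height (world z) of rod below 0.012 m and linear speed of each of plug_0, plug_1, plug_2, cap, tray, rod below 0.05 m/s); the robot touches nothing.
It fails at once if the oil bottle or the tin is pushed more than 4 cm away or knocked over (distance of any of bottle, tin from where it was at the start of the episode above 0.04 m or angle between bottle's own z axis and vertical above 0.6 rad).
Of plug_0, plug_1, plug_2 only 2 to 3 are there at a start; the rules pass over those that are not, and their reading is None.
At some moment in a run one of tray may be knocked a few centimetres aside while the robot is not near it.
It also fails if it takes over 210 s, if anything falls off the work surface, if the arm or the gripper's body presses on something with over 40 N, if the wrist force passes 120 N, or if a joint passes its speed limit or range.

## Working session

There is one attempt and no reset: what is moved stays moved. The work goes in short steps, Python scripts to look and compute and a tool call to move; the robot and the scene stay as the last step left them, time stands still between calls to the robot, and variables do not carry over. Pictures are saved under pics/ and viewed, and the job is handed in when it is done.

Besides the shell and the picture viewer there is one more tool, called as name(argument=value, ...) on one line, values as JSON. drive_tool: Moves the arm, as the interface text tells. Shift numbers are shares of 0.08 m and turn numbers shares of pi rad, none past 1 either way. Its arguments: {"type":"object","properties":{"deltas":{"type":"array","items":{"type":"array"}},"newtons":{"type":"number"}},"required":["deltas"]}

```bash
ls; mkdir -p pics
python3 - <<'E'
from plant import get_state, viewer, order, nets
import cv2
print(get_state())
for n in ("scene","top","wrist"):
    p,d=viewer.capture(n); cv2.imwrite(f"pics/{n}0.png",p[:,:,::-1])
    m=viewer.camera_model(n); print(n,m)
E
```

```text
pics
{'t': 0.0, 'q': array([-1.28490931,  0.38425639,  0.01634736,  1.37117968, -0.00633157,
        1.38821442, -0.04648891]), 'dq': array([ 0.0012712 ,  0.00023607,  0.00199914, -0.00062428, -0.00144527,
       -0.00139981, -0.00023027]), 'effort': array([-2.27602641e-04, -6.27605367e+01,  8.43803007e-01, -3.71814823e+01,
        1.64583296e-02,  1.46564859e-02, -3.52343818e-05]), 'position': array([213.36302263, 586.89939952, 230.25573818]), 'ee_rot': array([ 1.73464701e-01,  9.84839574e-01, -9.89621831e-04, -1.75673662e-04]), 'force': array([ 0.02057192, -0.09701667, -0.04248681]), 'ft_torque': array([0.03932084, 0.04126653, 0.02631357]), 'width': 85.42882831723432}
scene {'fx': 450.23286019047566, 'fy': 450.23286019047566, 'cx': 323.1060770365307, 'cy': 191.47688105998537, 'dist': array([-0.0150389,  0.       ,  0.       ,  0.       ,  0.       ]), 'pose': array([[ 7.75075382e-01, -3.69322402e-01,  5.12697879e-01,
        -7.83144942e+01],
       [-6.31807957e-01, -4.41724186e-01,  6.36944620e-01,
        -8.58991184e+02],
       [-8.76686383e-03, -8.17606694e-01, -5.75710375e-0
[... 492 characters left out ...]
89105354e-03, -2.12310953e-01, -9.77170298e-01,
         1.45534422e+03],
       [ 0.00000000e+00,  0.00000000e+00,  0.00000000e+00,
         1.00000000e+00]])}
wrist {'fx': 300.8767785817993, 'fy': 300.8767785817993, 'cx': 317.4176837293427, 'cy': 199.02481080249666, 'dist': array([-0.02990629,  0.        ,  0.        ,  0.        ,  0.        ]), 'pose': array([[ 3.41263263e-01,  8.90045165e-01,  3.02256497e-01,
         1.36267569e+02],
       [ 9.39967030e-01, -3.22738218e-01, -1.10914491e-01,
         6.14926100e+02],
       [-1.16918363e-03,  3.21962183e-01, -9.46751808e-01,
         3.74058280e+02],
       [ 0.00000000e+00,  0.00000000e+00,  0.00000000e+00,
         1.00000000e+00]])}
```

```bash
cat > h.py <<'E'
from plant import get_state, viewer, order, nets
import cv2, numpy as np
from scipy.spatial.transform import Rotation as R
def ray(m,px):
    K=np.array([[m['fx'],0,m['cx']],[0,m['fy'],m['cy']],[0,0,1]])
    u=cv2.undistortPoints(np.array(px,float).reshape(-1,1,2),K,m['dist']).reshape(-1,2)
    return np.c_[u,np.ones(len(u))]
def at_depth(m,px,d):
    P=ray(m,px)*np.asarray(d).reshape(-1,1)
    return P@m['pose'][:3,:3].T+m['pose'][:3,3]
def at_z(m,px,z):
    D=ray(m,px)@m['pose'][:3,:3].T; o=m['pose'][:3,3]
    return o+D*((z-o[2])/D[:,2])[:,None]
def proj(m,P):
    K=np.array([[m['fx'],0,m['cx']],[0,m['fy'],m['cy']],[0,0,1]])
    T=np.linalg.inv(m['pose'])
    r,_=cv2.Rodrigues(T[:3,:3])
    return cv2.projectPoints(np.array(P,float).reshape(-1,1,3),r,T[:3,3],K,m['dist'])[0].reshape(-1,2)
def cloud(m,d,mask):
    v,u=np.nonzero(mask&(d>0))
    return at_depth(m,np.c_[u,v],d[v,u])
def snap(n,f=None,crop=None,scale=1):
    m=viewer.camera_model(n); p,d=viewer.capture(n)
    if f:
        q=p
        if crop: q=p[crop[1]:crop[3],crop[0]:crop[2]]
        if scale!=1: q=cv2.resize(q,None,fx=scale,fy=scale,interpolation=cv2.INTER_CUBIC)
        cv2.imwrite(f,q[:,:,::-1])
    return m,p,d
E
python3 - <<'E'
from h import *
np.set_printoptions(precision=1,suppress=True)
for n in ("top","scene"):
    m,p,d=snap(n,f"pics/{n}1.png",(170,80,490,300) if n=='top' else (180,120,430,350),2.4)
    for l in ("stand","magazine","mag_top","lever_grip","mouth_0","tray","rod","rod_grip","holder","cap","bottle","tin","plug_0"):
        try:
            c=nets.cut_out(n,l); k=nets.landmark_of(n,l)
        except Exception as e: print(l,e); continue
        print(n,l)
        for x in c[:2]:
            P=cloud(m,d,x['pixels']); print("  cut p%.2f"%x['p'],x['rect'],P.min(0) if len(P) else '',P.max(0) if len(P) else '',np.median(P,0) if len(P) else '')
        for x in k[:3]:
            u,v=np.round(x['centre']).astype(int); print("  lm p%.2f"%x['p'],np.array(x['centre']),at_depth(m,[x['centre']],d[v,u])[0])
print(get_state()['t'])
E
```

```text
top stand
  cut p0.62 [312.2, 180.6, 361.2, 271.6] [ 370.8 -120.3   -9.2] [607.1  10.3 221.1] [467.4 -54.3  18.7]
  lm p0.98 [347.6 241.8] [439.1 -74.5 155.7]
magazine it knows: bottle, cap, holder, lever_grip, mag_top, mouth, plug, rod, rod_grip, stand, tin, tray
top mag_top
  cut p0.92 [339.1, 188.3, 362.9, 262.1] [ 392.4 -122.7   -8.8] [626.8 -63.5 221.1] [469.5 -85.7 152.7]
  lm p0.80 [351.7 236.4] [455.5 -87.5 132.2]
top lever_grip
  cut p0.70 [338.1, 183.9, 363.0, 262.4] [ 390.3 -119.7   -6.5] [626.8 -63.5 221.1] [469.8 -85.6 153.5]
  lm p0.74 [346.1 186.2] [575.8 -77.9 209.5]
  lm p0.37 [269.9 224.8] [512.2 138.1  49.9]
top mouth_0
  cut p0.59 [338.1, 185.2, 362.7, 262.2] [ 390.3 -118.3   -9.2] [598.1 -63.5 221.1] [471.7 -85.7 153.2]
  lm p0.78 [353.5 229.9] [472.7 -93.6 131.5]
  lm p0.64 [350.5 217.4] [504.4 -87.  147.2]
  lm p0.59 [352.1 248.5] [423.9 -86.7 125.8]
top tray
  cut p0.63 [424.6, 196.4, 469.7, 257.4] [ 392.2 -439.7  -10.1] [ 563.  -303.2   54.7] [ 475.1 -372.4    4. ]
  lm p0.66 [445.5 231.2] [ 469.9 -369.9    4.2]
top rod
  cut p0.67 [185.4, 232.8, 203.0, 251.1
[... 3068 characters left out ...]
der
  cut p0.56 [217.0, 161.8, 240.0, 195.8] [439.1 299.4  -2. ] [518.4 422.1 106.7] [463.  318.8  41. ]
  lm p0.75 [225.8 186.1] [453.7 326.7  13.9]
scene cap
  cut p0.65 [250.4, 191.0, 296.4, 211.0] [451.1  96.9  -0.1] [575.7 227.8  58.1] [508.1 129.8  50.4]
scene bottle
  cut p0.69 [294.9, 157.7, 305.3, 180.9] [677.2 216.3   4. ] [707.6 243.8  72.8] [688.  225.1  37.3]
  lm p0.43 [301.8 175.3] [692.3 216.3  12.8]
scene tin
  cut p0.68 [312.0, 186.9, 335.1, 201.0] [526.4 -97.6  -0.9] [720.4 108.5 170.9] [667.4  62.6  27.7]
  lm p0.45 [321.9 197.1] [653.1  56.2  25.7]
scene plug_0
  cut p0.33 [281.4, 171.4, 338.2, 242.9] [ 388.9 -118.7    2.3] [748.4 134.9 220.7] [ 463.  -104.   135.5]
2.75
```

```bash
cat >> h.py <<'E'
np.set_printoptions(precision=3,suppress=True)
def canon(yaw,tilt_axis=None,tilt=0):
    """tool down, jaw (tool y) along world azimuth yaw; then tilt about world axis"""
    c,s=np.cos(yaw),np.sin(yaw)
    M=np.array([[-s,c,0],[c,s,0],[0,0,-1]]).T  # columns x,y,z
    r=R.from_matrix(M)
    if tilt_axis is not None: r=R.from_rotvec(np.array(tilt_axis)*tilt)*r
    return r
def step(p,r,pos=None,rot=None):
    """fractions from current (pos,rot) to target p, r"""
    if pos is None:
        s=get_state(); pos=s['position']; rot=R.from_quat(s['ee_rot'])
    d=rot.inv().apply(np.asarray(p,float)-pos)/80
    w=(rot.inv()*r).as_rotvec() if r is not None else np.zeros(3)
    k=max(1,np.abs(d).max())
    n=max(np.linalg.norm(d/k)*80/41.7,np.degrees(np.linalg.norm(w))/7.16)
    print('dist',np.round(np.linalg.norm(d)*80,1),'shift',d/k,'turn',w/np.pi,'rows>=%.1f'%n,'calls %.1f'%k)
def st():
    s=get_state(); r=R.from_quat(s['ee_rot']); 
    print('t %.2f'%s['t'],'pos',s['position'],'jawyaw',np.arctan2(*r.apply([0,1,0])[1::-1]),'z',r.apply([0,0,1]),'F',s['force'],'w %.1f'%s['width'])
E
python3 - <<'E'
from h import *
m=viewer.camera_model('top'); p,d=snap('top')[1:]
# shelf
for px in [(300,50),(300,90),(300,98),(450,90),(450,60),(250,100),(230,70)]:
    print(px,at_depth(m,[px],d[px[1],px[0]]))
m=viewer.camera_model('scene'); p,d=snap('scene')[1:]
for px in [(350,82),(420,115),(320,65),(380,40),(500,130)]:
    print(px,at_depth(m,[px],d[px[1],px[0]]))
st(); step([440,450,330],canon(0))
E
```

```text
(300, 50) [[823.534  14.593 471.503]]
(300, 90) [[703.884  16.983 532.833]]
(300, 98) [[703.251  19.081 494.421]]
(450, 90) [[ 704.076 -292.311  489.856]]
(450, 60) [[ 780.23  -305.295  472.036]]
(250, 100) [[697.09  119.494 513.495]]
(230, 70) [[786.187 166.468 471.635]]
(350, 82) [[718.054   8.25  409.653]]
(420, 115) [[ 716.741 -242.284  402.997]]
(320, 65) [[706.278 123.704 428.847]]
(380, 40) [[ 706.445 -105.689  551.152]]
(500, 130) [[ 705.362 -454.302  451.046]]
t 2.85 pos [213.575 587.375 231.294] jawyaw 1.2220215148170495 z [-0.  0. -1.] F [ 1.058 -0.075 -0.195] w 85.7
dist 282.6 shift [-1.    -0.199 -0.38 ] turn [-0.    -0.     0.389] rows>=9.8 calls 3.2
```

drive_tool(deltas=[[[-0.5,-0.1,-0.19],[0,0,0.1],1],[[-1,-0.2,-0.38],[0,0,0.2],1],[[-1,-0.2,-0.9],[0,0,0.39],1],[[-1,-0.2,-0.9],[0,0,0.39],1],[[-1,-0.2,-0.9],[0,0,0.39],1],[[-1,-0.2,-0.9],[0,0,0.39],1],[[-1,-0.2,-0.9],[0,0,0.39],1],[[-1,-0.2,-0.9],[0,0,0.39],1],[[-1,-0.2,-0.9],[0,0,0.39],1],[[-1,-0.2,-0.9],[0,0,0.39],1],[[-1,-0.2,-0.9],[0,0,0.39],1]])

```text
t: 3.77
position: [283.2, 545.0, 303.3]
ee_rot: [0.71, 0.704, -0.0, 0.0]
force: [-0.4, -0.1, -0.9]
width: 85.3
```

Run:
```python
from h import *
st(); step([420,430,330],canon(0))
print(viewer.camera_model('wrist')['pose'])
```

```text
t 3.77 pos [283.18  545.037 303.272] jawyaw -0.0077876430849659565 z [-0. -0. -1.] F [-0.397 -0.096 -0.943] w 85.3
dist 180.7 shift [-0.828  1.    -0.194] turn [-0.     0.    -0.002] rows>=2.5 calls 1.7
[[  1.     -0.007  -0.002 284.453]
 [ -0.007  -0.947  -0.321 627.268]
 [  0.      0.321  -0.947 446.833]
 [  0.      0.      0.      1.   ]]
```

drive_tool(deltas=[[[-0.4,0.5,-0.2],[0,0,0],1],[[-0.8,1,-0.4],[0,0,0],1],[[-0.8,1,-0.4],[0,0,0],1],[[-0.8,1,-0.4],[0,0,0],1]])

```text
t: 4.1
position: [369.2, 475.7, 338.0]
ee_rot: [0.712, 0.702, 0.002, 0.001]
force: [-0.1, -0.1, 1.4]
width: 85.4
```

drive_tool(deltas=[[[-0.5,0.5,0],[0,0,0],1],[[-1,1,0],[0,0,0],1],[[-1,1,0],[0,0,0],1],[[-1,1,0],[0,0,0],1],[[-1,1,0],[0,0,0],1]])

```text
t: 4.52
position: [450.2, 392.1, 338.6]
ee_rot: [0.713, 0.701, 0.002, 0.002]
force: [-0.4, 0.2, -0.7]
width: 85.4
```

Run:
```python
from h import *
st(); m,p,d=snap('wrist','pics/w1.png')
st()
for l in ("rod","rod_grip","holder"):
    for x in nets.landmark_of('wrist',l)[:2]: print(l,x, at_z(m,[x['centre']],{'rod':5,'rod_grip':133,'holder':0}[l]))
for l in ("rod","holder"):
    for x in nets.cut_out('wrist',l)[:1]: print(l,x['p'],x['rect'])
```

```text
t 4.52 pos [450.193 392.145 338.598] jawyaw -0.016457183556829305 z [ 0.006  0.001 -1.   ] F [-0.382  0.25  -0.742] w 85.4
t 4.57 pos [448.391 394.218 338.286] jawyaw -0.0130789633121281 z [ 0.005  0.001 -1.   ] F [-0.51   1.287 -0.336] w 85.4
rod {'centre': [453.0, 234.1], 'p': 0.6} [[689.429 243.227   5.   ]]
rod {'centre': [328.6, 185.0], 'p': 0.58} [[470.603 336.831   5.   ]]
rod_grip {'centre': [332.1, 212.7], 'p': 0.56} [[469.642 337.762 133.   ]]
holder {'centre': [331.2, 184.3], 'p': 0.77} [[475.14  336.527   0.   ]]
rod 0.65 [315.3, 190.3, 350.8, 229.7]
holder 0.92 [311.2, 164.5, 347.9, 202.3]
```

drive_tool(deltas=[[[-0.5,0.1,0],[0,0,0],1],[[-1,0.2,0],[0,0,0],1],[[-1,0.2,0],[0,0,0],1],[[-1,0.2,0],[0,0,0],1]])

```text
t: 5.15
position: [462.9, 313.6, 339.0]
ee_rot: [0.712, 0.702, 0.003, 0.001]
force: [-0.1, 0.9, 0.1]
width: 85.4
```

drive_tool(deltas=[[[-0.5,0.1,0],[0,0,0],1],[[-1,0.2,0],[0,0,0],1],[[-1,0.2,0],[0,0,0],1],[[-1,0.2,0],[0,0,0],1]])

```text
t: 5.48
position: [478.4, 231.9, 339.6]
ee_rot: [0.713, 0.701, 0.003, 0.001]
force: [-0.3, 1.8, 0.3]
width: 85.8
```

drive_tool(deltas=[[[-0.5,0.1,0],[0,0,0],1],[[-1,0.2,0],[0,0,0],1],[[-1,0.2,0],[0,0,0],1],[[-1,0.2,0],[0,0,0],1]])

```text
t: 5.82
position: [493.4, 150.8, 339.9]
ee_rot: [0.714, 0.7, 0.004, 0.002]
force: [-1.5, 0.6, 0.1]
width: 85.5
```

drive_tool(deltas=[[[-0.5,0,0],[0,0,0],1],[[-1,0,0],[0,0,0],1],[[-1,0,0],[0,0,0],1],[[-1,0,0],[0,0,0],1],[[-1,0,0],[0,0,0],1],[[-1,0,0],[0,0,0],1]])

```text
t: 6.32
position: [491.7, 73.8, 339.3]
ee_rot: [0.712, 0.702, 0.004, 0.001]
force: [0.7, -0.7, -0.4]
width: 85.3
```

Run:
```python
from h import *
st(); m,p,d=snap('wrist','pics/w2.png')
for l in ("mouth_0","mag_top","lever_grip","stand"):
    for x in nets.landmark_of('wrist',l)[:4]: print(l,x, at_z(m,[x['centre']],{'mouth_0':160,'mag_top':160,'lever_grip':210,'stand':0}[l]))
```

```text
t 6.32 pos [491.717  73.783 339.325] jawyaw -0.015297561053804318 z [ 0.007  0.003 -1.   ] F [ 0.712 -0.671 -0.449] w 85.3
mouth_0 {'centre': [324.1, 301.0], 'p': 0.86} [[499.879 -91.162 160.   ]]
mouth_0 {'centre': [267.4, 301.1], 'p': 0.84} [[427.139 -89.962 160.   ]]
mouth_0 {'centre': [297.9, 301.5], 'p': 0.66} [[466.24  -91.264 160.   ]]
mouth_0 {'centre': [386.2, 326.6], 'p': 0.64} [[ 582.472 -134.118  160.   ]]
mag_top {'centre': [300.0, 301.9], 'p': 0.56} [[468.913 -91.931 160.   ]]
mag_top {'centre': [297.5, 301.9], 'p': 0.5} [[465.703 -91.87  160.   ]]
lever_grip {'centre': [388.2, 325.0], 'p': 0.73} [[570.693 -87.12  210.   ]]
stand {'centre': [303.0, 246.3], 'p': 0.6} [[466.598 -95.425   0.   ]]
stand {'centre': [311.1, 362.1], 'p': 0.5} [[ 475.143 -366.443   -0.   ]]
```

drive_tool(deltas=[[[-0.5,0,0],[0,0,0],1],[[-1,0,0],[0,0,0],1],[[-1,0,0],[0,0,0],1],[[-1,0,0],[0,0,0],1]])

```text
t: 6.9
position: [490.3, -10.8, 339.6]
ee_rot: [0.715, 0.699, 0.004, 0.002]
force: [-0.4, 0.7, -0.5]
width: 85.1
```

drive_tool(deltas=[[[-0.5,0,0],[0,0,0],1],[[-0.7,0,0],[0,0,0],1],[[-0.7,0,0],[0,0,0],1],[[-0.7,0,0],[0,0,0],1],[[-0.7,0,0],[0,0,0],1],[[-0.7,0,0],[0,0,0],1]])

```text
t: 7.4
position: [489.3, -64.8, 339.2]
ee_rot: [0.714, 0.7, 0.004, 0.001]
force: [-0.5, 0.7, -0.0]
width: 85.2
```

Run:
```python
from h import *
st(); m,p,d=snap('wrist','pics/w3.png')
cv2.imwrite('pics/w3c.png',cv2.resize(p[120:330,200:450],None,fx=3,fy=2.8,interpolation=cv2.INTER_CUBIC)[:,:,::-1])
for l in ("mouth_0","mag_top","lever_grip","stand","tray","cap"):
    for x in nets.landmark_of('wrist',l)[:4]: print(l,x, at_z(m,[x['centre']],{'mouth_0':160,'mag_top':160,'lever_grip':210,'stand':0,'tray':4,'cap':52}[l]))
```

```text
t 7.40 pos [489.299 -64.773 339.24 ] jawyaw -0.020352864091147376 z [ 0.008  0.003 -1.   ] F [-0.491  0.693 -0.004] w 85.2
mouth_0 {'centre': [326.2, 195.7], 'p': 0.83} [[500.893 -87.745 160.   ]]
mouth_0 {'centre': [264.0, 203.6], 'p': 0.8} [[430.026 -95.6   160.   ]]
mouth_0 {'centre': [295.3, 197.1], 'p': 0.69} [[465.968 -88.623 160.   ]]
mag_top {'centre': [297.5, 203.6], 'p': 0.79} [[468.133 -96.46  160.   ]]
lever_grip {'centre': [398.4, 212.5], 'p': 0.94} [[569.619 -90.353 210.   ]]
stand {'centre': [302.3, 170.9], 'p': 0.97} [[467.255 -95.928   0.   ]]
stand {'centre': [299.3, 200.1], 'p': 0.75} [[ 460.364 -146.418    0.   ]]
tray {'centre': [312.6, 309.2], 'p': 0.94} [[ 477.392 -367.124    4.   ]]
cap {'centre': [337.3, 6.9], 'p': 0.84} [[521.118 126.645  52.   ]]
cap {'centre': [299.7, 168.4], 'p': 0.62} [[466.093 -79.956  52.   ]]
```

Run:
```python
from h import *
m=viewer.camera_model('wrist')
P=at_z(m,[(266,200),(296,198.9),(325.7,197.5)],160); print(P)
L=at_z(m,[(386,211),(402.5,210.3),(419,209.6)],210+0); print(L)
B=at_z(m,[(243.5,107.5),(356,104.5)],6); print('base far edge',B)
U=at_z(m,[(229.5,200),(363,191)],140); print('uprights top +x ends',U)
T=at_z(m,[(269,292),(350,282),(276,303)],35); print('tray',T)
# fit with known locals (only yaw+xy)
loc=np.array([[0,-34],[0,0],[0,34],[0,106]]); W=np.r_[P[:,:2],L[1:2,:2]]
# stand x -> world (sin?) : yaw a : xs=(sin a,-cos a)...; ys=(cos a, sin a)
from scipy.optimize import least_squares
f=lambda v:(np.array([v[0],v[1]])+loc[:,:1]*np.array([np.sin(v[2]),-np.cos(v[2])])+loc[:,1:]*np.array([np.cos(v[2]),np.sin(v[2])])-W).ravel()
s=least_squares(f,[467,-90,0],x_scale=[10,10,.1]); print(s.x,s.fun)
```

```text
[[432.373 -92.989 160.   ]
 [466.437 -92.531 160.   ]
 [500.1   -91.707 160.   ]]
[[557.197 -90.486 210.   ]
 [573.336 -90.179 210.   ]
 [589.512 -89.875 210.   ]]
base far edge [[381.659   4.681   6.   ]
 [552.837   5.019   6.   ]]
uprights top +x ends [[384.778 -98.581 140.   ]
 [545.399 -91.267 140.   ]]
tray [[ 401.833 -305.529   35.   ]
 [ 544.03  -288.89    35.   ]
 [ 412.542 -329.052   35.   ]]
[466.567 -92.393   0.02 ] [ 0.201 -0.098  0.13   0.138  0.46   0.009 -0.791 -0.049]
```

drive_tool(deltas=[[[-0.5,0,0],[0,0,0],1],[[-1,0,0],[0,0,0],1],[[-1,0,0],[0,0,0],1],[[-1,0,0],[0,0,0],1]])

```text
t: 8.08
position: [486.5, -149.4, 339.4]
ee_rot: [0.717, 0.697, 0.004, 0.002]
force: [-0.5, 0.4, -0.2]
width: 85.5
```

drive_tool(deltas=[[[-0.5,0,0],[0,0,0],1],[[-1,0,0],[0,0,0],1],[[-1,0,0],[0,0,0],1],[[-1,0,0],[0,0,0],1]])

```text
t: 8.42
position: [483.5, -231.4, 339.1]
ee_rot: [0.719, 0.695, 0.003, 0.002]
force: [0.1, 1.6, -1.1]
width: 85.4
```

drive_tool(deltas=[[[-0.5,0,0],[0,0,0],1],[[-0.9,0,0],[0,0,0],1],[[-0.9,0,0],[0,0,0],1],[[-0.9,0,0],[0,0,0],1],[[-0.9,0,0],[0,0,0],1],[[-0.9,0,0],[0,0,0],1]])

```text
t: 8.92
position: [482.4, -301.1, 338.8]
ee_rot: [0.717, 0.697, 0.004, 0.002]
force: [0.7, 0.1, -0.3]
width: 85.0
```

Run:
```python
from h import *
st(); m,p,d=snap('wrist','pics/w4.png')
cv2.imwrite('pics/w4c.png',cv2.resize(p[130:330,200:450],None,fx=3,fy=3,interpolation=cv2.INTER_CUBIC)[:,:,::-1])
np.save('m4.npy',m['pose'])
c=nets.cut_out('wrist','tray')[:1]
P=cloud(m,d,c[0]['pixels']); 
T=P[(P[:,2]>28)&(P[:,2]<40)]; G=P[P[:,2]>45]; print(len(P),len(T),len(G))
print('rim box',cv2.minAreaRect(T[:,:2].astype(np.float32)))
for s in (G[G[:,0]<475],G[G[:,0]>475]): print('lug',len(s),s.min(0),s.max(0),np.median(s,0))
for x in nets.landmark_of('wrist','tray')[:2]: print(x,at_z(m,[x['centre']],4))
```

```text
t 8.92 pos [ 482.362 -301.062  338.767] jawyaw -0.029428913996534186 z [ 0.008  0.003 -1.   ] F [ 0.744  0.089 -0.3  ] w 85.0
7129 1055 266
rim box ((477.8583984375, -371.79998779296875), (165.4076385498047, 110.50236511230469), 7.694330215454102)
lug 127 [ 397.674 -425.406   45.053] [ 410.189 -394.321   53.395] [ 404.171 -409.196   50.975]
lug 139 [ 552.759 -406.98    45.882] [ 564.479 -373.013   54.368] [ 558.957 -388.39    51.546]
{'centre': [315.7, 193.9], 'p': 0.79} [[ 480.952 -371.073    4.   ]]
```

Run:
```python
from h import *
print(get_state()['q'])
m,p,d=snap('wrist')
for u,v in [(329,286),(286,317),(372,317),(287,320),(370,320),(330,285),(358,295),(440,310),(330,270)]:
    w=d[v-2:v+3,u-2:u+3]; w=w[w>0]
    print(u,v,at_depth(m,[(u,v)],w.min() if len(w) else 0))
W=np.array([.991,.1336]); xs=np.array([.1336,-.991])
c=np.array([478,-371.5])
g=c+53*xs; print('grip',g)
for y in (.134-np.pi/2,.134+np.pi/2):
    step([*g,120],canon(y))
```

```text
[-0.152  0.292  0.869  1.363 -0.229  1.582  0.662]
329 286 [[ 495.852 -472.1    120.322]]
286 317 [[ 431.738 -523.299  120.6  ]]
372 317 [[ 558.127 -527.007  121.928]]
287 320 [[ 432.983 -528.025  121.484]]
370 320 [[ 555.441 -532.779  121.412]]
330 285 [[ 497.312 -470.869  119.779]]
358 295 [[ 537.067 -488.533  120.694]]
440 310 [[ 527.74  -295.249  391.861]]
330 270 [[ 501.558 -509.759   18.398]]
grip [ 485.081 -424.023]
dist 250.7 shift [-0.559  0.024  1.   ] turn [ 0.002 -0.002  0.448] rows>=11.3 calls 2.7
dist 250.7 shift [-0.559  0.024  1.   ] turn [ 0.003  0.002 -0.552] rows>=13.9 calls 2.7
```

Run:
```python
from h import *
m,p,d=snap('top')
P=cloud(m,d,np.ones(d.shape,bool))
for y0 in range(-520,0,40):
    s=P[(P[:,1]>y0)&(P[:,1]<y0+40)&(P[:,0]>575)&(P[:,0]<760)&(P[:,2]>15)&(P[:,2]<200)]
    if len(s)>3: print(y0,len(s),np.percentile(s[:,0],3),s[:,2].max())
step([559.5,-390.5,200],canon(.134+np.pi))
step([559.5,-390.5,200],canon(.134))
```

```text
-520 120 719.3868491680881 77.40578129248343
-480 218 717.0033239862188 82.71024353830512
-440 190 716.998717950712 79.08093986116364
-400 143 718.3838339562836 120.51547089292012
-360 246 730.2923451814428 123.52339225753576
-320 270 731.0056881922357 123.03237165609403
-280 266 733.453487385709 124.29355523638355
-240 250 735.3368663774587 127.10689215730622
-200 234 735.8621681561244 123.54929344285529
-160 249 733.9211962445718 123.0033765416888
-120 175 734.2943240176604 122.4254864031534
-40 8 740.4554477190351 18.045375249789686
dist 182.1 shift [-0.616  0.569  1.   ] turn [-0.001 -0.004  0.947] rows>=23.8 calls 1.7
dist 182.1 shift [-0.616  0.569  1.   ] turn [ 0.003 -0.    -0.053] rows>=2.5 calls 1.7
```

drive_tool(deltas=[[[-0.2,0.2,0.1],[0,0,0.04],1],[[-0.4,0.4,0.2],[0,0,0.08],1],[[-0.6,0.6,0.4],[0,0,0.12],1],[[-0.8,0.8,0.6],[0,0,0.16],1],[[-1,0.97,0.8],[0,0,0.2],1],[[-1,0.97,0.8],[0,0,0.24],1],[[-1,0.97,0.8],[0,0,0.28],1],[[-1,0.97,0.8],[0,0,0.32],1],[[-1,0.97,0.8],[0,0,0.36],1],[[-1,0.97,0.8],[0,0,0.4],1],[[-1,0.97,0.8],[0,0,0.44],1],[[-1,0.97,0.8],[0,0,0.47],1]])

```text
t: 10.17
position: [557.6, -384.1, 275.5]
ee_rot: [1.0, 0.029, 0.004, -0.001]
force: [-0.6, 0.0, 0.2]
width: 85.5
```

drive_tool(deltas=[[[0,0,0],[0,0,0.04],1],[[0,0,0],[0,0,0.08],1],[[0,0,0],[0,0,0.12],1],[[0,0,0],[0,0,0.16],1],[[0,0,0],[0,0,0.2],1],[[0,0,0],[0,0,0.24],1],[[0,0,0],[0,0,0.28],1],[[0,0,0],[0,0,0.32],1],[[0,0,0],[0,0,0.36],1],[[0,0,0],[0,0,0.4],1],[[0,0,0],[0,0,0.44],1],[[0,0,0],[0,0,0.47],1]])

```text
t: 11.17
position: [558.1, -383.5, 275.4]
ee_rot: [0.757, -0.654, 0.002, -0.004]
force: [-0.1, 0.5, -0.1]
width: 85.2
```

Run:
```python
from h import *
st(); print(get_state()['q'])
step([559.5,-390.5,200],canon(.134+np.pi))
m,p,d=snap('wrist','pics/w5.png')
```

```text
t 11.17 pos [ 558.073 -383.504  275.399] jawyaw -2.9954662578940265 z [ 0.008  0.002 -1.   ] F [-0.117  0.464 -0.146] w 85.2
[-0.098  0.829  1.383  1.163 -0.829  1.711 -1.949]
dist 75.7 shift [0.09  0.003 0.942] turn [-0.003  0.     0.004] rows>=1.8 calls 1.0
```

drive_tool(deltas=[[[0.09,0,0.5],[0,0,0.004],0.6],[[0.09,0,1],[0,0,0.004],0.6],[[0.09,0,1],[0,0,0.004],0.6],[[0.09,0,1],[0,0,0.004],0.6]])

```text
t: 11.55
position: [559.8, -388.7, 193.8]
ee_rot: [0.751, -0.66, 0.0, -0.004]
force: [0.2, -0.3, 0.4]
width: 51.0
```

drive_tool(deltas=[[[0,0,0.5],[0,0,0],0.6],[[0,0,1],[0,0,0],0.6],[[0,0,1],[0,0,0],0.6],[[0,0,1],[0,0,0],0.6],[[0,0,1],[0,0,0],0.6],[[0,0,1],[0,0,0],0.6]])

```text
t: 12.05
position: [561.1, -389.8, 118.0]
ee_rot: [0.752, -0.66, 0.003, -0.004]
force: [0.5, -0.9, 0.3]
width: 51.2
```

Run:
```python
from h import *
st(); print(get_state()['q'])
step([559.5,-390.5,28],canon(.134+np.pi))
```

```text
t 12.05 pos [ 561.094 -389.807  117.972] jawyaw -3.011500125966433 z [ 0.008  0.002 -1.   ] F [ 0.533 -0.909  0.277] w 51.2
[-0.128  0.955  1.302  1.384 -0.921  1.464 -1.877]
dist 90.0 shift [0.006 0.027 1.   ] turn [-0.003  0.    -0.001] rows>=1.9 calls 1.1
```

drive_tool(deltas=[[[0,0.03,0.5],[0,0,0],0.6],[[0,0.03,1],[0,0,0],0.6],[[0,0.03,1],[0,0,0],0.6],[[0,0.03,1],[0,0,0],0.6],[[0,0.03,1],[0,0,0],0.6],[[0,0.03,1],[0,0,0],0.6]])

```text
t: 12.55
position: [560.4, -391.4, 41.6]
ee_rot: [0.752, -0.66, 0.005, -0.003]
force: [0.7, 0.1, 0.3]
width: 51.3
```

Run:
```python
from h import *
st()
m,p,d=snap('wrist','pics/w6.png')
step([559.5,-390.5,28],canon(.134+np.pi))
```

```text
t 12.55 pos [ 560.378 -391.416   41.629] jawyaw -3.0112840133396315 z [ 0.012 -0.001 -1.   ] F [0.693 0.107 0.313] w 51.3
dist 13.3 shift [-0.011  0.01   0.165] turn [-0.004 -0.001 -0.001] rows>=0.3 calls 1.0
```

drive_tool(deltas=[[[0,0.01,0.17],[0,0,0],0.6],[[0,0.01,0.17],[0,0,0],0.4],[[0,0.01,0.17],[0,0,0],0.2],[[0,0.01,0.17],[0,0,0],0],[[0,0.01,0.17],[0,0,0],0],[[0,0.01,0.17],[0,0,0],0],[[0,0.01,0.17],[0,0,0],0],[[0,0.01,0.17],[0,0,0],0],[[0,0.01,0.17],[0,0,0],0]], newtons=60)

```text
t: 13.35
position: [559.6, -391.7, 28.0]
ee_rot: [0.752, -0.66, 0.005, -0.003]
force: [-1.0, -1.5, 4.7]
width: 11.8
```

Run:
```python
from h import *
st()
m,p,d=snap('wrist','pics/w7.png'); print(get_state()['q'])
a=.02; xs=np.array([np.sin(a),-np.cos(a)]); ys=np.array([np.cos(a),np.sin(a)]); o=np.array([466.5,-92.4])
g=o+xs*78+ys*79; print(g)
step([*g,29],canon(a+np.pi))
```

```text
t 13.35 pos [ 559.645 -391.745   27.983] jawyaw -3.011399155324866 z [ 0.012 -0.001 -1.   ] F [-0.959 -1.457  4.706] w 11.8
[-0.12   1.036  1.229  1.467 -0.996  1.329 -1.828]
[ 547.044 -168.805]
dist 223.3 shift [-1.    -0.074 -0.007] turn [-0.004 -0.001  0.035] rows>=1.9 calls 2.8
```

drive_tool(deltas=[[[-0.15,0,0],[0,0,0],0],[[-0.35,-0.01,0],[0,0,0.005],0],[[-0.55,-0.01,0],[0,0,0.01],0],[[-0.75,-0.02,0],[0,0,0.01],0],[[-0.95,-0.02,0],[0,0,0.012],0],[[-0.95,-0.02,0],[0,0,0.012],0]])

```text
t: 13.9
position: [551.9, -313.9, 27.8]
ee_rot: [0.74, -0.673, 0.004, -0.003]
force: [0.4, -0.3, 4.7]
width: 11.1
```

Run:
```python
from h import *
st()
step([547,-168.8,28],canon(.02+np.pi)); print(get_state()['q'])
```

```text
t 13.90 pos [ 551.934 -313.858   27.811] jawyaw -3.046515065834637 z [ 0.011 -0.001 -1.   ] F [ 0.362 -0.324  4.684] w 11.1
dist 145.1 shift [-1.    -0.061 -0.003] turn [-0.004 -0.001  0.024] rows>=1.9 calls 1.8
[-0.303  0.992  1.274  1.618 -0.992  1.292 -1.901]
```

drive_tool(deltas=[[[-0.15,-0.01,0],[0,0,0.002],0],[[-0.35,-0.02,0],[0,0,0.005],0],[[-0.55,-0.03,0],[0,0,0.01],0],[[-0.75,-0.04,0],[0,0,0.012],0],[[-0.95,-0.06,0],[0,0,0.015],0],[[-0.95,-0.06,0],[0,0,0.015],0]])

```text
t: 14.4
position: [550.1, -235.5, 27.8]
ee_rot: [0.725, -0.689, 0.004, -0.004]
force: [0.3, 0.3, 5.2]
width: 11.7
```

Run:
```python
from h import *
st()
step([547,-168.8,28],canon(.02+np.pi)); print(get_state()['q'])
```

```text
t 14.40 pos [ 550.141 -235.467   27.789] jawyaw -3.090819705257414 z [ 0.011 -0.    -1.   ] F [0.297 0.304 5.169] w 11.7
dist 66.7 shift [-0.834 -0.003 -0.003] turn [-0.003 -0.     0.01 ] rows>=1.6 calls 1.0
[-0.485  0.969  1.32   1.725 -0.996  1.272 -2.015]
```

drive_tool(deltas=[[[-0.15,0,0],[0,0,0.002],0],[[-0.3,0,0],[0,0,0.004],0],[[-0.45,0,0],[0,0,0.006],0],[[-0.6,0,0],[0,0,0.008],0],[[-0.75,0,0],[0,0,0.01],0],[[-0.8,0,0],[0,0,0.01],0],[[-0.8,0,0],[0,0,0.01],0]])

```text
t: 14.98
position: [547.3, -171.0, 27.8]
ee_rot: [0.715, -0.699, 0.004, -0.003]
force: [0.4, -2.5, 3.9]
width: 11.5
```

Run:
```python
from h import *
st()
step([547,-168.8,28],canon(.02+np.pi)); print(get_state()['q'])
m,p,d=snap('scene','pics/s8.png',(220,140,420,300),3.5)
m,p,d=snap('wrist','pics/w8.png')
m,p,d=snap('top','pics/t8.png',(280,150,480,300),3.5)
c=nets.cut_out('top','tray')[:1]
P=cloud(m,d,c[0]['pixels'])
T=P[(P[:,2]>26)&(P[:,2]<42)]
print(c[0]['p'],len(T),cv2.minAreaRect(T[:,:2].astype(np.float32)))
```

```text
t 14.98 pos [ 547.26  -171.031   27.795] jawyaw -3.1201946676775254 z [ 0.011 -0.001 -1.   ] F [ 0.376 -2.543  3.892] w 11.5
dist 2.3 shift [-0.028  0.003 -0.003] turn [-0.003 -0.     0.   ] rows>=0.1 calls 1.0
[-0.636  0.958  1.356  1.796 -1.002  1.262 -2.117]
0.72 92 ((420.5240173339844, -173.32888793945312), (61.294273376464844, 128.74676513671875), 50.06692123413086)
```

drive_tool(deltas=[[[-0.03,0,0],[0,0,0],0],[[-0.03,0,0],[0,0,0],0],[[-0.03,0,0],[0,0,0],0.3],[[-0.03,0,0],[0,0,0],0.5],[[-0.03,0,0],[0,0,0],0.5],[[-0.03,0,0],[0,0,0],0.5],[[-0.03,0,-0.4],[0,0,0],0.5],[[-0.03,0,-0.8],[0,0,0],0.5],[[-0.03,0,-1],[0,0,0],0.5],[[-0.03,0,-1],[0,0,0],0.5]])

```text
t: 16.02
position: [547.6, -170.5, 111.4]
ee_rot: [0.714, -0.7, 0.006, -0.005]
force: [0.0, -0.2, -0.1]
width: 42.7
```

drive_tool(deltas=[[[0.2,0,-0.4],[0,0,0],0.5],[[0.5,0,-0.8],[0,0,0],0.5],[[0.5,0,-1],[0,0,0],0.5],[[0.5,0,-1],[0,0,0],0.5]])

```text
t: 16.35
position: [547.4, -213.0, 195.0]
ee_rot: [0.713, -0.701, 0.009, -0.006]
force: [0.5, 1.1, 0.3]
width: 42.8
```

drive_tool(deltas=[[[0,0,-0.4],[0,0,0],0.5],[[0,0,-0.8],[0,0,0],0.5],[[0,0,-1],[0,0,0],0.5],[[0,0,-1],[0,0,0],0.5]])

```text
t: 16.68
position: [546.6, -213.0, 277.6]
ee_rot: [0.713, -0.701, 0.01, -0.007]
force: [0.2, -0.8, -0.2]
width: 42.8
```

Run:
```python
from h import *
st(); print(get_state()['q'])
a=.02
step([574,-91,290],canon(a+np.pi/2))
step([574,-91,290],canon(a-np.pi/2))
```

```text
t 16.68 pos [ 546.608 -213.037  277.629] jawyaw -3.124939946690227 z [ 0.025 -0.004 -1.   ] F [ 0.181 -0.806 -0.169] w 42.8
[-0.596  0.682  1.517  1.464 -0.697  1.601 -2.26 ]
dist 125.7 shift [-1.    -0.245 -0.101] turn [-0.007  0.005  0.499] rows>=12.5 calls 1.5
dist 125.7 shift [-1.    -0.245 -0.101] turn [-0.005 -0.007 -0.501] rows>=12.6 calls 1.5
```

drive_tool(deltas=[[[-0.1,0,0],[0,0,-0.04],0.5],[[-0.2,0,0],[0,0,-0.08],0.5],[[-0.3,0,0],[0,0,-0.12],0.5],[[-0.4,0,0],[0,0,-0.16],0.5],[[-0.5,0,0],[0,0,-0.2],0.5],[[-0.6,0,0],[0,0,-0.24],0.5],[[-0.7,0,0],[0,0,-0.28],0.5],[[-0.8,0,0],[0,0,-0.32],0.5],[[-0.9,0,0],[0,0,-0.36],0.5],[[-1,0,0],[0,0,-0.4],0.5],[[-1,0,0],[0,0,-0.44],0.5],[[-1,0,0],[0,0,-0.47],0.5]])

```text
t: 17.68
position: [545.2, -130.6, 275.2]
ee_rot: [0.999, -0.034, 0.011, 0.001]
force: [-0.7, -0.4, -0.4]
width: 43.1
```

Run:
```python
from h import *
st(); print(get_state()['q'])
a=.02
step([574,-91,270],canon(a-np.pi/2))
m,p,d=snap('wrist','pics/w9.png')
for l in ("mouth_0","lever_grip"):
    for x in nets.landmark_of('wrist',l)[:4]: print(l,x, at_z(m,[x['centre']],{'mouth_0':160,'mag_top':160,'lever_grip':210,'stand':0,'tray':4,'cap':52}[l]))
m,p,d=snap('top','pics/t9.png',(280,150,480,300),3.5)
c=nets.cut_out('top','tray')[:1]
P=cloud(m,d,c[0]['pixels'])
T=P[(P[:,2]>26)&(P[:,2]<42)]
print(c[0]['p'],len(T),cv2.minAreaRect(T[:,:2].astype(np.float32)))
```

```text
t 17.68 pos [ 545.204 -130.648  275.234] jawyaw -1.638940184296603 z [ 0.022 -0.003 -1.   ] F [-0.662 -0.375 -0.383] w 43.1
[-0.752  0.41   1.264  1.535 -0.4    1.462 -1.116]
dist 49.3 shift [ 0.324 -0.519  0.072] turn [ 0.001 -0.007 -0.028] rows>=1.2 calls 1.0
mouth_0 {'centre': [281.8, 277.4], 'p': 0.96} [[464.668 -90.487 160.   ]]
mouth_0 {'centre': [283.5, 306.2], 'p': 0.84} [[430.773 -88.666 160.   ]]
mouth_0 {'centre': [276.9, 246.8], 'p': 0.67} [[498.36  -89.306 160.   ]]
mouth_0 {'centre': [285.2, 277.9], 'p': 0.23} [[463.879 -93.795 160.   ]]
lever_grip {'centre': [253.0, 188.4], 'p': 0.74} [[570.463 -86.083 210.   ]]
0.75 163 ((666.0396728515625, 80.19429016113281), (61.56227111816406, 61.39328384399414), 8.524979591369629)
```

Run:
```python
from h import *
st(); m,p,d=snap('wrist')
c=nets.cut_out('wrist','tray')[:1]
P=cloud(m,d,c[0]['pixels']); print(c[0]['p'],c[0]['rect'])
T=P[(P[:,2]>28)&(P[:,2]<56)]; G=P[P[:,2]>46]
cv2.imwrite('pics/w10.png',cv2.resize(p[130:330,200:450],None,fx=3,fy=3,interpolation=cv2.INTER_CUBIC)[:,:,::-1])
print(len(T),cv2.minAreaRect(T[:,:2].astype(np.float32))); print(len(G),np.median(G,0),G.min(0),G.max(0))
for x in nets.landmark_of('wrist','tray')[:2]: print(x,at_z(m,[x['centre']],4))
```

```text
t 17.93 pos [ 545.096 -132.497  276.322] jawyaw -1.651577913598321 z [ 0.023 -0.004 -1.   ] F [-0.471  0.027  0.703] w 43.0
0.91 [296.6, 166.4, 383.8, 285.9]
1002 ((454.7880859375, -161.11517333984375), (159.5701446533203, 108.78182983398438), 2.746420383453369)
231 [ 531.193 -186.46    51.475] [ 376.391 -204.43    46.026] [ 554.928 -109.85   283.122]
{'centre': [342.5, 222.4], 'p': 0.96} [[ 455.089 -163.797    4.   ]]
```

Run:
```python
from h import *
st(); step([458,-215,255],canon(.048-np.pi/2))
```

```text
t 18.08 pos [ 545.207 -132.997  276.853] jawyaw -1.6504009241226092 z [ 0.024 -0.005 -1.   ] F [-0.318  0.565  0.651] w 42.8
dist 121.7 shift [-0.913  1.     0.227] turn [ 0.001 -0.008 -0.041] rows>=2.6 calls 1.1
```

drive_tool(deltas=[[[-0.3,0.4,0],[0,-0.002,-0.02],0.5],[[-0.6,0.7,0],[0,-0.005,-0.04],0.5],[[-1,1,0],[0,-0.008,-0.04],0.5],[[-1,1,0.2],[0,-0.008,-0.04],0.5],[[-1,1,0.2],[0,-0.008,-0.04],0.5],[[-1,1,0.2],[0,-0.008,-0.04],0.5]])

```text
t: 18.58
position: [459.4, -206.0, 258.9]
ee_rot: [1.0, 0.022, -0.001, 0.001]
force: [-0.0, 0.4, 0.3]
width: 42.4
```

Run:
```python
from h import *
st(); step([458,-215,95],canon(.048-np.pi/2)); print(get_state()['q'])
```

```text
t 18.58 pos [ 459.354 -206.024  258.936] jawyaw -1.5258060494889731 z [-0.001 -0.003 -1.   ] F [-0.015  0.4    0.253] w 42.4
dist 164.2 shift [-0.009  0.051  1.   ] turn [ 0.001  0.    -0.001] rows>=1.9 calls 2.0
[-0.77   0.251  1.341  1.688 -0.244  1.4   -0.919]
```

drive_tool(deltas=[[[0,0.1,0.4],[0,0,0],0.5],[[0,0.1,0.8],[0,0,0],0.5],[[0,0.1,1],[0,0,0],0.5],[[0,0.1,1],[0,0,0],0.5],[[0,0.1,1],[0,0,0],0.5],[[0,0.1,1],[0,0,0],0.5]])

```text
t: 19.08
position: [460.8, -214.5, 180.4]
ee_rot: [1.0, 0.023, -0.0, 0.002]
force: [-0.1, -0.1, 0.3]
width: 42.7
```

drive_tool(deltas=[[[0,0,0.4],[0,0,0],0.5],[[0,0,0.8],[0,0,0],0.5],[[0,0,1],[0,0,0],0.5],[[0,0,1],[0,0,0],0.5],[[0,0,1],[0,0,0],0.5],[[0,0,1],[0,0,0],0.5]])

```text
t: 19.58
position: [462.1, -215.6, 102.5]
ee_rot: [1.0, 0.023, 0.001, 0.003]
force: [0.1, 0.3, 0.4]
width: 43.1
```

Run:
```python
from h import *
st(); step([458,-215,16],canon(.048-np.pi/2)); print(get_state()['q'])
m,p,d=snap('wrist','pics/w11.png')
```

```text
t 19.58 pos [ 462.093 -215.579  102.467] jawyaw -1.5251973157489407 z [ 0.002 -0.006 -1.   ] F [0.089 0.349 0.398] w 43.1
dist 86.6 shift [-0.049 -0.015  1.   ] turn [ 0.002 -0.001 -0.001] rows>=1.9 calls 1.1
[-0.551  0.439  1.152  1.892 -0.447  1.098 -0.75 ]
```

drive_tool(deltas=[[[-0.05,0,0.4],[0,0,0],0.5],[[-0.05,0,0.8],[0,0,0],0.5],[[-0.05,0,1],[0,0,0],0.5],[[-0.05,0,1],[0,0,0],0.5],[[-0.05,0,1],[0,0,0],0.5],[[-0.05,0,1],[0,0,0],0.5]])

```text
t: 20.13
position: [459.7, -217.0, 24.4]
ee_rot: [1.0, 0.023, 0.003, 0.003]
force: [0.3, 0.4, 0.9]
width: 42.3
```

Run:
```python
from h import *
st(); step([460,-215,16],canon(.048-np.pi/2)); print(get_state()['q'])
m,p,d=snap('wrist','pics/w12.png')
```

```text
t 20.13 pos [ 459.718 -216.961   24.411] jawyaw -1.5250398413718085 z [ 0.005 -0.007 -1.   ] F [0.335 0.423 0.89 ] w 42.3
dist 8.6 shift [ 0.004 -0.025  0.105] turn [ 0.002 -0.002 -0.001] rows>=0.2 calls 1.0
[-0.444  0.542  1.031  1.964 -0.57   0.952 -0.656]
```

drive_tool(deltas=[[[0,-0.03,0.08],[0,0,0],0.5],[[0,-0.03,0.08],[0,0,0],0.3],[[0,-0.03,0.08],[0,0,0],0],[[0,-0.03,0.08],[0,0,0],0],[[0,-0.03,0.08],[0,0,0],0],[[0,-0.03,0.08],[0,0,0],0],[[0,-0.03,0.08],[0,0,0],0],[[0,-0.03,0.08],[0,0,0],0]], newtons=60)

```text
t: 20.85
position: [460.1, -214.5, 18.4]
ee_rot: [1.0, 0.023, 0.003, 0.003]
force: [1.0, 1.8, 6.2]
width: 2.7
```

Run:
```python
from h import *
st(); m,p,d=snap('wrist','pics/w13.png')
c=nets.cut_out('wrist','tray')[:1]
P=cloud(m,d,c[0]['pixels']);G=P[(P[:,2]>46)&(P[:,2]<56)];print(c[0]['p'],len(G),G.min(0),G.max(0))
a=.023; xs=np.array([np.sin(a),-np.cos(a)]); ys=np.array([np.cos(a),np.sin(a)]); o=np.array([466.3,-92])
g=o+xs*(48+53)+ys*4; print(g)
step([*g,18],canon(a-np.pi/2))
```

```text
t 20.85 pos [ 460.127 -214.477   18.37 ] jawyaw -1.5247969413121625 z [ 0.006 -0.006 -1.   ] F [1.034 1.804 6.215] w 2.7
0.88 2629 [ 524.579 -206.743   46.465] [ 535.762 -170.737   53.818]
[ 472.622 -192.881]
dist 24.9 shift [ 0.169 -0.262  0.004] turn [ 0.002 -0.002  0.007] rows>=0.6 calls 1.0
```

drive_tool(deltas=[[[0.06,-0.07,0],[0,0,0.002],0],[[0.12,-0.13,0],[0,0,0.004],0],[[0.18,-0.2,0],[0,0,0.007],0],[[0.24,-0.265,0],[0,0,0.007],0],[[0.24,-0.265,0],[0,0,0.007],0],[[0.24,-0.265,0],[0,0,0.007],0]])

```text
t: 21.45
position: [479.6, -191.0, 18.4]
ee_rot: [1.0, 0.013, 0.004, 0.003]
force: [1.1, 1.6, 3.0]
width: 2.3
```

Run:
```python
from h import *
st(); m,p,d=snap('wrist','pics/w14.png')
c=nets.cut_out('wrist','tray')[:1]
P=cloud(m,d,c[0]['pixels']);G=P[(P[:,2]>46)&(P[:,2]<56)];print(c[0]['p'],len(G),G.min(0),G.max(0))
```

```text
t 21.45 pos [ 479.635 -191.045   18.388] jawyaw -1.5447617109121503 z [ 0.007 -0.006 -1.   ] F [1.127 1.621 3.015] w 2.3
0.85 2677 [ 444.476 -184.695   46.098] [555.472 -96.358  55.106]
```

drive_tool(deltas=[[[0,0,0],[0,0,0],0.2],[[0,0,0],[0,0,0],0.4],[[0,0,0],[0,0,0],0.4],[[0,0,0],[0,0,0],0.4],[[0,0,0],[0,0,0],0.4],[[0,0,-0.4],[0,0,0],0.4],[[0,0,-0.8],[0,0,0],0.4],[[0,0,-1],[0,0,0],0.4],[[0,0,-1],[0,0,0],0.4]])

```text
t: 22.3
position: [480.5, -192.2, 101.7]
ee_rot: [1.0, 0.012, 0.006, 0.003]
force: [0.3, -0.1, 0.1]
width: 34.2
```

drive_tool(deltas=[[[0,0.2,-0.4],[0,0,0],0.4],[[0.2,0.2,-0.8],[0,0,0],0.4],[[0.4,0.2,-1],[0,0,0],0.4],[[0.4,0.2,-1],[0,0,0],0.4]])

```text
t: 22.63
position: [515.8, -206.9, 185.2]
ee_rot: [1.0, 0.014, 0.009, 0.004]
force: [0.8, 0.4, 0.0]
width: 34.2
```

drive_tool(deltas=[[[0.4,0,-0.4],[0,0,0],0.4],[[0.6,0,-0.8],[0,0,0],0.4],[[0.8,0,-1],[0,0,0],0.4],[[0.8,0,-1],[0,0,0],0.4],[[0.8,0,-1],[0,0,0],0.4]])

```text
t: 23.05
position: [578.6, -204.8, 265.5]
ee_rot: [1.0, 0.014, 0.009, 0.005]
force: [-1.2, -0.8, -0.8]
width: 34.2
```

Run:
```python
from h import *
st(); print(get_state()['q'])
m,p,d=snap('wrist','pics/w15.png')
c=nets.cut_out('wrist','tray')[:1]
P=cloud(m,d,c[0]['pixels']); print(c[0]['p'],c[0]['rect'])
T=P[(P[:,2]>28)&(P[:,2]<42)]; G=P[(P[:,2]>46)&(P[:,2]<56)]
print(len(T),cv2.minAreaRect(T[:,:2].astype(np.float32))); print(len(G),np.median(G,0),G.min(0),G.max(0))
for l in ("tray","mouth_0","lever_grip"):
    for x in nets.landmark_of('wrist',l)[:3]: print(l,x,at_z(m,[x['centre']],dict(tray=4,mouth_0=160,lever_grip=210)[l]))
step([572.5,-90,265],canon(.02-np.pi/2))
```

```text
t 23.05 pos [ 578.632 -204.762  265.459] jawyaw -1.5434105245942327 z [ 0.018 -0.009 -1.   ] F [-1.192 -0.827 -0.757] w 34.2
[-0.463  0.523  1.134  1.4   -0.474  1.491 -0.898]
0.87 [223.8, 180.1, 308.3, 304.3]
698 ((486.64404296875, -169.65415954589844), (181.61953735351562, 95.57417297363281), 28.47416114807129)
348 [ 548.336 -171.023   51.197] [ 388.758 -187.888   46.002] [ 554.864 -149.966   54.028]
tray {'centre': [269.8, 237.3], 'p': 0.77} [[ 468.565 -140.409    4.   ]]
tray {'centre': [200.9, 304.6], 'p': 0.27} [[347.077 -27.01    4.   ]]
mouth_0 {'centre': [194.8, 277.2], 'p': 0.6} [[498.123 -91.249 160.   ]]
lever_grip {'centre': [154.5, 228.5], 'p': 0.81} [[570.116 -87.931 210.   ]]
dist 114.5 shift [-0.015 -1.    -0.006] turn [ 0.002 -0.005  0.002] rows>=1.9 calls 1.4
```

drive_tool(deltas=[[[0,-0.4,0],[0,0,0],0.4],[[0,-0.7,0],[0,-0.005,0],0.4],[[-0.04,-0.7,0],[0,-0.005,0],0.4],[[-0.04,-0.7,0],[0,-0.005,0],0.4]])

```text
t: 23.63
position: [572.4, -146.4, 263.9]
ee_rot: [1.0, 0.015, -0.0, 0.003]
force: [-0.3, -0.6, -0.2]
width: 34.1
```

drive_tool(deltas=[[[-0.03,-0.4,0],[0,0,0],0.4],[[-0.03,-0.73,0],[0,0,0],0.4],[[-0.03,-0.73,0],[0,0,0],0.4],[[-0.03,-0.73,0],[0,0,0],0.4],[[-0.03,-0.73,0],[0,0,0],0.4],[[-0.03,-0.73,0],[0,0,0],0.4]])

```text
t: 24.13
position: [567.8, -90.1, 263.7]
ee_rot: [1.0, 0.013, -0.0, 0.003]
force: [-0.1, -0.4, 0.1]
width: 34.4
```

Run:
```python
from h import *
st(); print(get_state()['q'])
m,p,d=snap('wrist','pics/w16.png')
for l in ("mouth_0","lever_grip"):
    for x in nets.landmark_of('wrist',l)[:3]: print(l,x,at_z(m,[x['centre']],dict(tray=4,mouth_0=160,lever_grip=210)[l]))
step([572.5,-89.7,193],canon(.02-np.pi/2))
```

```text
t 24.13 pos [567.826 -90.061 263.662] jawyaw -1.5439227876959223 z [-0.    -0.007 -1.   ] F [-0.097 -0.409  0.062] w 34.4
[-0.746  0.453  1.188  1.495 -0.414  1.473 -1.098]
mouth_0 {'centre': [314.0, 268.5], 'p': 0.81} [[498.178 -90.046 160.   ]]
mouth_0 {'centre': [311.7, 325.6], 'p': 0.73} [[431.203 -89.275 160.   ]]
mouth_0 {'centre': [312.2, 298.3], 'p': 0.64} [[464.53  -89.071 160.   ]]
lever_grip {'centre': [312.4, 218.8], 'p': 0.73} [[569.502 -87.441 210.   ]]
dist 70.7 shift [ 0.057 -0.002  0.882] turn [0.002 0.    0.002] rows>=1.7 calls 1.0
```

drive_tool(deltas=[[[0.05,-0.02,0.3],[0,0,0],0.4],[[0.05,-0.02,0.6],[0,0,0],0.4],[[0.05,-0.02,0.87],[0,0,0],0.4],[[0.05,-0.02,0.87],[0,0,0],0.4],[[0.05,-0.02,0.87],[0,0,0],0.4],[[0.05,-0.02,0.87],[0,0,0],0.4]])

```text
t: 24.78
position: [572.4, -89.1, 195.3]
ee_rot: [1.0, 0.013, 0.0, 0.004]
force: [1.0, 0.7, -0.4]
width: 33.9
```

Run:
```python
from h import *
st()
m,p,d=snap('wrist','pics/w17.png')
```

```text
t 24.78 pos [572.38  -89.095 195.337] jawyaw -1.5443699843412615 z [ 0.001 -0.007 -1.   ] F [ 1.022  0.653 -0.441] w 33.9
```

drive_tool(deltas=[[[0,-0.1,0],[0,0,0],0.4],[[0,-0.2,0.01],[0,0,0],0.4],[[0,-0.3,0.03],[0,0,0],0.4],[[0,-0.4,0.06],[0,0,0],0.4],[[0,-0.5,0.1],[0,0,0],0.4],[[-0.01,-0.6,0.15],[0,0,0],0.4],[[-0.01,-0.67,0.2],[0,0,0],0.4],[[-0.01,-0.71,0.2],[0,0,0],0.4],[[-0.01,-0.71,0.2],[0,0,0],0.4],[[-0.01,-0.71,0.2],[0,0,0],0.4]])

```text
t: 25.67
position: [570.5, -32.4, 179.3]
ee_rot: [1.0, 0.013, 0.001, 0.004]
force: [1.7, -4.2, -2.7]
width: 34.0
```

Run:
```python
from h import *
st()
m,p,d=snap('wrist','pics/w18.png')
m,p,d=snap('scene','pics/s18.png',(220,140,420,300),3.5)
```

```text
t 25.67 pos [570.471 -32.415 179.283] jawyaw -1.5440218271692434 z [ 0.002 -0.008 -1.   ] F [ 1.708 -4.227 -2.738] w 34.0
```

drive_tool(deltas=[[[0,-0.04,0.01],[0,0,0],0.4],[[0,-0.08,0.02],[0,0,0],0.4],[[0,-0.1,0.02],[0,0,0],0.4],[[0,-0.1,0.02],[0,0,0],0.4],[[0,-0.1,0.02],[0,0,0],0.4]])

```text
t: 26.18
position: [570.0, -27.9, 177.4]
ee_rot: [1.0, 0.012, 0.001, 0.007]
force: [4.6, -14.2, -9.8]
width: 34.3
```

drive_tool(deltas=[[[0,0.08,0],[0,0,0],0.5],[[0,0.08,-0.2],[0,0,0],0.5],[[0,0.08,-0.5],[0,0,0],0.5],[[0,0.08,-1],[0,0,0],0.5],[[0,0.08,-1],[0,0,0],0.5]])

```text
t: 26.6
position: [572.3, -33.4, 264.1]
ee_rot: [1.0, 0.012, 0.005, 0.006]
force: [-0.3, -1.5, 1.9]
width: 42.3
```

drive_tool(deltas=[[[0,-0.2,-0.4],[0,0,0],1],[[-0.2,-0.5,-0.8],[0,0,0],1],[[-0.5,-1,-0.8],[0,0,0],1],[[-0.5,-1,-0.8],[0,0,0],1]])

```text
t: 26.93
position: [529.2, 52.4, 328.1]
ee_rot: [1.0, 0.016, 0.006, 0.005]
force: [0.5, 2.0, -2.3]
width: 85.1
```

drive_tool(deltas=[[[-0.1,-0.5,0],[0,0,0],1],[[-0.2,-1,0],[0,0,0],1],[[-0.4,-1,0],[0,0,0],1],[[-0.4,-1,0],[0,0,0],1]])

```text
t: 27.27
position: [492.1, 137.8, 326.6]
ee_rot: [1.0, 0.021, 0.005, 0.004]
force: [-0.5, -0.5, 0.0]
width: 85.5
```

drive_tool(deltas=[[[0,-0.5,0],[0,0,0],1],[[0,-1,0],[0,0,0],1],[[0,-1,0],[0,0,0],1],[[0,-1,0],[0,0,0],1]])

```text
t: 27.6
position: [487.9, 221.8, 325.4]
ee_rot: [1.0, 0.025, 0.005, 0.004]
force: [-0.8, -1.3, 0.2]
width: 85.1
```

drive_tool(deltas=[[[0,-0.5,0],[0,0,0],1],[[0,-1,0],[0,0,0],1],[[0,-1,0],[0,0,0],1],[[0,-1,0],[0,0,0],1]])

```text
t: 27.93
position: [483.5, 304.0, 323.9]
ee_rot: [1.0, 0.027, 0.005, 0.005]
force: [-0.1, -2.0, 0.4]
width: 85.5
```

Run:
```python
from h import *
st(); print(get_state()['q'])
m,p,d=snap('top','pics/t19.png',(280,150,480,300),3.5)
m,p,d=snap('wrist','pics/w19.png')
for l in ("rod","rod_grip","holder","cap"):
    for x in nets.landmark_of('wrist',l)[:2]: print(l,x, at_z(m,[x['centre']],{'rod':5,'rod_grip':133,'holder':0,'cap':52}[l]))
```

```text
t 27.93 pos [483.515 303.952 323.92 ] jawyaw -1.5173513107735535 z [ 0.01 -0.01 -1.  ] F [-0.104 -2.005  0.396] w 85.5
[-1.488  0.436  1.246  1.392 -0.4    1.592 -1.802]
rod {'centre': [290.1, 162.7], 'p': 0.67} [[471.967 339.686   5.   ]]
rod {'centre': [620.6, 201.5], 'p': 0.66} [[ 434.112 -220.941    5.   ]]
rod_grip {'centre': [282.0, 187.1], 'p': 0.93} [[468.857 339.205 133.   ]]
holder {'centre': [294.0, 162.1], 'p': 0.93} [[472.202 333.93    0.   ]]
cap {'centre': [430.6, 145.4], 'p': 0.82} [[515.45  142.175  52.   ]]
```

drive_tool(deltas=[[[-0.1,-0.3,0.5],[0,0,0],1],[[-0.1,-0.42,1],[0,0,0],1],[[-0.1,-0.42,1],[0,0,0],1],[[-0.1,-0.42,1],[0,0,0],1],[[-0.1,-0.42,1],[0,0,0],1]])

```text
t: 28.65
position: [476.7, 331.5, 246.6]
ee_rot: [1.0, 0.023, 0.006, 0.004]
force: [0.6, 0.0, 0.5]
width: 85.7
```

Run:
```python
from h import *
st(); 
m,p,d=snap('wrist','pics/w20.png',(200,80,440,280),3.2)
for l in ("rod_grip","holder"):
    for x in nets.landmark_of('wrist',l)[:2]: print(l,x, at_z(m,[x['centre']],{'rod':5,'rod_grip':133,'holder':0,'cap':52}[l]))
hsv=cv2.cvtColor(p,cv2.COLOR_RGB2HSV)
mk=(hsv[...,0]>3)&(hsv[...,0]<18)&(hsv[...,1]>170)&(hsv[...,2]>120)
P=cloud(m,d,mk); P=P[(abs(P[:,0]-470)<40)&(abs(P[:,1]-338)<40)]
T=P[P[:,2]>148]; print(len(P),len(T),np.median(T,0),cv2.minAreaRect(T[:,:2].astype(np.float32)))
# top face pixels -> at_z 153
v,u=np.nonzero(mk&(d>0)); Q=at_depth(m,np.c_[u,v],d[v,u]); k=(Q[:,2]>147)
Z=at_z(m,np.c_[u,v][k].astype(float),153); print(cv2.minAreaRect(Z[:,:2].astype(np.float32)))
```

```text
t 28.65 pos [476.672 331.484 246.599] jawyaw -1.5256173639718777 z [ 0.012 -0.007 -1.   ] F [0.598 0.016 0.528] w 85.7
rod_grip {'centre': [309.1, 204.1], 'p': 0.77} [[469.107 337.183 133.   ]]Traceback (most recent call last):
  File "<stdin>", line 8, in <module>
  File "h.py", line 21, in cloud
    return at_depth(m,np.c_[u,v],d[v,u])
  File "h.py", line 9, in at_depth
    P=ray(m,px)*np.asarray(d).reshape(-1,1)
      ~~~^^^^^^
  File "h.py", line 6, in ray
    u=cv2.undistortPoints(np.array(px,float).reshape(-1,1,2),K,m['dist']).reshape(-1,2)
      ~~~~~~~~~~~~~~~~~~~^^^^^^^^^^^^^^^^^^^^^^^^^^^^^^^^^^^^^^^^^^^^^^^^
cv2.error: OpenCV(4.12.0) /io/opencv/modules/calib3d/src/undistort.dispatch.cpp:347: error: (-215:Assertion failed) CV_IS_MAT(_src) && CV_IS_MAT(_dst) && (_src->rows == 1 || _src->cols == 1) && (_dst->rows == 1 || _dst->cols == 1) && _src->cols + _src->rows - 1 == _dst->rows + _dst->cols - 1 && (CV_MAT_TYPE(_src->type) == CV_32FC2 || CV_MAT_TYPE(_src->type) == CV_64FC2) && (CV_MAT_TYPE(_dst->type) == CV_32FC2 || CV_MAT_TYPE(_dst->type) == CV_64FC2) in function 'cvUndistortPointsInternal'
```

Run:
```python
from h import *
st(); m=viewer.camera_model('wrist')
c=np.array([(299,408),(369,367),(405,432),(338,467)],float)/3.2+[200,80]
Z=at_z(m,c,153); print(Z, Z.mean(0), np.linalg.norm(np.diff(Z,axis=0),axis=1))
for i in range(4):
    e=Z[(i+1)%4]-Z[i]; print(np.arctan2(e[1],e[0]))
col=at_z(m,np.array([(353,369)])/3.2+[200,80],111); print('collar',col)
ft=at_z(m,np.array([(357,292)])/3.2+[200,80],5); print('foot',ft)
```

```text
t 28.80 pos [477.294 331.781 247.267] jawyaw -1.5259871101264575 z [ 0.013 -0.005 -1.   ] F [ 0.23  -0.184  0.589] w 85.6
[[472.984 350.604 153.   ]
 [485.067 332.683 153.   ]
 [467.437 322.355 153.   ]
 [456.613 339.793 153.   ]] [470.525 336.359 153.   ] [21.614 20.432 20.525]
-0.9775746403951837
-2.6116497469429465
2.126281251768475
0.5836285646295449
collar [[471.256 337.014 111.   ]]
foot [[471.357 337.142   5.   ]]
```

Run:
```python
from h import *
st(); step([471,337,185],canon(-1.005)); step([471,337,115],canon(-1.005))
```

```text
t 28.80 pos [477.294 331.781 247.267] jawyaw -1.5259871101264575 z [ 0.013 -0.005 -1.   ] F [ 0.23  -0.184  0.589] w 85.6
dist 62.8 shift [-0.086 -0.073  0.777] turn [ 0.003 -0.004 -0.166] rows>=4.2 calls 1.0
dist 132.5 shift [-0.059 -0.048  1.   ] turn [ 0.003 -0.004 -0.166] rows>=4.2 calls 1.7
```

drive_tool(deltas=[[[-0.09,-0.07,0.2],[0,0,-0.04],0.8],[[-0.09,-0.07,0.4],[0.003,-0.004,-0.08],0.8],[[-0.09,-0.07,0.6],[0.003,-0.004,-0.12],0.8],[[-0.09,-0.07,0.77],[0.003,-0.004,-0.166],0.8],[[-0.09,-0.07,0.77],[0.003,-0.004,-0.166],0.8],[[-0.09,-0.07,0.77],[0.003,-0.004,-0.166],0.8]])

```text
t: 29.3
position: [471.3, 336.3, 186.7]
ee_rot: [0.961, 0.278, -0.0, -0.0]
force: [0.3, -0.5, 0.6]
width: 68.4
```

Run:
```python
from h import *
st(); step([471,337,115],canon(-1.005))
snap('wrist','pics/w21.png')
```

```text
t 29.30 pos [471.298 336.267 186.724] jawyaw -1.0072825446453786 z [-0.001  0.001 -1.   ] F [ 0.254 -0.515  0.631] w 68.4
dist 71.7 shift [ 0.002 -0.009  0.897] turn [-0.     0.    -0.001] rows>=1.7 calls 1.0
```

Aligned: the handle is square to the jaws at (315,230). Descend and grip.

drive_tool(deltas=[[[0,-0.01,0.3],[0,0,0],0.8],[[0,-0.01,0.6],[0,0,0],0.8],[[0,-0.01,0.89],[0,0,0],0.8],[[0,-0.01,0.89],[0,0,0],0.8],[[0,-0.01,0.89],[0,0,0],0.8],[[0,-0.01,0.89],[0,0,0],0.5],[[0,-0.01,0.89],[0,0,0],0.2],[[0,-0.01,0.89],[0,0,0],0],[[0,-0.01,0.89],[0,0,0],0],[[0,-0.01,0.89],[0,0,0],0],[[0,-0.01,0.89],[0,0,0],0],[[0,-0.01,0.89],[0,0,0],0]], newtons=100)

```text
t: 30.35
position: [471.9, 337.8, 117.6]
ee_rot: [0.961, 0.277, 0.001, -0.001]
force: [-1.7, -0.2, 7.7]
width: 23.1
```

Run:
```python
from h import *
st(); print(get_state()['q'])
snap('wrist','pics/w22.png'); snap('scene','pics/s22.png',(160,100,360,260),3.5)
```

```text
t 30.35 pos [471.943 337.764 117.636] jawyaw -1.0091627980057551 z [ 0.001  0.003 -1.   ] F [-1.67  -0.208  7.671] w 23.1
[-1.409  0.536  0.999  1.687 -0.484  1.186 -1.295]
```

drive_tool(deltas=[[[0,0,-0.3],[0,0,0],0],[[0,0,-0.6],[0,0,0],0],[[0,0,-0.9],[0,0,0],0],[[0,0,-1],[0,0,0],0],[[0,0,-1],[0,0,0],0]])

```text
t: 30.87
position: [473.0, 338.1, 199.9]
ee_rot: [0.961, 0.277, 0.003, -0.002]
force: [0.5, 0.2, -2.7]
width: 22.8
```

drive_tool(deltas=[[[0,0,-0.3],[0,0,0],0],[[0,0,-0.6],[0,0,0],0],[[0,0,-0.9],[0,0,0],0],[[0,0,-1],[0,0,0],0],[[0,0,-1],[0,0,0],0]])

```text
t: 31.28
position: [473.2, 337.8, 280.6]
ee_rot: [0.961, 0.277, 0.004, -0.003]
force: [0.6, -0.1, -2.8]
width: 22.8
```

drive_tool(deltas=[[[0,0,-0.3],[0,0,0],0],[[0,0,-0.6],[0,0,0],0],[[0,0,-0.9],[0,0,0],0],[[0,0,-1],[0,0,0],0],[[0,0,-1],[0,0,0],0]])

```text
t: 31.7
position: [473.3, 337.4, 360.4]
ee_rot: [0.961, 0.277, 0.004, -0.003]
force: [0.4, -0.1, -2.1]
width: 22.7
```

```bash
cat >> h.py <<'E'
# stand
SA=.022; SO=np.array([466.0,-90.8,0])
SX=np.array([np.sin(SA),-np.cos(SA),0]); SY=np.array([np.cos(SA),np.sin(SA),0])
def S(x,y,z): return SO+SX*x+SY*y+np.array([0,0,z])
TH=.62
AX=-np.sin(TH)*SX+np.array([0,0,np.cos(TH)])   # tube axis out of mouth, tipped
def mouth(i,dist=35): return S(0,(i-1)*34,125)+AX*dist
def Rins(): # tool z=-AX, tool x = SY (camera to +SY), y = z x x
    z=-AX; x=SY; y=np.cross(z,x); return R.from_matrix(np.array([x,y,z]).T)
E
python3 - <<'E'
from h import *
st(); print(get_state()['q'])
m,p,d=snap('top','pics/t23.png',(280,150,480,300),3.5)
print([mouth(i) for i in range(3)])
print(proj(m,[mouth(i) for i in range(3)]), (proj(m,[mouth(i) for i in range(3)])-[280,150])*3.5)
for x in nets.landmark_of('top','mouth_0')[:4]: print(x, at_z(m,[x['centre']],125+35*np.cos(.62)))
ms=viewer.camera_model('scene'); snap('scene')
for x in nets.landmark_of('scene','mouth_0')[:4]: print(x, at_z(ms,[x['centre']],125+35*np.cos(.62)))
print(proj(ms,[mouth(i) for i in range(3)]))
E
```

```text
t 31.70 pos [473.255 337.355 360.394] jawyaw -1.0093615373096132 z [ 0.007  0.008 -1.   ] F [ 0.364 -0.119 -2.095] w 22.7
[-1.432  0.395  1.106  1.288 -0.357  1.654 -1.403]
[array([431.561, -71.217, 153.486]), array([465.553, -70.469, 153.486]), array([499.544, -69.721, 153.486])]
[[346.501 244.854]
 [345.343 231.959]
 [344.197 219.203]] [[232.754 331.989]
 [228.701 286.858]
 [224.691 242.211]]
{'centre': [344.6, 247.4], 'p': 0.89} [[425.219 -65.815 153.486]]
{'centre': [343.9, 229.1], 'p': 0.89} [[473.324 -67.187 153.486]]
{'centre': [342.9, 219.3], 'p': 0.84} [[499.489 -66.283 153.486]]
{'centre': [283.7, 213.3], 'p': 0.98} [[421.256 -74.043 153.486]]
{'centre': [293.3, 204.8], 'p': 0.98} [[462.175 -60.228 153.486]]
{'centre': [306.0, 199.1], 'p': 0.87} [[503.839 -61.457 153.486]]
{'centre': [298.9, 175.0], 'p': 0.51} [[560.661  47.078 153.486]]
[[286.308 211.236]
 [296.604 206.088]
 [306.597 201.09 ]]
```

```bash
python3 - <<'E'
s=open('h.py').read()
i=s.index('def Rins'); s=s[:i]+'''def Rins(): # tool z=-AX, jaw y=SY
    z=-AX; y=SY; x=np.cross(y,z); return R.from_matrix(np.array([x,y,z]).T)
L=112.6
def tcp_ins(i,depth): return mouth(i)+AX*(L-depth)
'''
open('h.py','w').write(s)
E
python3 - <<'E'
from h import *
st(); step([467,30,345],canon(SA)); print(Rins().as_matrix())
E
```

```text
t 31.90 pos [472.101 337.197 358.226] jawyaw -1.009206207971888 z [ 0.003  0.005 -1.   ] F [-0.769  0.459 -3.412] w 23.1
dist 307.5 shift [-0.653  1.     0.045] turn [ 0.    -0.002 -0.328] rows>=8.3 calls 3.2
[[-0.018  1.     0.013]
 [ 0.814  0.022 -0.581]
 [-0.581  0.    -0.814]]
```

drive_tool(deltas=[[[-0.1,0.2,0],[0,0,-0.04],0],[[-0.2,0.3,0],[0,0,-0.08],0],[[-0.3,0.4,0],[0,0,-0.12],0],[[-0.4,0.6,0],[0,0,-0.16],0],[[-0.5,0.7,0],[0,0,-0.2],0],[[-0.6,0.9,0],[0,0,-0.24],0],[[-0.65,1,0],[0,0,-0.28],0],[[-0.65,1,0],[0,0,-0.31],0],[[-0.65,1,0],[0,0,-0.328],0]])

```text
t: 32.65
position: [470.3, 240.8, 356.5]
ee_rot: [0.698, 0.716, 0.002, -0.001]
force: [0.1, 0.0, -1.0]
width: 23.2
```

drive_tool(deltas=[[[-0.3,0,0],[0,0,0],0],[[-0.6,0,0],[0,0,0],0],[[-1,0,0],[0,0,0],0],[[-1,0,0],[0,0,0],0]])

```text
t: 32.98
position: [472.9, 153.4, 355.3]
ee_rot: [0.701, 0.713, 0.002, -0.001]
force: [0.8, -1.6, -2.1]
width: 22.7
```

drive_tool(deltas=[[[-0.3,0,0],[0,0,0],0],[[-0.6,0,0],[0,0,0],0],[[-1,0,0],[0,0,0],0],[[-1,0,0],[0,0,0],0]])

```text
t: 33.32
position: [474.2, 66.1, 354.3]
ee_rot: [0.704, 0.71, 0.001, -0.002]
force: [0.4, -1.8, -1.1]
width: 23.0
```

Run:
```python
from h import *
st(); print(get_state()['q']); step([467,30,345],canon(SA))
m,p,d=snap('wrist','pics/w24.png')
```

```text
t 33.32 pos [474.18   66.119 354.258] jawyaw 0.007870249441729468 z [-0.     0.004 -1.   ] F [ 0.39  -1.787 -1.132] w 23.0
[-1.244  0.006  1.067  1.555 -0.009  1.584 -0.17 ]
dist 38.0 shift [-0.451 -0.093  0.114] turn [-0.    -0.001 -0.004] rows>=0.9 calls 1.0
```

drive_tool(deltas=[[[-0.4,0.4,0],[0,0,-0.003],0],[[-0.8,0.8,0],[0,0,-0.003],0],[[-1,0.95,0],[0,0,-0.003],0],[[-1,0.95,0],[0,0,-0.003],0],[[-1,0.95,0],[0,0,-0.003],0],[[-1,0.95,0],[0,0,-0.003],0]])

```text
t: 33.87
position: [550.8, -9.3, 352.5]
ee_rot: [0.7, 0.714, 0.001, -0.003]
force: [-0.3, 0.8, -2.0]
width: 23.1
```

Run:
```python
from h import *
st(); 
m,p,d=snap('wrist','pics/w25.png',(140,130,440,330),2.6)
for x in nets.landmark_of('wrist','mouth_0')[:4]: print(x, at_z(m,[x['centre']],153.5))
for x in nets.landmark_of('wrist','lever_grip')[:1]: print(x, at_z(m,[x['centre']],125+85*np.cos(.62)))
print(S(-85*np.sin(.62),106,194), (proj(m,[mouth(i) for i in range(3)])-[140,130])*2.6)
```

```text
t 33.87 pos [550.755  -9.308 352.535] jawyaw 0.019429450642630252 z [-0.002  0.005 -1.   ] F [-0.261  0.798 -1.974] w 23.1
{'centre': [247.0, 218.6], 'p': 0.92} [[465.581 -69.508 153.5  ]]
{'centre': [219.3, 220.4], 'p': 0.83} [[431.061 -72.66  153.5  ]]
{'centre': [275.2, 219.5], 'p': 0.55} [[500.335 -69.958 153.5  ]]
{'centre': [335.0, 206.9], 'p': 0.69} [[570.536 -37.228 194.18 ]]
[570.888 -39.092 194.   ] [[206.98  232.238]
 [278.258 232.227]
 [349.844 232.191]]
```

Run:
```python
from h import *
st(); print(tcp_ins(2,-70),tcp_ins(2,-20)); step(tcp_ins(2,-70),Rins())
```

```text
t 34.02 pos [550.657  -7.653 353.613] jawyaw 0.023375650189767304 z [-0.001  0.007 -1.   ] F [-0.544 -1.271 -1.619] w 22.9
[497.21   36.351 302.1  ] [497.85    7.306 261.406]
dist 86.3 shift [ 0.561 -0.655  0.648] turn [ 0.  -0.2  0. ] rows>=5.0 calls 1.0
```

drive_tool(deltas=[[[0.15,-0.15,0],[0,-0.03,0],0],[[0.3,-0.3,0.05],[0,-0.06,0],0],[[0.56,-0.5,0.1],[0,-0.1,0],0],[[0.56,-0.65,0.2],[0,-0.13,0],0],[[0.56,-0.65,0.4],[0,-0.16,0],0],[[0.56,-0.65,0.5],[0,-0.2,0],0],[[0.56,-0.65,0.65],[0,-0.2,0],0],[[0.56,-0.65,0.65],[0,-0.2,0],0],[[0.56,-0.65,0.65],[0,-0.2,0],0]])

```text
t: 34.77
position: [497.2, 36.9, 301.9]
ee_rot: [0.665, 0.682, -0.213, 0.218]
force: [0.2, -0.2, -2.7]
width: 22.8
```

Run:
```python
from h import *
st(); print(get_state()['q']); step(tcp_ins(2,-10),Rins())
m,p,d=snap('wrist','pics/w26.png')
snap('scene','pics/s26.png',(220,100,420,260),3.5)
```

```text
t 34.77 pos [497.23   36.907 301.92 ] jawyaw 0.024751161164309338 z [ 0.014 -0.581 -0.814] F [ 0.239 -0.159 -2.674] w 22.8
[-1.448  0.424  1.241  1.61   0.208  1.513 -0.211]
dist 60.2 shift [-0.007 -0.001  0.752] turn [0.    0.    0.001] rows>=1.4 calls 1.0
```

drive_tool(deltas=[[[0,0,0.3],[0,0,0],0],[[0,0,0.6],[0,0,0],0],[[0,0,0.75],[0,0,0],0],[[0,0,0.75],[0,0,0],0],[[0,0,0.75],[0,0,0],0],[[0,0,0.75],[0,0,0],0]])

```text
t: 35.37
position: [499.4, 0.6, 255.5]
ee_rot: [0.667, 0.681, -0.211, 0.218]
force: [-0.2, 0.1, -1.3]
width: 22.9
```

Run:
```python
from h import *
st(); step(tcp_ins(2,0),Rins())
m,p,d=snap('wrist','pics/w27.png',(200,100,440,300),3.2)
print((proj(m,[mouth(2),tcp_ins(2,-10)-AX*L,get_state()['position']+R.from_quat(get_state()['ee_rot']).apply([0,0,L])])-[200,100])*3.2)
```

```text
t 35.37 pos [499.429   0.61  255.517] jawyaw 0.021010356524339 z [ 0.015 -0.578 -0.816] F [-0.17   0.078 -1.348] w 22.9
dist 11.6 shift [ 0.025 -0.018  0.141] turn [ 0.001 -0.001 -0.001] rows>=0.3 calls 1.0
[[367.172 282.874]
 [366.967 293.044]
 [373.509 299.17 ]]
```

drive_tool(deltas=[[[0.04,-0.03,0.05],[0,0,0],0],[[0.05,-0.03,0.12],[0.001,-0.001,0],0],[[0.05,-0.03,0.25],[0.001,-0.001,0],0],[[0.05,-0.03,0.4],[0.001,-0.001,0],0],[[0.05,-0.03,0.5],[0.001,-0.001,0],0],[[0.05,-0.03,0.5],[0.001,-0.001,0],0],[[0.05,-0.03,0.5],[0.001,-0.001,0],0]])

```text
t: 36.0
position: [497.3, -19.5, 220.2]
ee_rot: [0.667, 0.68, -0.214, 0.218]
force: [-0.9, -1.6, -2.0]
width: 22.7
```

Run:
```python
from h import *
st(); step(tcp_ins(2,34),Rins()); step(tcp_ins(2,88),Rins())
snap('wrist','pics/w28.png',(200,100,440,300),3.2)
```

```text
t 36.00 pos [497.294 -19.479 220.204] jawyaw 0.018936114171789482 z [ 0.011 -0.581 -0.814] F [-0.916 -1.643 -2.046] w 22.7
dist 5.5 shift [-0.027  0.014  0.061] turn [-0.001  0.    -0.001] rows>=0.1 calls 1.0
dist 59.0 shift [-0.027  0.016  0.736] turn [-0.001  0.    -0.001] rows>=1.4 calls 1.0
```

drive_tool(deltas=[[[0,0.01,0.1],[0,0,0],0],[[0,0.01,0.18],[0,0,0],0],[[0,0.01,0.26],[0,0,0],0],[[0,0.01,0.34],[0,0,0],0],[[0,0.01,0.42],[0,0,0],0],[[0,0.01,0.5],[0,0,0],0],[[0,0.01,0.58],[0,0,0],0],[[0,0.01,0.66],[0,0,0],0],[[0,0.01,0.71],[0,0,0],0],[[0,0.01,0.71],[0,0,0],0]])

```text
t: 36.88
position: [498.9, -51.9, 173.4]
ee_rot: [0.667, 0.68, -0.213, 0.218]
force: [0.5, 2.6, -6.2]
width: 23.0
```

Run:
```python
from h import *
st(); step(tcp_ins(2,87),Rins())
snap('scene','pics/s29.png',(220,140,420,300),3.5)
```

```text
t 36.88 pos [498.881 -51.903 173.409] jawyaw 0.019729669854037266 z [ 0.012 -0.58  -0.814] F [ 0.504  2.645 -6.171] w 23.0
dist 3.1 shift [-0.037  0.003  0.012] turn [-0.    -0.    -0.001] rows>=0.1 calls 1.0
```

drive_tool(deltas=[[[0,0,-0.2],[0,0,0],0],[[0,0,-0.5],[0,0,0],0],[[0,0,-0.8],[0,0,0],0],[[0,0,-1],[0,0,0],0],[[0,0,-1],[0,0,0],0],[[0,0,-1],[0,0,0],0]])

```text
t: 37.43
position: [498.2, -5.4, 238.9]
ee_rot: [0.667, 0.68, -0.213, 0.218]
force: [0.4, -0.8, -2.1]
width: 22.9
```

drive_tool(deltas=[[[0,0,-0.2],[0,0,0],0],[[0,0,-0.3],[0,0,0],0],[[0,-0.2,-0.3],[0,0,0],0],[[0,-0.42,-0.3],[0,0,0],0],[[0,-0.42,-0.3],[0,0,0],0],[[0,-0.42,-0.3],[0,0,0],0],[[0,-0.42,-0.3],[0,0,0],0]])

```text
t: 38.02
position: [464.5, 7.7, 258.1]
ee_rot: [0.667, 0.68, -0.213, 0.218]
force: [-1.1, -0.2, -1.0]
width: 23.4
```

Run:
```python
from h import *
st(); print(get_state()['q']); step(tcp_ins(1,30),Rins())
m,p,d=snap('wrist','pics/w30.png',(200,100,440,300),3.2)
```

```text
t 38.02 pos [464.494   7.665 258.149] jawyaw 0.020414840315578338 z [ 0.012 -0.58  -0.814] F [-1.094 -0.207 -1.05 ] w 23.4
[-1.554  0.354  1.302  1.784  0.265  1.413 -0.285]
dist 48.1 shift [-0.035 -0.008  0.6  ] turn [-0.    -0.    -0.001] rows>=1.2 calls 1.0
```

drive_tool(deltas=[[[-0.01,-0.015,0.1],[0,0,0],0],[[-0.01,-0.015,0.2],[0,0,0],0],[[-0.01,-0.015,0.35],[0,0,0],0],[[-0.01,-0.015,0.5],[0,0,0],0],[[-0.01,-0.015,0.6],[0,0,0],0],[[-0.01,-0.015,0.6],[0,0,0],0],[[-0.01,-0.015,0.6],[0,0,0],0]])

```text
t: 38.65
position: [463.8, -21.7, 219.5]
ee_rot: [0.667, 0.68, -0.214, 0.218]
force: [-0.3, 0.2, -1.0]
width: 22.9
```

drive_tool(deltas=[[[0,0,0.1],[0,0,0],0],[[0,0,0.18],[0,0,0],0],[[0,0,0.26],[0,0,0],0],[[0,0,0.34],[0,0,0],0],[[0,0,0.42],[0,0,0],0],[[0,0,0.5],[0,0,0],0],[[0,0,0.58],[0,0,0],0],[[0,0,0.66],[0,0,0],0],[[0,0,0.71],[0,0,0],0],[[0,0,0.71],[0,0,0],0]])

```text
t: 39.48
position: [464.2, -54.4, 172.3]
ee_rot: [0.667, 0.68, -0.213, 0.217]
force: [-0.1, 2.7, -6.5]
width: 22.9
```

Run:
```python
from h import *
st(); step(tcp_ins(1,87),Rins())
snap('scene','pics/s31.png',(220,140,420,300),3.5)
```

```text
t 39.48 pos [464.188 -54.375 172.343] jawyaw 0.018867339184353765 z [ 0.011 -0.58  -0.815] F [-0.148  2.677 -6.528] w 22.9
dist 2.5 shift [-0.027  0.013 -0.011] turn [-0.001 -0.    -0.001] rows>=0.1 calls 1.0
```

Two plugs lie in the tray. Now the third.

drive_tool(deltas=[[[0,0,-0.2],[0,0,0],0],[[0,0,-0.5],[0,0,0],0],[[0,0,-0.8],[0,0,0],0],[[0,0,-1],[0,0,0],0],[[0,0,-1],[0,0,0],0],[[0,0,-1],[0,0,0],0]])

```text
t: 40.03
position: [463.5, -8.1, 238.0]
ee_rot: [0.667, 0.68, -0.213, 0.218]
force: [-1.0, 0.2, -1.4]
width: 23.2
```

drive_tool(deltas=[[[0,0,-0.2],[0,0,0],0],[[0,0,-0.33],[0,0,0],0],[[0,-0.2,-0.33],[0,0,0],0],[[0,-0.42,-0.33],[0,0,0],0],[[0,-0.42,-0.33],[0,0,0],0],[[0,-0.42,-0.33],[0,0,0],0],[[0,-0.42,-0.33],[0,0,0],0]])

```text
t: 40.62
position: [429.7, 6.4, 259.2]
ee_rot: [0.667, 0.68, -0.213, 0.218]
force: [-0.8, -0.8, -1.8]
width: 23.0
```

Run:
```python
from h import *
st(); print(get_state()['q']); step(tcp_ins(0,30),Rins())
m,p,d=snap('wrist','pics/w32.png',(200,100,440,300),3.2)
```

```text
t 40.62 pos [429.726   6.414 259.237] jawyaw 0.019296802248665253 z [ 0.011 -0.58  -0.814] F [-0.791 -0.832 -1.756] w 23.0
[-1.747  0.25   1.407  1.859  0.343  1.447 -0.38 ]
dist 48.6 shift [-0.023  0.002  0.607] turn [-0.    -0.    -0.001] rows>=1.2 calls 1.0
```

drive_tool(deltas=[[[0,-0.01,0.1],[0,0,0],0],[[0,-0.01,0.2],[0,0,0],0],[[0,-0.01,0.35],[0,0,0],0],[[0,-0.01,0.5],[0,0,0],0],[[0,-0.01,0.6],[0,0,0],0],[[0,-0.01,0.6],[0,0,0],0],[[0,-0.01,0.6],[0,0,0],0]])

```text
t: 41.25
position: [429.3, -22.6, 220.2]
ee_rot: [0.668, 0.679, -0.214, 0.218]
force: [-0.3, -0.7, -1.3]
width: 22.7
```

Run:
```python
from h import *
st(); print(get_state()['q']); step(tcp_ins(0,87),Rins())
```

```text
t 41.25 pos [429.325 -22.551 220.192] jawyaw 0.016709035223706318 z [ 0.01  -0.581 -0.814] F [-0.275 -0.737 -1.295] w 22.7
[-1.676  0.267  1.384  1.941  0.344  1.336 -0.372]
dist 57.0 shift [-0.011  0.017  0.712] turn [-0.001  0.    -0.001] rows>=1.4 calls 1.0
```

drive_tool(deltas=[[[0,0.01,0.1],[0,0,0],0],[[0,0.01,0.18],[0,0,0],0],[[0,0.01,0.26],[0,0,0],0],[[0,0.01,0.34],[0,0,0],0],[[0,0.01,0.42],[0,0,0],0],[[0,0.01,0.5],[0,0,0],0],[[0,0.01,0.58],[0,0,0],0],[[0,0.01,0.66],[0,0,0],0],[[0,0.01,0.72],[0,0,0],0],[[0,0.01,0.72],[0,0,0],0]])

```text
t: 42.08
position: [430.5, -55.7, 172.3]
ee_rot: [0.668, 0.679, -0.213, 0.217]
force: [1.4, 3.1, -6.0]
width: 22.9
```

Run:
```python
from h import *
st(); step(tcp_ins(0,87),Rins())
snap('scene','pics/s33.png',(220,140,420,300),3.5)
```

```text
t 42.08 pos [430.506 -55.698 172.28 ] jawyaw 0.01703925491997463 z [ 0.01  -0.58  -0.815] F [ 1.419  3.141 -5.976] w 22.9
dist 2.3 shift [-0.022  0.009 -0.016] turn [-0.001 -0.    -0.001] rows>=0.1 calls 1.0
```

drive_tool(deltas=[[[0,0,-0.2],[0,0,0],0],[[0,0,-0.5],[0,0,0],0],[[0,0,-0.8],[0,0,0],0],[[0,0,-1],[0,0,0],0],[[0,0,-1],[0,0,0],0],[[0,0,-1],[0,0,0],0]])

```text
t: 42.63
position: [429.9, -9.3, 237.9]
ee_rot: [0.668, 0.679, -0.213, 0.217]
force: [-0.1, 0.1, -1.4]
width: 23.1
```

drive_tool(deltas=[[[0,0,-0.3],[0,0,0],0],[[0,0,-0.6],[0,0,0],0],[[0,0,-1],[0,0,0],0],[[0,0,-1],[0,0,0],0],[[0,0,-1],[0,0,0],0]])

```text
t: 43.05
position: [429.4, 37.0, 302.9]
ee_rot: [0.668, 0.679, -0.213, 0.218]
force: [-0.4, -0.3, -2.7]
width: 23.0
```

Run:
```python
from h import *
st(); print(get_state()['q']); step([450,120,345],canon(0.02))
```

```text
t 43.05 pos [429.44   37.025 302.87 ] jawyaw 0.017827041650210537 z [ 0.011 -0.581 -0.814] F [-0.382 -0.325 -2.698] w 23.0
[-1.782  0.253  1.407  1.757  0.332  1.562 -0.375]
dist 95.3 shift [ 0.52   0.268 -1.   ] turn [ 0.     0.197 -0.001] rows>=5.0 calls 1.0
```

drive_tool(deltas=[[[0.1,0.1,-0.3],[0,0.03,0],0],[[0.2,0.2,-0.6],[0,0.07,0],0],[[0.3,0.27,-0.9],[0,0.11,0],0],[[0.5,0.27,-1],[0,0.15,0],0],[[0.5,0.27,-1],[0,0.197,0],0],[[0.5,0.27,-1],[0,0.197,0],0],[[0.5,0.27,-1],[0,0.197,0],0]])

```text
t: 43.63
position: [450.4, 111.5, 343.2]
ee_rot: [0.704, 0.711, 0.002, -0.003]
force: [0.8, -0.8, -2.1]
width: 22.7
```

drive_tool(deltas=[[[0.4,0.1,0],[0,0,0],0],[[0.8,0.2,0],[0,0,0],0],[[1,0.2,0],[0,0,0],0],[[1,0.2,0],[0,0,0],0]])

```text
t: 43.97
position: [458.0, 193.5, 343.1]
ee_rot: [0.701, 0.713, 0.003, 0.0]
force: [-0.3, -0.1, -1.9]
width: 23.1
```

drive_tool(deltas=[[[0.4,0,0],[0,0,0],0],[[0.8,0,0],[0,0,0],0],[[1,0,0],[0,0,0],0],[[1,0,0],[0,0,0],0]])

```text
t: 44.3
position: [431.4, 263.4, 343.7]
ee_rot: [0.699, 0.715, 0.015, 0.005]
force: [-1.0, 1.2, -1.8]
width: 22.8
```

Run:
```python
from h import *
st(); print(get_state()['q']); step([471.5,337.3,260],canon(0.02))
```

```text
t 44.30 pos [431.356 263.442 343.716] jawyaw 0.022733940978496132 z [ 0.028  0.014 -1.   ] F [-1.046  1.156 -1.829] w 22.8
[-2.368 -0.248  1.555  1.546  0.259  1.569 -0.784]
dist 118.6 shift [0.837 0.46  1.   ] turn [ 0.009 -0.004  0.001] rows>=2.7 calls 1.1
```

Run:
```python
from h import *
step([480,250,320],canon(-1.0))
```

```text
dist 55.8 shift [-0.186  0.595  0.311] turn [ 0.006 -0.008  0.326] rows>=8.2 calls 1.0
```

drive_tool(deltas=[[[-0.1,0.2,0.1],[0,0,0.03],0],[[-0.18,0.4,0.2],[0.003,-0.004,0.07],0],[[-0.18,0.6,0.3],[0.006,-0.008,0.1],0],[[-0.18,0.6,0.3],[0.006,-0.008,0.1],0]])

```text
t: 44.63
position: [449.1, 231.6, 322.1]
ee_rot: [0.804, 0.595, 0.015, 0.009]
force: [0.1, 0.5, -2.0]
width: 22.9
```

Run:
```python
from h import *
st(); print(get_state()['q']); step([480,250,320],canon(-1.0))
```

```text
t 44.63 pos [449.147 231.59  322.064] jawyaw -0.29735376251922513 z [ 0.035  0.003 -0.999] F [ 0.14   0.495 -2.02 ] w 22.9
[-2.299 -0.251  1.558  1.593  0.273  1.524 -1.044]
dist 36.0 shift [0.333 0.3   0.04 ] turn [ 0.009 -0.008  0.224] rows>=5.6 calls 1.0
```

drive_tool(deltas=[[[0,0.2,0],[0,0,0.03],0],[[0.1,0.4,0.1],[0.003,-0.003,0.07],0],[[0.2,0.6,0.2],[0.006,-0.006,0.11],0],[[0.3,0.8,0.3],[0.009,-0.008,0.15],0],[[0.3,0.8,0.3],[0.009,-0.008,0.19],0],[[0.3,0.8,0.3],[0.009,-0.008,0.225],0],[[0.3,0.8,0.3],[0.009,-0.008,0.225],0]])

```text
t: 45.22
position: [460.9, 209.0, 307.5]
ee_rot: [0.96, 0.278, 0.019, -0.002]
force: [-0.4, -0.5, -1.5]
width: 22.8
```

Run:
```python
from h import *
st(); print(get_state()['q']); step([490,300,300],canon(-1.0))
```

```text
t 45.22 pos [460.886 208.998 307.468] jawyaw -1.0076986399635148 z [ 0.035  0.015 -0.999] F [-0.438 -0.519 -1.542] w 22.8
[-2.232 -0.251  1.558  1.626  0.263  1.484 -1.696]
dist 95.8 shift [ 0.911 -0.768  0.123] turn [ 0.002 -0.012 -0.002] rows>=2.3 calls 1.0
```

Run:
```python
from h import *
step([530,150,270],canon(-1.0))
```

```text
dist 98.3 shift [0.294 1.    0.451] turn [ 0.002 -0.012 -0.002] rows>=2.2 calls 1.1
```

drive_tool(deltas=[[[0.1,0.4,0.2],[0,0,0],0],[[0.2,0.7,0.4],[0,-0.006,0],0],[[0.3,1,0.45],[0.002,-0.012,0],0],[[0.3,1,0.45],[0.002,-0.012,0],0],[[0.3,1,0.45],[0.002,-0.012,0],0],[[0.3,1,0.45],[0.002,-0.012,0],0]])

```text
t: 45.72
position: [482.2, 141.9, 280.9]
ee_rot: [0.96, 0.279, 0.02, 0.0]
force: [-0.4, -0.7, -1.9]
width: 22.3
```

Run:
```python
from h import *
st(); print(get_state()['q']); step([560,220,290],canon(-1.0))
```

```text
t 45.72 pos [482.215 141.914 280.876] jawyaw -1.0061370727665022 z [ 0.038  0.011 -0.999] F [-0.417 -0.665 -1.874] w 22.3
[-2.08  -0.252  1.558  1.686  0.265  1.425 -1.558]
dist 110.6 shift [ 1.    -0.225 -0.049] turn [ 0.004 -0.012 -0.002] rows>=2.0 calls 1.3
```

drive_tool(deltas=[[[0,0,0.3],[0.002,-0.006,0],0],[[0,0,0.6],[0.004,-0.012,0],0],[[0,0,0.9],[0.004,-0.012,0],0],[[0,0,1],[0.004,-0.012,0],0],[[0,0,1],[0.004,-0.012,0],0],[[0,0,1],[0.004,-0.012,0],0]])

```text
t: 46.22
position: [460.3, 135.8, 210.7]
ee_rot: [0.96, 0.279, 0.013, -0.0]
force: [0.4, -0.0, -1.2]
width: 22.5
```

Run:
```python
from h import *
st(); print(get_state()['q']); step([500,220,200],canon(-1.0))
```

```text
t 46.22 pos [460.314 135.821 210.667] jawyaw -1.0047286599015004 z [ 0.024  0.008 -1.   ] F [ 0.432 -0.048 -1.199] w 22.5
[-2.05  -0.253  1.557  1.846  0.268  1.284 -1.569]
dist 93.7 shift [ 0.98  -0.623  0.154] turn [ 0.002 -0.008 -0.001] rows>=2.2 calls 1.0
```

```bash
cat > fk.py <<'E'
import numpy as np, itertools
from scipy.spatial.transform import Rotation as R
from scipy.optimize import least_squares
Q=[([-1.28490931,0.38425639,0.01634736,1.37117968,-0.00633157,1.38821442,-0.04648891],[213.363,586.899,230.256],1.222,[0,0,-1]),
([-0.152,0.292,0.869,1.363,-0.229,1.582,0.662],[482.362,-301.062,338.767],-.0294,[.008,.003,-1]),
([-0.098,0.829,1.383,1.163,-0.829,1.711,-1.949],[558.073,-383.504,275.399],-2.9955,[.008,.002,-1]),
([-0.128,0.955,1.302,1.384,-0.921,1.464,-1.877],[561.094,-389.807,117.972],-3.0115,[.008,.002,-1]),
([-0.303,0.992,1.274,1.618,-0.992,1.292,-1.901],[551.934,-313.858,27.811],-3.0465,[.011,-.001,-1]),
([-0.596,0.682,1.517,1.464,-0.697,1.601,-2.26],[546.608,-213.037,277.629],-3.1249,[.025,-.004,-1]),
([-0.752,0.41,1.264,1.535,-0.4,1.462,-1.116],[545.204,-130.648,275.234],-1.6389,[.022,-.003,-1]),
([-0.77,0.251,1.341,1.688,-0.244,1.4,-0.919],[459.354,-206.024,258.936],-1.5258,[-.001,-.003,-1]),
([-0.444,0.542,1.031,1.964,-0.57,0.952,-0.656],[459.718,-216.961,24.411],-1.5250,[.005,-.007,-1]),
([-0.463,0.523,1.134,1.4,-0.474,1.491,-0.898],[578.632,-204.762,265.459],-1.5434,[.018,-.009,-1]),
([-1.488,0.436,1.246,1.392,-0.4,1.592,-1.802],[483.515,303.952,323.92],-1.51735,[.01,-.01,-1]),
([-1.409,0.536,0.999,1.687,-0.484,1.186,-1.295],[471.943,337.764,117.636],-1.00916,[.001,.003,-1]),
([-1.244,0.006,1.067,1.555,-0.009,1.584,-0.17],[474.18,66.119,354.258],.00787,[0,.004,-1]),
([-1.448,0.424,1.241,1.61,0.208,1.513,-0.211],[497.23,36.907,301.92],.02475,[.014,-.581,-.814]),
([-1.782,0.253,1.407,1.757,0.332,1.562,-0.375],[429.44,37.025,302.87],.0178,[.011,-.581,-.814]),
([-2.368,-0.248,1.555,1.546,0.259,1.569,-0.784],[431.356,263.442,343.716],.0227,[.028,.014,-1]),
([-2.05,-0.253,1.557,1.846,0.268,1.284,-1.569],[460.314,135.821,210.667],-1.0047,[.024,.008,-1])]
def fk(q,p,sg):
    d1,a1,d3,a3,d5,a5,d7,a7,c1,c7,bx,by=p
    T=np.eye(4)
    def Tr(x,y,z):
        M=np.eye(4);M[:3,3]=[x,y,z];return M
    def Ro(ax,t):
        M=np.eye(4);M[:3,:3]=R.from_euler(ax,t).as_matrix();return M
    T=Tr(bx,by,d1)@Ro('z',sg[0]*q[0]+c1)@Tr(a1,0,0)@Ro('y',q[1])@Ro('z',sg[1]*q[2])@Tr(a3,0,d3)@Ro('y',q[3])@Tr(a5,0,d5)@Ro('z',sg[2]*q[4])@Ro('y',q[5])@Tr(a7,0,d7)@Ro('z',sg[3]*q[6]+c7)
    return T
def res(p,sg):
    o=[]
    for q,pos,yaw,z in Q:
        T=fk(q,p,sg)
        y=T[:3,1]
        o+=list((T[:3,3]-pos)/5); o+=list((T[:3,2]-np.array(z))*30)
        yw=np.arctan2(y[1],y[0])-yaw; o.append(np.sin(yw/1)*30); o.append((1-np.cos(yw))*30)
    return np.array(o)
if __name__=='__main__':
    best=[]
    for sg in itertools.product([1,-1],repeat=4):
        for c7 in (0,np.pi,np.pi/2,-np.pi/2):
            r=least_squares(res,[300,0,400,0,400,0,300,0,0,c7,0,0],args=(sg,),loss='soft_l1',max_nfev=200,x_scale=[100,100,100,100,100,100,100,100,1,1,20,20])
            best.append((r.cost,sg,r.x))
    best.sort(key=lambda b:b[0])
    for b in best[:4]: print(b[0],b[1],np.round(b[2],3))
    np.save('fk.npy',np.r_[best[0][1],best[0][2]])
    print(np.round(res(best[0][2],best[0][1]).reshape(-1,8)[:,:],1))
E
python3 fk.py
```

```text
10.651467039693067 (-1, -1, -1, -1) [ 2.60592e+02 -1.98800e+00  4.35371e+02 -3.20500e+00  4.62204e+02
 -9.60800e+00  3.53991e+02 -1.10860e+01 -2.80000e-02  1.54300e+00
  8.94000e+00 -1.42000e-01]
10.651467039693742 (-1, -1, -1, -1) [ 2.60592e+02 -1.98800e+00  4.35371e+02 -3.20500e+00  4.62204e+02
 -9.60800e+00  3.53991e+02 -1.10860e+01 -2.80000e-02  1.54300e+00
  8.94000e+00 -1.42000e-01]
10.651467039700892 (-1, -1, -1, -1) [ 2.60592e+02 -1.98800e+00  4.35371e+02 -3.20500e+00  4.62204e+02
 -9.60800e+00  3.53991e+02 -1.10860e+01 -2.80000e-02  1.54300e+00
  8.94000e+00 -1.42000e-01]
721.6691241102651 (-1, -1, -1, 1) [ 2.60530e+02 -1.73900e+00  4.35188e+02 -3.42500e+00  4.62252e+02
 -9.94800e+00  3.54089e+02 -1.10940e+01 -2.90000e-02  3.32500e+00
  8.93400e+00  7.40000e-02]
[[-0.9  1.   1.2 -0.  -0.1  0.   0.   0. ]
 [ 1.3  1.8  0.4  0.  -0.   0.  -0.   0. ]
 [-0.   0.3 -0.5  0.   0.   0.   0.   0. ]
 [-0.8 -0.1 -0.4 -0.   0.   0.   0.   0. ]
 [-1.2 -0.7 -0.4  0.   0.   0.   0.   0. ]
 [-0.2 -0.8 -0.5 -0.  -0.   0.   0.   0. ]
 [ 0.4  0.2 -0.   0.  -0.   0.   0.   0. ]
 [ 0.6  0.5  0.1 -0.  -0.   0.   0.   0. ]
 [ 0.5  0.3 -0.4  0.   0.   0.   0.   0. ]
 [ 0.4  0.7 -0.1 -0.  -0.   0.   0.   0. ]
 [ 0.5 -0.6 -0.   0.   0.   0.   0.   0. ]
 [ 0.5 -0.7 -0.2 -0.  -0.   0.   0.   0. ]
 [-0.1  1.1  0.7 -0.  -0.   0.  -0.   0. ]
 [-0.5 -0.1 -0.6 -0.5  0.  -0.  -0.1  0. ]
 [-0.4 -0.3 -0.7 -0.5 -0.   0.  -0.1  0. ]
 [-0.1 -1.8  1.5  0.  -0.   0.  -0.   0. ]
 [-0.1 -0.4  1.3 -0.  -0.   0.   0.   0. ]]
```

```bash
cat > sim.py <<'E'
from fk import *
b=np.load('fk.npy'); SG=b[:4]; PP=b[4:]
LO=np.array([-2.95,-.25,-1.52,.18,-1.44,.02,-3.01]); HI=np.array([2.95,2.06,1.56,2.33,4.58,2.06,3.01])
def F(q): return fk(q,PP,SG)
def jac(q):
    T=F(q); J=np.zeros((6,7))
    for i in range(7):
        e=np.zeros(7);e[i]=1e-5; T2=F(q+e)
        J[:3,i]=(T2[:3,3]-T[:3,3])/1e-5/1000
        J[3:,i]=R.from_matrix(T2[:3,:3]@T[:3,:3].T).as_rotvec()/1e-5
    return J,T
def go(q,p,Rm,n=12,lam=0.02,active=True):
    """iterate DLS towards pose"""
    q=np.array(q,float)
    for k in range(n):
        T=F(q); e=np.r_[(np.asarray(p)-T[:3,3])/1000,R.from_matrix(Rm@T[:3,:3].T).as_rotvec()]
        s=min(1,.04/max(1e-9,np.linalg.norm(e[:3])),.125/max(1e-9,np.linalg.norm(e[3:]))); e=e*s
        J,_=jac(q); free=np.ones(7,bool)
        for it in range(4 if active else 1):
            Jf=J[:,free]; dq=np.zeros(7)
            dq[free]=Jf.T@np.linalg.solve(Jf@Jf.T+lam**2*np.eye(6),e)
            bad=free&((q+dq<LO)|(q+dq>HI))
            if not bad.any() or not active: break
            free&=~bad
        q=np.clip(q+dq,LO,HI)
    T=F(q); return q,np.linalg.norm(T[:3,3]-p)
E
cat > t1.py <<'E'
from sim import *; from h import canon
np.set_printoptions(precision=3,suppress=True)
q0=Q[14][0]
for act in (True,False):
    q=q0
    for p in ([450.4,111.5,343.2],[458,193.5,343]):
        q,e=go(q,p,canon(.02).as_matrix(),active=act); print(q,e)
    q,e=go(q,[458,275,343],canon(.02).as_matrix(),active=act); print(q,e,F(q)[:3,3])
# earlier: w4 -> half-turn
q=Q[1][0]
q,e=go(q,[557,-384,275],canon(-1.5).as_matrix(),n=20);q,e=go(q,[558,-383.5,275],canon(-2.9955).as_matrix(),n=20);print(q,e,'obs',Q[2][0])
q,e=go(Q[6][0],[459.4,-206,259],canon(-1.526).as_matrix(),n=20);print(q,'obs',Q[7][0])
E
python3 t1.py
```

```text
[-1.742 -0.177  1.3    1.621  0.171  1.568 -0.427] 6.663032036357125e-09
[-1.68   0.182  1.406  1.544 -0.179  1.568 -0.256] 3.2080040590523055e-12
[-1.6    0.328  1.307  1.449 -0.317  1.603 -0.297] 2.3437142008433856e-13 [458. 275. 343.]
[-1.831 -0.25   1.32   1.621  0.242  1.583 -0.496] 3.6386159303056737e-09
[-2.287 -0.25   1.56   1.548  0.274  1.588 -0.669] 18.640401701272918
[-2.634 -0.25   1.56   1.485  0.378  1.61  -0.884] 93.47746387769044 [394.913 332.637 380.895]
[-0.082  0.804  1.331  1.149 -0.783  1.699 -1.973] 1.797546735911271e-13 obs [-0.098, 0.829, 1.383, 1.163, -0.829, 1.711, -1.949]
[-0.773  0.248  1.352  1.693 -0.246  1.399 -0.911] obs [-0.77, 0.251, 1.341, 1.688, -0.244, 1.4, -0.919]
```

```bash
cat > srch.py <<'E'
from sim import *; from h import canon
from plant import get_state
np.set_printoptions(precision=3,suppress=True)
s=get_state(); q0=np.clip(s['q'],LO,HI); T0=F(q0); print(q0,T0[:3,3],s['position'])
rng=np.random.default_rng(0)
def marg(q): return min((q-LO).min(),(HI-q).min())
cand=[]
for k in range(300):
    p=np.array([rng.uniform(440,620),rng.uniform(30,330),rng.uniform(200,380)])
    yaw=rng.uniform(-2,1)
    ax=rng.normal(size=3);ax[2]=0;ax/=np.linalg.norm(ax);t=rng.choice([0,.3,.5])*rng.uniform(0,1)
    d=np.abs(p-s['position']).max()
    if d>110: continue
    q,e=go(q0,p,canon(yaw,ax,t).as_matrix(),n=12,active=False)
    cand.append((q[1],e,p,yaw,ax*t,q))
cand.sort(key=lambda c:-(c[0]-0.0*c[1]))
for c in cand[:10]: print(c[0],round(c[1],1),c[2],round(c[3],2),c[4],c[5])
E
python3 srch.py
```

```text
[-2.05  -0.25   1.557  1.846  0.268  1.284 -1.569] [459.959 133.388 217.763] [460.314 135.821 210.667]
0.08245387538598296 0.0 [509.787  44.405 318.141] -1.96 [-0.36  -0.159  0.   ] [-1.647  0.082  1.32   1.679  0.316  1.404 -2.341]
-0.04171110993005425 15.8 [448.909 109.92  211.918] -1.88 [-0.  0.  0.] [-1.9   -0.042  1.56   1.875  0.044  1.266 -2.194]
-0.11103430882425423 0.0 [447.547 186.631 235.827] -1.33 [ 0.027 -0.054  0.   ] [-2.001 -0.111  1.491  1.83   0.117  1.262 -1.871]
-0.13651450211362998 0.0 [497.152  57.852 255.472] -1.41 [-0.135 -0.153  0.   ] [-1.673 -0.137  1.306  1.827  0.325  1.264 -1.857]
-0.14699422417399685 0.0 [440.952 174.626 280.8  ] -0.69 [-0.217 -0.173  0.   ] [-2.006 -0.147  1.271  1.788  0.423  1.423 -1.494]
-0.17064220188077914 102.8 [460.115  78.362 263.662] -1.96 [-0.023  0.11   0.   ] [-2.123 -0.171  1.56   1.724  0.159  1.497 -2.293]
-0.17537482210621771 184.7 [488.696 129.549 246.544] -1.71 [-0.248  0.015  0.   ] [-2.52  -0.175  1.56   1.75   0.366  1.476 -2.284]
-0.18810276478782634 281.4 [569.015 223.814 310.041] -1.78 [-0.237 -0.144  0.   ] [-2.775 -0.188  1.56   1.604  0.433  1.469 -2.368]
-0.19108954750365043 0.0 [450.467  42.594 215.589] -1.48 [0. 0. 0.] [-1.657 -0.191  1.399  1.888  0.196  1.292 -1.793]
-0.21287673449810304 51.1 [537.454  63.784 273.251] -2.0 [ 0.165 -0.131  0.   ] [-1.863 -0.213  1.56   1.727  0.075  1.24  -2.204]
```

```bash
cat > srch2.py <<'E'
from sim import *; from h import canon
np.set_printoptions(precision=3,suppress=True)
from plant import get_state
q0=np.clip(get_state()['q'],LO,HI)
rng=np.random.default_rng(1)
A=canon(-1.96,[1,0,0],-.36)*1
def marg(q): return min((q-LO)[1:].min(),(HI-q)[1:].min())
q1,e=go(q0,[510,44,318],canon(-1.96,np.array([-.36,-.159,0])/.394,.394).as_matrix(),n=12,active=False); print(q1,e)
# perturb robustness
for k in range(4):
    q,e=go(np.clip(q0+rng.normal(size=7)*.005,LO,HI),[510,44,318],canon(-1.96,np.array([-.36,-.159,0])/.394,.394).as_matrix(),n=12,active=False);print('pert',q,e)
res_=[]
for k in range(400):
    p=np.array([rng.uniform(460,620),rng.uniform(40,250),rng.uniform(270,380)])
    yaw=rng.uniform(-2,0); ax=rng.normal(size=3);ax[2]=0;ax/=np.linalg.norm(ax);t=rng.choice([0,.5])*rng.uniform(0,1)
    q2,e2=go(q1,p,canon(yaw,ax,t).as_matrix(),n=20,active=False)
    if e2>2 or marg(q2)<.2: continue
    yaw3=rng.uniform(-1.6,-.3)
    q3,e3=go(q2,[471.5,337.3,260],canon(yaw3).as_matrix(),n=30,active=False)
    if e3>2: continue
    q4,e4=go(q3,[471.5,337.3,118],canon(yaw3).as_matrix(),n=30,active=False)
    res_.append((min(marg(q2),marg(q3),marg(q4)),p,yaw,ax*t,yaw3,q2,q3,q4))
res_.sort(key=lambda c:-c[0])
for c in res_[:5]: print(*c,sep=' | ')
E
python3 srch2.py
```

```text
Traceback (most recent call last):
  File "srch2.py", line 6, in <module>
    A=canon(-1.96,[1,0,0],-.36)*1
      ~~~~~~~~~~~~~~~~~~~~~~~~~^~
TypeError: Argument 'other' has incorrect type (expected scipy.spatial.transform._rotation.Rotation, got int)
```

```bash
sed -i '/^A=/d' srch2.py; time python3 srch2.py
```

```text
[-1.648  0.084  1.323  1.679  0.314  1.403 -2.335] 8.611721833633293e-05
pert [-1.655  0.086  1.332  1.679  0.311  1.402 -2.332] 7.840889516778777e-05
pert [-1.65   0.085  1.326  1.679  0.313  1.402 -2.334] 7.733053669429859e-05
pert [-1.647  0.084  1.322  1.679  0.314  1.403 -2.335] 8.717457323752758e-05
pert [-1.651  0.085  1.327  1.679  0.313  1.402 -2.334] 7.150502889084668e-05
0.6035279785176222 | [614.395 124.344 302.476] | -0.30600325873254075 | [-0.386 -0.167  0.   ] | -1.0929030824781798 | [-1.076  0.431  0.858  1.372  0.095  1.408 -0.596] | [-1.342  0.354  0.885  1.487 -0.274  1.43  -1.543] | [-1.307  0.466  0.83   1.686 -0.371  1.155 -1.471]
0.5896908209972038 | [551.573 173.27  274.451] | -0.370363224706574 | [0. 0. 0.] | -0.35788088800859486 | [-1.079  0.364  0.97   1.47  -0.3    1.465 -0.479] | [-1.359  0.361  0.911  1.487 -0.285  1.432 -0.799] | [-1.323  0.474  0.853  1.686 -0.384  1.159 -0.726]
0.5867712329770369 | [597.134 177.077 338.11 ] | -0.05245351705787993 | [-0.215 -0.17   0.   ] | -0.35927792786660473 | [-1.106  0.369  0.871  1.324 -0.029  1.461 -0.337] | [-1.299  0.337  0.821  1.487 -0.247  1.424 -0.83 ] | [-1.267  0.448  0.773  1.686 -0.338  1.146 -0.762]
0.5816736488805794 | [567.71  177.558 270.608] | -0.9769690525024395 | [-0. -0.  0.] | -0.4014131299642769 | [-1.036  0.408  0.951  1.429 -0.331  1.472 -1.069] | [-1.284  0.332  0.799  1.487 -0.238  1.423 -0.879] | [-1.253  0.442  0.754  1.686 -0.327  1.144 -0.812]
0.5714350806323212 | [520.377 187.396 276.014] | -0.16119309186845854 | [-0.104  0.011  0.   ] | -0.49826662333051375 | [-1.19   0.339  0.962  1.491 -0.177  1.489 -0.395] | [-1.388  0.375  0.955  1.487 -0.306  1.437 -0.924] | [-1.35   0.488  0.892  1.686 -0.409  1.166 -0.848]
real	1m56.936s
user	1m56.022s
sys	0m0.158s
```

Run:
```python
from h import *
r=canon(-1.96,np.array([-.36,-.159,0])/.394,.394)
st(); step([510,44,318],r)
s=get_state();pos=s['position'];rot=R.from_quat(s['ee_rot'])
print(rot.inv().apply(np.array([510,44,318])-pos)/80)
```

```text
t 46.22 pos [460.314 135.821 210.667] jawyaw -1.0047286599015004 z [ 0.024  0.008 -1.   ] F [ 0.432 -0.048 -1.199] w 22.5
dist 149.7 shift [-0.044  0.981 -1.   ] turn [-0.125  0.034  0.298] rows>=8.2 calls 1.3
[-0.059  1.31  -1.335]
```

drive_tool(deltas=[[[0,0.1,-0.2],[-0.015,0.004,0.035],0],[[-0.01,0.25,-0.35],[-0.03,0.008,0.07],0],[[-0.02,0.4,-0.5],[-0.045,0.012,0.11],0],[[-0.03,0.55,-0.65],[-0.06,0.016,0.15],0],[[-0.04,0.7,-0.8],[-0.08,0.02,0.19],0],[[-0.04,0.85,-0.9],[-0.095,0.025,0.225],0],[[-0.04,0.98,-1],[-0.11,0.03,0.26],0],[[-0.04,0.98,-1],[-0.125,0.034,0.298],0],[[-0.04,0.98,-1],[-0.125,0.034,0.298],0]])

```text
t: 46.97
position: [498.5, 69.9, 292.5]
ee_rot: [0.962, -0.19, 0.114, 0.161]
force: [-0.6, -0.1, -2.3]
width: 22.9
```

Run:
```python
from h import *
r=canon(-1.96,np.array([-.36,-.159,0])/.394,.394)
st(); step([510,44,318],r); print(get_state()['q'])
```

```text
t 46.97 pos [498.528  69.887 292.46 ] jawyaw -2.0015253983631043 z [ 0.159 -0.352 -0.922] F [-0.58  -0.078 -2.281] w 22.9
dist 38.1 shift [ 0.325  0.31  -0.158] turn [ 0.    -0.001 -0.001] rows>=0.9 calls 1.0
[-1.637  0.083  1.239  1.725  0.324  1.389 -2.42 ]
```

```bash
cat > t2.py <<'E'
from sim import *; from h import *
q0=get_state()['q']
for W in ([552,173,300],[560,120,310],):
  for y in (-.37,-.8,-1.2):
    q,e=go(q0,W,canon(y).as_matrix(),n=20,active=False); print(W,y,q,e)
    q,e=go(q,[471.5,337.3,260],canon(-.37).as_matrix(),n=30,active=False); print('   ',q,e)
    q,e=go(q,[471.5,337.3,118],canon(-.37).as_matrix(),n=30,active=False); print('   ',q,e)
step([552,173,300],canon(-.8))
E
python3 t2.py
```

```text
[552, 173, 300] -0.37 [-1.072  0.355  0.972  1.42  -0.292  1.518 -0.485] 3.074277920629802e-13
    [-1.358  0.36   0.909  1.487 -0.285  1.432 -0.812] 2.604892696897332e-13
    [-1.322  0.473  0.851  1.686 -0.383  1.158 -0.739] 1.2710574864626038e-13
[552, 173, 300] -0.8 [-1.078  0.358  0.98   1.42  -0.296  1.519 -0.912] 1.302446348448666e-13
    [-1.31   0.341  0.838  1.487 -0.254  1.426 -0.835] 1.797546735911271e-13
    [-1.278  0.452  0.788  1.686 -0.347  1.149 -0.766] 2.1268859807002749e-13
[552, 173, 300] -1.2 [-1.091  0.365  1.003  1.42  -0.306  1.521 -1.305] 1.7288250917028504e-13
    [-1.277  0.329  0.789  1.487 -0.234  1.422 -0.85 ] 2.1268859807002749e-13
    [-1.247  0.439  0.745  1.686 -0.323  1.143 -0.784] 4.366225850770097e-13
[560, 120, 310] -0.37 [-1.017  0.35   1.02   1.417 -0.297  1.538 -0.386] 1.214175959108492e-13
    [-1.378  0.37   0.939  1.487 -0.299  1.435 -0.801] 9.845568954283847e-14
    [-1.34   0.483  0.878  1.686 -0.4    1.163 -0.727] 2.666192676669783e-13
[560, 120, 310] -0.8 [-1.019  0.351  1.022  1.417 -0.298  1.538 -0.815] 1.8906312527136138e-13
    [-1.325  0.347  0.859  1.487 -0.263  1.428 -0.828] 8.038873388460929e-14
    [-1.292  0.458  0.807  1.686 -0.358  1.151 -0.758] 8.038873388460929e-14
[560, 120, 310] -1.2 [-1.029  0.357  1.04   1.417 -0.306  1.54  -1.209] 1.4561792860887974e-13
    [-1.288  0.333  0.806  1.487 -0.241  1.423 -0.845] 2.604892696897332e-13
    [-1.258  0.444  0.76   1.686 -0.331  1.145 -0.778] 3.06111178766429e-13
dist 116.4 shift [ 0.149 -1.    -0.317] turn [ 0.13  -0.031 -0.365] rows>=9.8 calls 1.4
```

Good. Go there.

drive_tool(deltas=[[[0,-0.1,-0.1],[0.013,-0.003,-0.035],0],[[0.02,-0.2,-0.2],[0.026,-0.006,-0.07],0],[[0.05,-0.35,-0.3],[0.04,-0.01,-0.11],0],[[0.08,-0.5,-0.32],[0.053,-0.013,-0.15],0],[[0.1,-0.6,-0.32],[0.066,-0.016,-0.19],0],[[0.12,-0.7,-0.32],[0.08,-0.02,-0.23],0],[[0.14,-0.85,-0.32],[0.093,-0.023,-0.27],0],[[0.15,-1,-0.32],[0.11,-0.026,-0.31],0],[[0.15,-1,-0.32],[0.12,-0.03,-0.34],0],[[0.15,-1,-0.32],[0.13,-0.031,-0.365],0],[[0.15,-1,-0.32],[0.13,-0.031,-0.365],0]])

```text
t: 47.88
position: [538.4, 144.2, 298.7]
ee_rot: [0.925, 0.38, -0.0, -0.0]
force: [0.2, -1.3, -1.1]
width: 22.9
```

Run:
```python
from h import *
st(); print(get_state()['q']); step([552,173,300],canon(-.8)); step([500,280,270],canon(-.4)); step([471.5,337.3,270],canon(-.4))
```

```text
t 47.88 pos [538.405 144.173 298.698] jawyaw -0.7922625029933876 z [-0.001 -0.    -1.   ] F [ 0.205 -1.322 -1.131] w 22.9
[-1.088  0.304  0.994  1.473 -0.254  1.502 -0.891]
dist 31.9 shift [ 0.374 -0.137 -0.017] turn [-0.     0.     0.002] rows>=0.8 calls 1.0
dist 144.0 shift [ 0.55  -1.     0.232] turn [-0.     0.    -0.125] rows>=3.1 calls 1.5
dist 206.4 shift [ 0.477 -1.     0.156] turn [-0.     0.    -0.125] rows>=3.1 calls 2.3
```

drive_tool(deltas=[[[0.15,-0.3,0],[0,0,-0.04],0],[[0.3,-0.6,0],[0,0,-0.08],0],[[0.5,-1,0],[0,0,-0.125],0],[[0.5,-1,0],[0,0,-0.125],0],[[0.5,-1,0],[0,0,-0.125],0]])

```text
t: 48.3
position: [509.4, 233.2, 298.8]
ee_rot: [0.832, 0.555, -0.0, 0.0]
force: [0.2, 0.3, -1.3]
width: 22.8
```

Run:
```python
from h import *
st(); step([471.5,337.3,275],canon(-.4))
```

```text
t 48.30 pos [509.423 233.239 298.77 ] jawyaw -0.39289761905950854 z [-0. -0. -1.] F [ 0.17   0.292 -1.295] w 22.8
dist 113.3 shift [ 1.    -0.917  0.291] turn [0.    0.    0.002] rows>=2.7 calls 1.0
```

drive_tool(deltas=[[[0.3,-0.3,0],[0,0,0],0],[[0.6,-0.6,0.1],[0,0,0],0],[[1,-0.92,0.2],[0,0,0.002],0],[[1,-0.92,0.29],[0,0,0.002],0],[[1,-0.92,0.29],[0,0,0.002],0],[[1,-0.92,0.29],[0,0,0.002],0],[[1,-0.92,0.29],[0,0,0.002],0],[[1,-0.92,0.29],[0,0,0.002],0]])

```text
t: 48.97
position: [473.2, 333.8, 276.5]
ee_rot: [0.834, 0.551, 0.001, 0.0]
force: [-0.4, 0.3, -2.0]
width: 22.4
```

Run:
```python
from h import *
st(); step([471.5,337.3,240],canon(-.4)); print(get_state()['q'])
snap('wrist','pics/w40.png',(200,100,440,300),3.2)
```

```text
t 48.97 pos [473.204 333.776 276.513] jawyaw -0.402702816766874 z [ 0.001  0.    -1.   ] F [-0.418  0.325 -2.017] w 22.4
dist 36.7 shift [ 0.032 -0.037  0.456] turn [ 0.    -0.    -0.001] rows>=0.9 calls 1.0
[-1.304  0.334  0.838  1.454 -0.247  1.461 -0.869]
```

Run:
```python
from h import *
m=viewer.camera_model('wrist'); print(at_z(m,[(312.8,176.6)],105))
s=get_state(); tip=s['position']+R.from_quat(s['ee_rot']).apply([0,0,L]); print(tip,(proj(m,[tip])-[200,100])*3.2)
```

```text
[[470.063 336.71  105.   ]]
[473.246 333.983 163.847] [[372.5   302.104]]
```

drive_tool(deltas=[[[0.023,-0.055,0.1],[0,0,0],0],[[0.023,-0.055,0.3],[0,0,0],0],[[0.023,-0.055,0.5],[0,0,0],0],[[0.023,-0.055,0.5],[0,0,0],0],[[0.023,-0.055,0.5],[0,0,0],0]])

```text
t: 49.43
position: [469.3, 337.0, 235.9]
ee_rot: [0.834, 0.551, -0.0, 0.0]
force: [-0.4, 1.2, -1.3]
width: 23.0
```

Run:
```python
from h import *
st(); step([469.8,337.2,165],canon(-.4))
snap('wrist','pics/w41.png',(200,100,440,300),3.2)
```

```text
t 49.43 pos [469.342 336.957 235.853] jawyaw -0.40300998670043464 z [-0.    -0.001 -1.   ] F [-0.388  1.161 -1.308] w 23.0
dist 70.9 shift [0.006 0.004 0.886] turn [ 0.     0.    -0.001] rows>=1.7 calls 1.0
```

drive_tool(deltas=[[[0.005,0,0.2],[0,0,0],0],[[0.005,0,0.4],[0,0,0],0],[[0.005,0,0.6],[0,0,0],0],[[0.005,0,0.8],[0,0,0],0],[[0.005,0,0.9],[0,0,0],0],[[0.005,0,0.9],[0,0,0],0]])

```text
t: 49.98
position: [469.7, 337.3, 164.0]
ee_rot: [0.834, 0.551, -0.0, 0.0]
force: [-0.7, 0.4, -1.6]
width: 22.7
```

Run:
```python
from h import *
st(); step([469.8,337.2,118],canon(-.4))
```

```text
t 49.98 pos [469.715 337.336 163.953] jawyaw -0.4030264090137005 z [ 0.    -0.001 -1.   ] F [-0.65   0.428 -1.571] w 22.7
dist 46.0 shift [-0.001  0.001  0.574] turn [ 0.     0.    -0.001] rows>=1.1 calls 1.0
```

drive_tool(deltas=[[[0,0,0.15],[0,0,0],0],[[0,0,0.3],[0,0,0],0],[[0,0,0.45],[0,0,0],0],[[0,0,0.55],[0,0,0],0],[[0,0,0.57],[0,0,0],0],[[0,0,0.57],[0,0,0],0]])

```text
t: 50.48
position: [469.6, 337.2, 117.8]
ee_rot: [0.834, 0.551, -0.0, 0.0]
force: [0.5, 0.2, -1.5]
width: 22.7
```

drive_tool(deltas=[[[0,0,0],[0,0,0],0.2],[[0,0,0],[0,0,0],0.5],[[0,0,0],[0,0,0],0.7],[[0,0,0],[0,0,0],0.7],[[0,0,0],[0,0,0],0.7],[[0,0,0],[0,0,0],0.7]])

```text
t: 50.98
position: [469.7, 337.3, 118.0]
ee_rot: [0.834, 0.551, -0.0, 0.0]
force: [-0.8, -0.4, -0.4]
width: 59.8
```

drive_tool(deltas=[[[0,0,-0.2],[0,0,0],0.7],[[0,0,-0.5],[0,0,0],0.7],[[0,0,-0.8],[0,0,0],0.7],[[0,0,-1],[0,0,0],0.7],[[0,0,-1],[0,0,0],0.7]])

```text
t: 51.4
position: [471.5, 338.1, 201.8]
ee_rot: [0.834, 0.551, 0.003, -0.0]
force: [0.5, 0.3, -0.8]
width: 59.7
```

Run:
```python
from h import *
st(); print(get_state()['q'])
m,p,d=snap('wrist','pics/w42.png')
snap('scene','pics/s42.png',(160,100,360,260),3.5)
```

```text
t 51.40 pos [471.497 338.097 201.787] jawyaw -0.4034119106098069 z [ 0.004  0.003 -1.   ] F [ 0.453  0.265 -0.813] w 59.7
[-1.303  0.374  0.818  1.578 -0.28   1.306 -0.851]
```

```bash
cat > t3.py <<'E'
from sim import *; from h import *
q=get_state()['q']
for W,y in (([520,240,320],-.8),([560,130,320],-1.2),([571,-20,300],-1.55),([571,-38,176],-1.55),([571,-90,192],-1.55),([571,-90,300],-1.55),([530,60,300],-1.2),([515,140,200],-.6),([515,140,36],-.4)):
    q,e=go(q,W,canon(y).as_matrix(),n=30,active=False); print(W,y,q,round(e,1))
step([520,240,310],canon(-.8))
E
python3 t3.py
```

```text
[520, 240, 320] -0.8 [-1.197  0.33   0.955  1.394 -0.268  1.553 -1.063] 0.0
[560, 130, 320] -1.2 [-1.049  0.368  1.06   1.39  -0.32   1.566 -1.217] 0.0
[571, -20, 300] -1.55 [-0.85   0.4    1.154  1.441 -0.364  1.534 -1.263] 0.0
[571, -38, 176] -1.55 [-0.799  0.479  1.1    1.643 -0.441  1.295 -1.171] 0.0
[571, -90, 192] -1.55 [-0.7    0.48   1.104  1.604 -0.439  1.331 -1.085] 0.0
[571, -90, 300] -1.55 [-0.706  0.419  1.147  1.422 -0.38   1.541 -1.132] 0.0
[530, 60, 300] -1.2 [-1.074  0.249  1.111  1.543 -0.224  1.488 -1.157] 0.0
[515, 140, 200] -0.6 [-1.106  0.275  0.949  1.712 -0.233  1.274 -0.707] 0.0
[515, 140, 36] -0.4 [-0.966  0.472  0.804  1.887 -0.412  0.956 -0.374] 0.0
dist 156.6 shift [-0.627  0.756 -1.   ] turn [ 0.    -0.     0.126] rows>=3.2 calls 1.4
```

drive_tool(deltas=[[[-0.1,0.1,-0.4],[0,0,0],0.5],[[-0.3,0.4,-0.8],[0,0,0.04],0.5],[[-0.6,0.75,-1],[0,0,0.08],0.5],[[-0.63,0.76,-1],[0,0,0.126],0.5],[[-0.63,0.76,-1],[0,0,0.126],0.5]])

```text
t: 51.92
position: [507.6, 263.9, 278.7]
ee_rot: [0.929, 0.371, 0.001, 0.0]
force: [0.5, 1.0, 0.2]
width: 42.6
```

Run:
```python
from h import *
st(); step([560,190,300],canon(-1.1))
```

```text
t 51.92 pos [507.615 263.894 278.734] jawyaw -0.8114624542730312 z [ 0.002  0.    -1.   ] F [0.467 0.987 0.218] w 42.6
dist 93.0 shift [-0.143  1.    -0.236] turn [ 0.    -0.     0.092] rows>=2.3 calls 1.1
```

drive_tool(deltas=[[[0,0.4,-0.1],[0,0,0.03],0.5],[[-0.1,0.8,-0.2],[0,0,0.06],0.5],[[-0.14,1,-0.25],[0,0,0.09],0.5],[[-0.14,1,-0.25],[0,0,0.09],0.5]])

```text
t: 52.25
position: [555.9, 194.1, 298.3]
ee_rot: [0.973, 0.232, 0.001, 0.001]
force: [-0.9, -1.3, 0.0]
width: 42.6
```

Run:
```python
from h import *
st(); step([568,110,300],canon(-1.3))
```

```text
t 52.25 pos [555.879 194.065 298.259] jawyaw -1.1030719302216665 z [ 0.002 -0.002 -1.   ] F [-0.908 -1.252  0.02 ] w 42.6
dist 85.0 shift [-0.336  1.    -0.019] turn [ 0.001 -0.     0.063] rows>=2.0 calls 1.0
```

drive_tool(deltas=[[[-0.1,0.4,0],[0,0,0.02],0.5],[[-0.3,0.8,0],[0,0,0.06],0.5],[[-0.33,1,0],[0,0,0.065],0.5],[[-0.33,1,0],[0,0,0.065],0.5]])

```text
t: 52.58
position: [568.1, 106.7, 297.3]
ee_rot: [0.992, 0.129, -0.0, 0.002]
force: [0.6, -0.8, 0.2]
width: 43.0
```

Run:
```python
from h import *
st(); step([570,30,295],canon(-1.55))
```

```text
t 52.58 pos [568.094 106.749 297.309] jawyaw -1.3112062366470336 z [ 0.    -0.003 -1.   ] F [ 0.629 -0.788  0.217] w 43.0
dist 76.8 shift [-0.223  0.933  0.032] turn [0.001 0.    0.076] rows>=1.9 calls 1.0
```

drive_tool(deltas=[[[-0.1,0.4,0],[0,0,0.03],0.5],[[-0.2,0.8,0],[0,0,0.06],0.5],[[-0.22,0.93,0.03],[0,0,0.076],0.5],[[-0.22,0.93,0.03],[0,0,0.076],0.5],[[-0.22,0.93,0.03],[0,0,0.076],0.5]])

```text
t: 53.0
position: [569.8, 31.8, 293.8]
ee_rot: [1.0, 0.012, -0.001, 0.001]
force: [0.3, 1.4, 0.5]
width: 43.0
```

Run:
```python
from h import *
st(); step([570.5,-38,255],canon(-1.55)); 
m,p,d=snap('wrist','pics/w43.png')
for x in nets.landmark_of('wrist','lever_grip')[:1]: print(x, at_z(m,[x['centre']],125+85*np.cos(.62)))
```

```text
t 53.00 pos [569.806  31.82  293.798] jawyaw -1.5458589844211528 z [-0.002 -0.003 -1.   ] F [0.285 1.418 0.483] w 43.0
dist 79.9 shift [-0.012  0.871  0.487] turn [0.001 0.001 0.001] rows>=1.9 calls 1.0
{'centre': [396.4, 202.4], 'p': 0.76} [[569.211 -36.951 194.18 ]]
```

drive_tool(deltas=[[[0,0.4,0.1],[0,0,0],0.5],[[0,0.8,0.3],[0,0,0],0.5],[[0,0.87,0.48],[0,0,0],0.5],[[0,0.87,0.48],[0,0,0],0.5],[[0,0.87,0.48],[0,0,0],0.5],[[0,0.87,0.48],[0,0,0],0.5]])

```text
t: 53.6
position: [572.5, -34.2, 256.1]
ee_rot: [1.0, 0.016, -0.001, 0.001]
force: [0.3, 0.1, 0.3]
width: 42.6
```

Run:
```python
from h import *
st(); step([570.5,-38,178],canon(-1.55)); 
m,p,d=snap('wrist','pics/w44.png')
```

```text
t 53.60 pos [572.492 -34.169 256.141] jawyaw -1.53957931029933 z [-0.001 -0.002 -1.   ] F [0.273 0.101 0.278] w 42.6
dist 78.3 shift [-0.025  0.045  0.977] turn [0.001 0.    0.003] rows>=1.9 calls 1.0
```

drive_tool(deltas=[[[-0.02,0.04,0.3],[0,0,0],0.5],[[-0.02,0.04,0.6],[0,0,0],0.5],[[-0.02,0.04,0.96],[0,0,0],0.5],[[-0.02,0.04,0.96],[0,0,0],0.5],[[-0.02,0.04,0.96],[0,0,0],0.5],[[-0.02,0.04,0.96],[0,0,0],0.5]])

```text
t: 54.15
position: [572.0, -37.2, 181.4]
ee_rot: [1.0, 0.016, 0.001, 0.001]
force: [0.4, 0.3, 0.3]
width: 42.9
```

Run:
```python
from h import *
st(); 
m,p,d=snap('wrist','pics/w45.png')
```

```text
t 54.15 pos [572.018 -37.221 181.409] jawyaw -1.5382816288105223 z [ 0.001 -0.003 -1.   ] F [0.394 0.326 0.312] w 42.9
```

drive_tool(deltas=[[[0,0.1,0],[0,0,0],0.5],[[0,0.2,-0.03],[0,0,0],0.5],[[0,0.3,-0.08],[0,0,0],0.5],[[0,0.4,-0.12],[0,0,0],0.5],[[0,0.5,-0.15],[0,0,0],0.5],[[0,0.6,-0.18],[0,0,0],0.5],[[0,0.7,-0.2],[0,0,0],0.5],[[0,0.78,-0.2],[0,0,0],0.5],[[0,0.82,-0.2],[0,0,0],0.5],[[0,0.82,-0.2],[0,0,0],0.5],[[0,0.82,-0.2],[0,0,0],0.5]])

```text
t: 55.12
position: [575.7, -100.3, 199.9]
ee_rot: [1.0, 0.018, 0.002, -0.001]
force: [-2.2, 12.2, 8.2]
width: 42.8
```

drive_tool(deltas=[[[0,0.04,0],[0,0,0],0.5],[[0,0.08,0],[0,0,0],0.5],[[0,0.08,0],[0,0,0],0.5],[[0,0.08,0],[0,0,0],0.5]])

```text
t: 55.45
position: [576.0, -100.5, 200.1]
ee_rot: [1.0, 0.021, 0.001, -0.006]
force: [-5.8, 20.0, 3.6]
width: 43.0
```

Run:
```python
from h import *
st(); 
m,p,d=snap('wrist','pics/w46.png')
snap('scene','pics/s46.png',(220,120,420,280),3.5)
```

```text
t 55.45 pos [ 575.983 -100.542  200.106] jawyaw -1.5291724115665666 z [ 0.003  0.012 -1.   ] F [-5.793 20.025  3.585] w 43.0
```

drive_tool(deltas=[[[0,-0.1,0],[0,0,0],0.5],[[0,-0.15,0],[0,0,0],0.5],[[0,-0.15,-0.3],[0,0,0],0.5],[[0,-0.15,-0.7],[0,0,0],0.5],[[0,-0.15,-1],[0,0,0],0.5],[[0,-0.15,-1],[0,0,0],0.5],[[0,-0.15,-1],[0,0,0],0.5]])

```text
t: 56.13
position: [576.0, -91.3, 282.3]
ee_rot: [1.0, 0.02, 0.003, -0.005]
force: [0.6, -0.6, 0.2]
width: 42.6
```

Run:
```python
from h import *
st(); 
m,p,d=snap('wrist','pics/w47.png',(200,150,440,350),3.2)
for l,z in (("mouth_0",160),("mag_top",160),("lever_grip",210),("cap",52)):
  for x in nets.landmark_of('wrist',l)[:4]: print(l,x, at_z(m,[x['centre']],z))
step([540,60,300],canon(-1.2))
```

```text
t 56.13 pos [575.99  -91.276 282.278] jawyaw -1.5306132612838395 z [ 0.007  0.011 -1.   ] F [ 0.58  -0.636  0.216] w 42.6
mouth_0 {'centre': [312.1, 267.1], 'p': 0.96} [[497.483 -88.413 160.   ]]
mouth_0 {'centre': [316.0, 292.7], 'p': 0.74} [[467.153 -93.543 160.   ]]
mouth_0 {'centre': [314.5, 321.2], 'p': 0.66} [[430.547 -93.347 160.   ]]
mag_top {'centre': [314.0, 292.2], 'p': 0.93} [[467.668 -91.436 160.   ]]
lever_grip {'centre': [311.8, 222.5], 'p': 0.83} [[567.268 -87.115 210.   ]]
lever_grip {'centre': [314.4, 296.9], 'p': 0.41} [[498.76  -91.703 210.   ]]
cap {'centre': [157.5, 199.1], 'p': 0.79} [[524.792 121.443  52.   ]]
cap {'centre': [77.5, 67.1], 'p': 0.55} [[685.759 198.598  52.   ]]
dist 154.9 shift [-0.189 -1.    -0.126] turn [-0.004 -0.001 -0.105] rows>=2.6 calls 1.9
```

drive_tool(deltas=[[[-0.1,-0.4,-0.1],[0,0,-0.03],0.8],[[-0.2,-0.8,-0.1],[0,0,-0.06],0.8],[[-0.2,-1,-0.1],[-0.004,0,-0.1],0.8],[[-0.2,-1,-0.1],[-0.004,0,-0.1],0.8]])

```text
t: 56.72
position: [555.4, -4.6, 287.3]
ee_rot: [0.983, 0.184, 0.001, -0.0]
force: [0.5, 1.6, -0.7]
width: 68.5
```

Run:
```python
from h import *
m=viewer.camera_model('wrist')
st(); step([535,80,300],canon(-.8))
```

```text
t 56.72 pos [555.399  -4.646 287.294] jawyaw -1.200257935021745 z [ 0.002  0.001 -1.   ] F [ 0.484  1.563 -0.67 ] w 68.5
dist 88.0 shift [ 0.135 -1.    -0.147] turn [ 0.    -0.001 -0.127] rows>=3.2 calls 1.1
```

drive_tool(deltas=[[[0.04,-0.3,0],[0,0,-0.03],0.8],[[0.1,-0.7,0],[0,0,-0.07],0.8],[[0.13,-1,0],[0,0,-0.127],0.8],[[0.13,-1,0],[0,0,-0.127],0.8],[[0.13,-1,0],[0,0,-0.127],0.8]])

```text
t: 57.13
position: [535.6, 75.3, 286.7]
ee_rot: [0.926, 0.378, 0.001, -0.0]
force: [-0.3, 0.3, -0.1]
width: 68.0
```

drive_tool(deltas=[[[0.3,-0.1,0],[0,0,-0.04],0.8],[[0.5,-0.3,0.1],[0,0,-0.08],0.8],[[0.5,-0.6,0.2],[0,0,-0.12],0.8],[[0.5,-0.6,0.3],[0,0,-0.12],0.8],[[0.5,-0.6,0.3],[0,0,-0.12],0.8],[[0.5,-0.6,0.3],[0,0,-0.12],0.8]])

```text
t: 57.63
position: [530.8, 135.6, 262.5]
ee_rot: [0.84, 0.542, 0.0, 0.0]
force: [-0.6, -0.0, 0.7]
width: 68.1
```

Run:
```python
from h import *
st(); print(get_state()['q'])
m,p,d=snap('wrist','pics/w48.png')
np.save('m48.npy',m['pose'])
hsv=cv2.cvtColor(p,cv2.COLOR_RGB2HSV)
mk=(hsv[...,0]>100)&(hsv[...,0]<125)&(hsv[...,1]>120)&(hsv[...,2]>60)
P=cloud(m,d,mk); P=P[(abs(P[:,0]-515)<90)&(abs(P[:,1]-138)<90)]
T=P[(P[:,2]>46)&(P[:,2]<60)]; print(len(P),len(T),np.median(T,0),cv2.minAreaRect(T[:,:2].astype(np.float32)))
for x in nets.landmark_of('wrist','cap')[:2]: print(x,at_z(m,[x['centre']],28))
```

```text
t 57.63 pos [530.833 135.65  262.463] jawyaw -0.42523611202854406 z [ 0.  0. -1.] F [-0.55  -0.048  0.72 ] w 68.1
[-1.032  0.264  0.893  1.564 -0.208  1.413 -0.549]
3031 2907 [523.83  138.354  52.975] ((519.7808837890625, 137.349365234375), (40.00722122192383, 129.68673706054688), 70.18240356445312)
{'centre': [337.8, 303.6], 'p': 0.44} [[472.318 -70.985  28.   ]]
```

Run:
```python
from h import *
m=viewer.camera_model('wrist')
m,p,d=snap('wrist','pics/w49.png',(220,110,400,230),4)
w=cv2.inRange(p,(200,200,200),(255,255,255)); n,l,s,c=cv2.connectedComponentsWithStats(w)
for i in range(1,n):
    if abs(c[i][0]-308)<15 and abs(c[i][1]-173)<15 and s[i][4]>30: print(c[i],s[i],at_z(m,[c[i]],52))
hsv=cv2.cvtColor(p,cv2.COLOR_RGB2HSV)
mk=(hsv[...,0]>100)&(hsv[...,0]<125)&(hsv[...,1]>120)&(hsv[...,2]>60)
v,u=np.nonzero(mk&(d>0)); Pd=at_depth(m,np.c_[u,v],d[v,u]); k=(Pd[:,2]>47)&(abs(Pd[:,0]-515)<90)&(abs(Pd[:,1]-138)<90)
Z=at_z(m,np.c_[u,v][k].astype(float),52); print(cv2.minAreaRect(Z[:,:2].astype(np.float32)))
```

```text
[306.491 172.204] [298 163  19  19 275] [[519.175 137.508  52.   ]]
((519.75439453125, 138.071533203125), (40.02740478515625, 129.2169647216797), 70.20123291015625)
```

```bash
cat > t4.py <<'E'
from sim import *; from h import *
def marg(q): return min((q-LO)[1:].min(),(HI-q)[1:].min())
for c,pl in ((1.225,np.pi/2+.022),(-1.916,-np.pi/2+.022)):
  for hy in (-.403,-.403+np.pi/2,-.403-np.pi/2):
    q=get_state()['q']; print('---',c,hy)
    for n,W,y in (('a',[519,138,230],(c-.425)/2),('b',[519,138,120],c),('c',[519,138,25],c),('d',[519,138,230],c),('e',[500,20,260],pl),('f',[466,-91,250],pl),('g',[466,-91,174],pl),('h',[466,-91,280],pl),('i',[520,60,300],(pl+hy)/2),('j',[520,180,290],hy),('k',[471,338,240],hy),('l',[471,338,118],hy),('m',[471,338,300],hy),('n',[520,180,330],hy),('o',[520,20,340],hy),('p',[466,-91,335],hy),('q',[466,-91,296],hy),('r',[466,-91,340],hy),('s',[520,20,340],hy),('t',[520,180,330],hy),('u',[471,338,280],hy)):
      q,e=go(q,W,canon(y).as_matrix(),n=35,active=False); print(n,q,round(marg(q),2),round(e,1))
E
python3 t4.py
```

```text
--- 1.225 -0.403
a [-0.961  0.221  0.773  1.657 -0.158  1.328  0.237] 0.47 0.0
b [-0.835  0.305  0.634  1.805 -0.201  1.097  1.094] 0.52 0.0
c [-0.787  0.437  0.588  1.886 -0.302  0.908  1.17 ] 0.44 0.0
d [-0.871  0.205  0.663  1.657 -0.129  1.325  1.038] 0.45 0.0
e [-0.742  0.09   0.715  1.699 -0.06   1.375  1.575] 0.34 0.0
f [-0.635  0.021  0.812  1.777 -0.016  1.35   1.773] 0.27 0.0
g [-0.616  0.094  0.822  1.896 -0.075  1.182  1.825] 0.34 0.0
h [-0.645  0.005  0.813  1.723 -0.003  1.416  1.761] 0.25 0.0
i [-0.796  0.142  0.725  1.568 -0.094  1.468  0.528] 0.39 0.0
j [-0.992  0.224  0.743  1.516 -0.152  1.46  -0.648] 0.47 0.0
k [-1.173  0.31   0.642  1.522 -0.188  1.372 -0.92 ] 0.56 0.0
l [-1.151  0.407  0.613  1.687 -0.255  1.129 -0.869] 0.64 0.0
m [-1.172  0.29   0.651  1.412 -0.175  1.497 -0.931] 0.54 0.0
n [-0.989  0.217  0.748  1.436 -0.147  1.545 -0.653] 0.47 0.0
o [-0.827  0.141  0.852  1.494 -0.106  1.555 -0.381] 0.39 0.0
p [-0.766 -0.011  0.923  1.613  0.009  1.535 -0.247] 0.24 0.0
q [-0.763 -0.003  0.926  1.693  0.002  1.45  -0.24 ] 0.25 0.0
r [-0.766 -0.011  0.923  1.60
[... 6158 characters left out ...]
501 -2.062] 0.33 0.0
k [-1.508  0.471  1.157  1.521 -0.433  1.432 -2.305] 0.4 0.0
l [-1.463  0.573  1.075  1.686 -0.535  1.21  -2.233] 0.49 0.0
m [-1.501  0.443  1.176  1.412 -0.407  1.551 -2.328] 0.38 0.0
n [-1.309  0.355  1.234  1.436 -0.334  1.583 -2.074] 0.33 0.0
o [-1.147  0.258  1.301  1.494 -0.248  1.577 -1.83 ] 0.26 0.0
p [-1.288 -0.062  1.397  1.615  0.061  1.537 -1.868] 0.16 0.0
q [-1.295 -0.031  1.434  1.695  0.031  1.451 -1.839] 0.13 0.0
r [-1.3   -0.067  1.403  1.605  0.066  1.548 -1.873] 0.16 0.0
s [-1.18   0.294  1.371  1.494 -0.288  1.587 -1.796] 0.19 0.0
t [-1.344  0.395  1.312  1.436 -0.381  1.597 -2.037] 0.25 0.0
u [-1.544  0.496  1.257  1.451 -0.47   1.531 -2.28 ] 0.3 0.0
```

Run:
```python
from h import *
st(); step([519.3,137.6,240],canon(.4));
```

```text
t 57.78 pos [531.43  135.852 263.321] jawyaw -0.4238652268062176 z [ 0.002  0.001 -1.   ] F [-0.666 -0.303  0.708] w 68.4
dist 26.3 shift [-0.043 -0.148  0.291] turn [ 0.001 -0.    -0.262] rows>=6.6 calls 1.0
```

drive_tool(deltas=[[[0,0,0],[0,0,-0.04],0.8],[[0,0,0],[0,0,-0.08],0.8],[[-0.02,-0.05,0.1],[0,0,-0.12],0.8],[[-0.04,-0.15,0.2],[0,0,-0.16],0.8],[[-0.04,-0.15,0.3],[0,0,-0.2],0.8],[[-0.04,-0.15,0.3],[0,0,-0.24],0.8],[[-0.04,-0.15,0.3],[0,0,-0.262],0.8],[[-0.04,-0.15,0.3],[0,0,-0.262],0.8]])

```text
t: 58.45
position: [519.7, 136.8, 239.7]
ee_rot: [0.553, 0.833, 0.001, 0.001]
force: [-0.0, 0.1, 0.2]
width: 68.4
```

drive_tool(deltas=[[[0,0,0],[0,0,-0.04],0.8],[[0,0,0.1],[0,0,-0.08],0.8],[[0,0,0.2],[0,0,-0.12],0.8],[[0,0,0.3],[0,0,-0.16],0.8],[[0,0,0.4],[0,0,-0.2],0.8],[[0,0,0.5],[0,0,-0.24],0.8],[[0,0,0.5],[0,0,-0.262],0.8],[[0,0,0.5],[0,0,-0.262],0.8]])

```text
t: 59.12
position: [520.1, 136.1, 199.7]
ee_rot: [0.174, 0.985, 0.001, 0.001]
force: [0.2, 0.1, -0.1]
width: 68.1
```

Run:
```python
from h import *
st(); step([519.3,137.6,110],canon(1.225)); print(get_state()['q'])
m,p,d=snap('wrist','pics/w50.png')
for x in nets.landmark_of('wrist','cap')[:1]: print(x,at_z(m,[x['centre']],28))
hsv=cv2.cvtColor(p,cv2.COLOR_RGB2HSV)
mk=(hsv[...,0]>100)&(hsv[...,0]<125)&(hsv[...,1]>120)&(hsv[...,2]>60)
v,u=np.nonzero(mk&(d>0)); Pd=at_depth(m,np.c_[u,v],d[v,u]); k=(Pd[:,2]>47)&(abs(Pd[:,0]-515)<90)&(abs(Pd[:,1]-138)<90)
Z=at_z(m,np.c_[u,v][k].astype(float),52); print(cv2.minAreaRect(Z[:,:2].astype(np.float32)))
w=cv2.inRange(p,(200,200,200),(255,255,255)); n,l,s,c=cv2.connectedComponentsWithStats(w)
for i in range(1,n):
    if s[i][4]>60:
        z=at_z(m,[c[i]],52)[0]
        if abs(z[0]-519)<20 and abs(z[1]-138)<20: print(c[i],z)
```

```text
t 59.12 pos [520.062 136.09  199.66 ] jawyaw 1.2215002393957342 z [ 0.003  0.001 -1.   ] F [ 0.212  0.125 -0.111] w 68.1
dist 89.7 shift [0.016 0.011 1.   ] turn [ 0.     0.001 -0.001] rows>=1.9 calls 1.1
[-0.855  0.235  0.64   1.687 -0.147  1.265  1.037]
{'centre': [318.9, 179.0], 'p': 0.84} [[523.083 136.761  28.   ]]
((518.6187744140625, 138.09617614746094), (39.24058151245117, 129.2997589111328), 70.0784683227539)
[318.832 181.729] [519.58 137.79  52.  ]
```

drive_tool(deltas=[[[0.02,0.015,0.3],[0,0,0],0.8],[[0.02,0.015,0.6],[0,0,0],0.8],[[0.02,0.015,1],[0,0,0],0.8],[[0.02,0.015,1],[0,0,0],0.8],[[0.02,0.015,1],[0,0,0],0.8]])

```text
t: 59.63
position: [518.8, 137.6, 119.8]
ee_rot: [0.178, 0.984, -0.0, 0.001]
force: [1.1, -1.1, 0.7]
width: 68.2
```

Run:
```python
from h import *
st(); step([519.4,137.8,25],canon(1.224));
```

```text
t 59.63 pos [518.824 137.619 119.757] jawyaw 1.2134074272815838 z [ 0.001 -0.    -1.   ] F [ 1.082 -1.073  0.726] w 68.2
dist 94.8 shift [-0.004  0.004  1.   ] turn [-0.     0.    -0.003] rows>=1.9 calls 1.2
```

drive_tool(deltas=[[[0,0,0.3],[0,0,-0.003],0.8],[[0,0,0.6],[0,0,-0.003],0.8],[[0,0,0.9],[0,0,-0.003],0.8],[[0,0,0.9],[0,0,-0.003],0.8],[[0,0,0.9],[0,0,-0.003],0.8],[[0,0,0.9],[0,0,-0.003],0.8]])

```text
t: 60.13
position: [520.6, 137.9, 50.3]
ee_rot: [0.174, 0.985, 0.001, 0.002]
force: [0.9, 0.7, -0.3]
width: 68.3
```

Run:
```python
from h import *
st(); step([519.4,137.8,25],canon(1.224)); snap('wrist','pics/w51.png')
```

```text
t 60.13 pos [520.619 137.887  50.302] jawyaw 1.2219748424486727 z [ 0.004  0.001 -1.   ] F [ 0.924  0.655 -0.311] w 68.3
dist 25.3 shift [ 0.015 -0.007  0.316] turn [ 0.001  0.001 -0.001] rows>=0.6 calls 1.0
```

drive_tool(deltas=[[[0.01,0,0.15],[0,0,0],0.8],[[0.01,0,0.31],[0,0,0],0.8],[[0.01,0,0.31],[0,0,0],0.8],[[0.01,0,0.31],[0,0,0],0.6],[[0.01,0,0.31],[0,0,0],0.4],[[0.01,0,0.31],[0,0,0],0.2],[[0.01,0,0.31],[0,0,0],0.2],[[0.01,0,0.31],[0,0,0],0.2],[[0.01,0,0.31],[0,0,0],0.2],[[0.01,0,0.31],[0,0,0],0.2]], newtons=50)

```text
t: 61.02
position: [520.3, 138.3, 25.8]
ee_rot: [0.174, 0.985, 0.001, 0.002]
force: [1.4, 0.0, 2.1]
width: 39.0
```

Run:
```python
from h import *
st(); m,p,d=snap('wrist','pics/w52.png')
w=cv2.inRange(p,(200,200,200),(255,255,255)); n,l,s,c=cv2.connectedComponentsWithStats(w)
for i in range(1,n):
    if s[i][4]>60:
        z=at_z(m,[c[i]],52)[0]
        if abs(z[0]-519)<20 and abs(z[1]-138)<20: print(c[i],z)
```

```text
t 61.02 pos [520.307 138.291  25.773] jawyaw 1.2220309346823506 z [ 0.005  0.001 -1.   ] F [1.439 0.004 2.078] w 39.0
[317.341 286.297] [520.128 137.951  52.   ]
```

drive_tool(deltas=[[[0,0,-0.2],[0,0,0],0.2],[[0,0,-0.5],[0,0,0],0.2],[[0,0,-0.8],[0,0,0],0.2],[[0,0,-1],[0,0,0],0.2],[[0,0,-1],[0,0,0],0.2]])

```text
t: 61.48
position: [521.8, 138.6, 109.1]
ee_rot: [0.174, 0.985, 0.003, 0.004]
force: [1.1, 0.1, -1.1]
width: 39.5
```

drive_tool(deltas=[[[0,0,-0.4],[0,0,0],0.2],[[0,0,-0.8],[0,0,0],0.2],[[0,0,-1],[0,0,0],0.2],[[0,0,-1],[0,0,0],0.2]])

```text
t: 61.82
position: [522.8, 138.6, 192.4]
ee_rot: [0.174, 0.985, 0.004, 0.007]
force: [-0.4, -0.7, -1.5]
width: 39.3
```

drive_tool(deltas=[[[0,0,-0.4],[0,0,0],0.2],[[0,0,-0.8],[0,0,0],0.2],[[0,0,-0.9],[0,0,0],0.2],[[0,0,-0.9],[0,0,0],0.2]])

```text
t: 62.15
position: [522.7, 138.5, 265.6]
ee_rot: [0.174, 0.985, 0.005, 0.008]
force: [-0.2, -0.4, -1.6]
width: 39.1
```

Run:
```python
from h import *
st(); step([500,62,262],canon(1.4)); print(get_state()['q'])
```

```text
t 62.15 pos [522.699 138.491 265.56 ] jawyaw 1.221895604793509 z [ 0.017  0.007 -1.   ] F [-0.187 -0.353 -1.615] w 39.1
dist 79.9 shift [-0.06  -0.996  0.033] turn [ 0.004  0.005 -0.057] rows>=1.9 calls 1.0
[-0.876  0.188  0.654  1.587 -0.119  1.387  1.011]
```

drive_tool(deltas=[[[-0.02,-0.4,0],[0,0,-0.02],0.2],[[-0.06,-0.8,0],[0.004,0.005,-0.057],0.2],[[-0.06,-1,0],[0.004,0.005,-0.057],0.2],[[-0.06,-1,0],[0.004,0.005,-0.057],0.2]])

```text
t: 62.48
position: [498.4, 57.0, 262.6]
ee_rot: [0.088, 0.996, -0.001, -0.002]
force: [0.5, -0.1, -1.0]
width: 39.1
```

Run:
```python
from h import *
st(); step([475,-15,262],canon(1.593)); print(get_state()['q'])
```

```text
t 62.48 pos [498.417  56.999 262.592] jawyaw 1.3937054684794663 z [-0.004 -0.002 -1.   ] F [ 0.495 -0.111 -0.971] w 39.1
dist 75.7 shift [ 0.13  -0.937  0.01 ] turn [-0.001 -0.001 -0.063] rows>=1.8 calls 1.0
[-0.801  0.108  0.684  1.67  -0.068  1.392  1.286]
```

drive_tool(deltas=[[[0.05,-0.4,0],[0,0,-0.02],0.2],[[0.13,-0.8,0],[-0.001,-0.001,-0.063],0.2],[[0.13,-0.94,0],[-0.001,-0.001,-0.063],0.2],[[0.13,-0.94,0],[-0.001,-0.001,-0.063],0.2],[[0.13,-0.94,0],[-0.001,-0.001,-0.063],0.2]])

```text
t: 62.9
position: [474.4, -14.8, 261.5]
ee_rot: [-0.009, 1.0, 0.001, -0.001]
force: [-0.7, 1.2, -1.9]
width: 39.1
```

Run:
```python
from h import *
st(); step([466.2,-91,245],canon(1.593)); print(get_state()['q'])
m,p,d=snap('wrist','pics/w53.png')
```

```text
t 62.90 pos [474.368 -14.809 261.451] jawyaw 1.5888256340925173 z [-0.002  0.001 -1.   ] F [-0.731  1.224 -1.924] w 39.1
dist 78.4 shift [ 0.119 -0.951  0.205] turn [ 0.    -0.001 -0.001] rows>=1.9 calls 1.0
[-0.731  0.029  0.721  1.738 -0.021  1.384  1.582]
```

Run:
```python
from h import *
m,p,d=snap('wrist','pics/w54.png',(150,70,310,270),3)
for x in nets.landmark_of('wrist','mouth_0')[:4]: print(x, at_z(m,[x['centre']],160))
```

```text
{'centre': [230.0, 187.7], 'p': 0.78} [[466.88  -88.887 160.   ]]
{'centre': [219.6, 148.9], 'p': 0.69} [[433.926 -95.087 160.   ]]
```

Run:
```python
from h import *
m=viewer.camera_model('wrist')
P=at_z(m,np.array([(221,230),(235,350),(249,461)])/3+[150,70],160); print(P)
F=at_z(m,np.array([(140,157),(295,155),(327,517),(187,522)])/3+[150,70],160); print(F,F.mean(0))
print(np.arctan2(P[2,1]-P[0,1],P[2,0]-P[0,0]))
```

```text
[[432.578 -91.473 160.   ]
 [466.578 -90.043 160.   ]
 [500.778 -88.367 160.   ]]
[[ 413.542 -111.732  160.   ]
 [ 412.287  -70.308  160.   ]
 [ 518.654  -65.961  160.   ]
 [ 521.407 -108.697  160.   ]] [466.472 -89.174 160.   ]
0.045504686062510624
```

drive_tool(deltas=[[[0.05,-0.4,0],[0,0,0],0.2],[[0.1,-0.8,0],[0,0,-0.003],0.2],[[0.12,-0.95,0.1],[0,0,-0.003],0.2],[[0.12,-0.95,0.2],[0,0,-0.003],0.2],[[0.12,-0.95,0.2],[0,0,-0.003],0.2],[[0.12,-0.95,0.2],[0,0,-0.003],0.2],[[0.12,-0.95,0.2],[0,0,-0.003],0.2]])

```text
t: 63.63
position: [467.4, -87.8, 245.8]
ee_rot: [-0.017, 1.0, 0.0, -0.001]
force: [-0.9, 0.5, -0.3]
width: 39.1
```

Run:
```python
from h import *
st(); step([466.5,-90.3,205],canon(1.60)); print(get_state()['q'])
m,p,d=snap('wrist','pics/w55.png')
snap('scene','pics/s55.png',(230,120,400,260),4)
```

```text
t 63.63 pos [467.37  -87.848 245.838] jawyaw 1.6050029384876985 z [-0.002  0.    -1.   ] F [-0.949  0.547 -0.334] w 39.1
dist 40.9 shift [ 0.011 -0.03   0.51 ] turn [ 0.    -0.001  0.002] rows>=1.0 calls 1.0
[-0.644  0.042  0.797  1.765 -0.031  1.35   1.765]
```

drive_tool(deltas=[[[0.01,-0.03,0.1],[0,0,0.002],0.2],[[0.01,-0.03,0.25],[0,0,0.002],0.2],[[0.01,-0.03,0.4],[0,0,0.002],0.2],[[0.01,-0.03,0.5],[0,0,0.002],0.2],[[0.01,-0.03,0.5],[0,0,0.002],0.2],[[0.01,-0.03,0.5],[0,0,0.002],0.2]])

```text
t: 64.23
position: [466.4, -90.7, 205.9]
ee_rot: [-0.014, 1.0, 0.0, -0.001]
force: [-0.8, -0.1, -0.8]
width: 39.5
```

Run:
```python
from h import *
st(); step([466.5,-90.3,176],canon(1.60))
m,p,d=snap('wrist','pics/w56.png',(220,80,420,200),3.5)
```

```text
t 64.23 pos [466.438 -90.688 205.896] jawyaw 1.598222042394003 z [-0.002  0.    -1.   ] F [-0.831 -0.055 -0.817] w 39.5
dist 29.9 shift [-0.002  0.005  0.374] turn [ 0.    -0.001 -0.001] rows>=0.7 calls 1.0
```

drive_tool(deltas=[[[0,0,0.08],[0,0,0],0.2],[[0,0,0.16],[0,0,0],0.2],[[0,0,0.24],[0,0,0],0.2],[[0,0,0.31],[0,0,0],0.2],[[0,0,0.33],[0,0,0],0.2],[[0,0,0.33],[0,0,0],0.2]])

```text
t: 64.78
position: [466.3, -90.7, 179.3]
ee_rot: [-0.014, 1.0, 0.0, -0.001]
force: [0.1, 0.3, -0.9]
width: 38.8
```

drive_tool(deltas=[[[0,0,0.02],[0,0,0],0.2],[[0,0,0.04],[0,0,0],0.2],[[0,0,0.05],[0,0,0],0.2],[[0,0,0.05],[0,0,0],0.2]])

```text
t: 65.12
position: [466.4, -90.7, 175.3]
ee_rot: [-0.014, 1.0, 0.0, -0.001]
force: [0.1, -0.3, -0.9]
width: 39.1
```

Run:
```python
from h import *
st()
snap('scene','pics/s57.png',(230,120,400,260),4)
```

```text
t 65.12 pos [466.351 -90.744 175.26 ] jawyaw 1.5981302882119603 z [-0.003 -0.    -1.   ] F [ 0.106 -0.296 -0.887] w 39.1
```

drive_tool(deltas=[[[0,0,0.02],[0,0,0],0.2],[[0,0,0.035],[0,0,0],0.2],[[0,0,0.035],[0,0,0],0.2],[[0,0,0.035],[0,0,0],0.2]])

```text
t: 65.5
position: [466.7, -90.8, 172.9]
ee_rot: [-0.014, 1.0, 0.0, -0.001]
force: [-0.8, -0.3, 4.3]
width: 39.2
```

Contact with the detents (4 N). Release.

drive_tool(deltas=[[[0,0,0],[0,0,0],0.5],[[0,0,0],[0,0,0],0.65],[[0,0,0],[0,0,0],0.75],[[0,0,0],[0,0,0],0.75],[[0,0,0],[0,0,0],0.75],[[0,0,-0.2],[0,0,0],0.75],[[0,0,-0.5],[0,0,0],0.75],[[0,0,-0.8],[0,0,0],0.75],[[0,0,-1],[0,0,0],0.75],[[0,0,-1],[0,0,0],0.75]])

```text
t: 66.33
position: [468.4, -91.2, 256.1]
ee_rot: [-0.014, 1.0, 0.0, 0.002]
force: [0.7, 0.3, 0.7]
width: 63.9
```

Run:
```python
from h import *
st(); print(get_state()['q'])
m,p,d=snap('wrist','pics/w58.png')
snap('scene','pics/s58.png',(230,120,400,260),4)
w=cv2.inRange(p,(190,190,190),(255,255,255)); n,l,s,c=cv2.connectedComponentsWithStats(w)
for i in range(1,n):
    if s[i][4]>60:
        z=at_z(m,[c[i]],201)[0]
        if abs(z[0]-466)<30 and abs(z[1]+90)<30: print(c[i],s[i],z)
hsv=cv2.cvtColor(p,cv2.COLOR_RGB2HSV)
mk=(hsv[...,0]>100)&(hsv[...,0]<125)&(hsv[...,1]>120)&(hsv[...,2]>60)
v,u=np.nonzero(mk&(d>0)); Pd=at_depth(m,np.c_[u,v],d[v,u]); k=(Pd[:,2]>190)&(Pd[:,2]<215)
print(np.median(Pd[k],0)); Z=Pd[k]; print(cv2.minAreaRect(Z[:,:2].astype(np.float32)))
```

```text
t 66.33 pos [468.44  -91.237 256.122] jawyaw 1.5978347113537117 z [ 0.003  0.    -1.   ] F [0.655 0.279 0.74 ] w 63.9
[-0.645  0.034  0.802  1.748 -0.026  1.367  1.76 ]
[317.979 214.712] [302 200  33  30 761] [465.744 -91.423 201.   ]
[444.227 -92.209 200.695]
((463.992919921875, -91.78636169433594), (126.47135925292969, 39.270626068115234), 1.8064262866973877)
```

Run:
```python
from h import *
st(); step([490,-15,310],canon(1.45));
```

```text
t 66.43 pos [467.037 -90.792 253.001] jawyaw 1.5982685647634318 z [-0.001  0.    -1.   ] F [ 0.347  1.369 -0.147] w 64.3
dist 97.6 shift [-0.312  0.939 -0.712] turn [ 0.    -0.     0.047] rows>=2.3 calls 1.0
```

drive_tool(deltas=[[[0,0,-0.3],[0,0,0],0.75],[[-0.1,0.3,-0.6],[0,0,0.02],0.75],[[-0.3,0.7,-0.71],[0,0,0.047],0.75],[[-0.31,0.94,-0.71],[0,0,0.047],0.75],[[-0.31,0.94,-0.71],[0,0,0.047],0.75]])

```text
t: 66.85
position: [490.1, -9.4, 308.5]
ee_rot: [0.057, 0.998, 0.0, -0.001]
force: [-0.5, 0.9, 0.1]
width: 64.1
```

Run:
```python
from h import *
st(); step([515,60,310],canon(1.3));
```

```text
t 66.85 pos [490.121  -9.431 308.458] jawyaw 1.457661957413785 z [-0.003  0.    -1.   ] F [-0.463  0.941  0.082] w 64.1
dist 73.8 shift [-0.211  0.897 -0.02 ] turn [-0.    -0.001  0.05 ] rows>=1.8 calls 1.0
```

drive_tool(deltas=[[[-0.1,0.4,0],[0,0,0.02],0.75],[[-0.2,0.8,0],[0,0,0.05],0.75],[[-0.21,0.95,0],[0,0,0.05],0.75],[[-0.21,0.95,0],[0,0,0.05],0.75]])

```text
t: 67.18
position: [515.0, 68.2, 306.1]
ee_rot: [0.131, 0.991, -0.001, -0.003]
force: [-0.3, -0.6, -0.3]
width: 64.3
```

Run:
```python
from h import *
st(); step([518,142,305],canon(1.168));
```

```text
t 67.18 pos [514.996  68.23  306.135] jawyaw 1.307151006908549 z [-0.006 -0.001 -1.   ] F [-0.35  -0.634 -0.264] w 64.3
dist 73.8 shift [0.204 0.9   0.013] turn [-0.001 -0.002  0.044] rows>=1.8 calls 1.0
```

drive_tool(deltas=[[[0.1,0.4,0],[0,0,0.02],0.75],[[0.2,0.8,0],[0,-0.002,0.044],0.75],[[0.2,0.95,0],[0,-0.002,0.044],0.75],[[0.2,0.95,0],[0,-0.002,0.044],0.75]])

```text
t: 67.52
position: [518.6, 148.9, 304.4]
ee_rot: [0.196, 0.981, -0.002, -0.001]
force: [-0.7, 0.2, -0.6]
width: 64.0
```

Run:
```python
from h import *
st(); step([500,225,290],canon(1.168));
```

```text
t 67.52 pos [518.556 148.933 304.356] jawyaw 1.1756192235435714 z [-0.003 -0.004 -1.   ] F [-0.739  0.227 -0.638] w 64.0
dist 79.6 shift [0.58  0.789 0.176] turn [-0.001 -0.     0.002] rows>=1.9 calls 1.0
```

drive_tool(deltas=[[[0.3,0.4,0],[0,0,0],0.75],[[0.58,0.8,0.1],[0,0,0.002],0.75],[[0.58,0.85,0.17],[0,0,0.002],0.75],[[0.58,0.85,0.17],[0,0,0.002],0.75]])

```text
t: 67.85
position: [500.5, 230.9, 288.1]
ee_rot: [0.197, 0.98, -0.003, -0.002]
force: [0.6, -1.4, -0.1]
width: 64.2
```

Run:
```python
from h import *
st(); step([480,300,270],canon(1.168));
```

```text
t 67.85 pos [500.47  230.938 288.104] jawyaw 1.1751607474820307 z [-0.006 -0.006 -1.   ] F [ 0.594 -1.409 -0.1  ] w 64.2
dist 74.3 shift [0.568 0.7   0.223] turn [-0.002 -0.001  0.002] rows>=1.8 calls 1.0
```

drive_tool(deltas=[[[0.28,0.35,0.11],[0,0,0.001],0.75],[[0.57,0.7,0.22],[0,0,-0.002],0.75],[[0.57,0.7,0.22],[0,0,-0.002],0.75],[[0.57,0.7,0.22],[0,0,-0.002],0.75]])

```text
t: 68.18
position: [479.2, 299.9, 269.1]
ee_rot: [0.192, 0.981, -0.005, -0.003]
force: [1.2, -0.8, -0.2]
width: 64.0
```

Run:
```python
from h import *
st()
step([470,337,240],canon(1.168))
```

```text
t 68.18 pos [479.226 299.859 269.074] jawyaw 1.1846569599502548 z [-0.008 -0.008 -1.   ] F [ 1.173 -0.827 -0.178] w 64.0
dist 48.1 shift [0.28  0.39  0.361] turn [-0.003 -0.001  0.005] rows>=1.2 calls 1.0
```

drive_tool(deltas=[[[0.14,0.2,0.18],[0,0,0.003],0.75],[[0.28,0.39,0.36],[-0.003,-0.001,0.005],0.75],[[0.28,0.39,0.36],[-0.003,-0.001,0.005],0.75],[[0.28,0.39,0.36],[-0.003,-0.001,0.005],0.75]])

```text
t: 68.52
position: [470.4, 334.9, 239.6]
ee_rot: [0.2, 0.98, -0.001, -0.001]
force: [0.5, -0.3, 0.5]
width: 64.0
```

```bash
mkdir -p pics
python3 - <<'E'
from h import *
m,p,d=snap('wrist','pics/w60.png',None,1)
st()
step([470,337,170],canon(1.168))
import numpy as np
# handle top: depth pts
C=cloud(m,d).reshape(-1,3)
s=(abs(C[:,0]-470)<30)&(abs(C[:,1]-337)<30)&(C[:,2]>135)&(C[:,2]<170)
print(s.sum(),np.median(C[s],0),C[s].min(0),C[s].max(0))
E
```

```text
t 68.57 pos [471.261 334.334 240.492] jawyaw 1.166815642383509 z [-0.001 -0.002 -1.   ] F [-0.018 -0.384 -0.378] w 63.5
dist 70.6 shift [0.028 0.026 0.881] turn [-0.001  0.    -0.   ] rows>=1.7 calls 1.0Traceback (most recent call last):
  File "<stdin>", line 7, in <module>
TypeError: cloud() missing 1 required positional argument: 'mask'
```

View pics/w60.png

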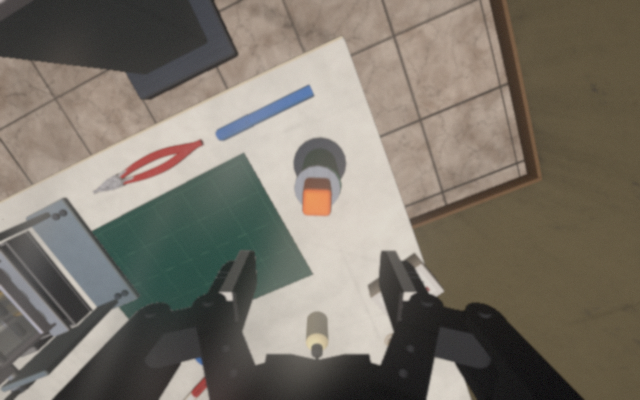

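```bash
grep -n -A12 "def cloud" h.py; grep -n -A3 "def snap" h.py
```

```text
19:def cloud(m,d,mask):
20-    v,u=np.nonzero(mask&(d>0))
21-    return at_depth(m,np.c_[u,v],d[v,u])
22-def snap(n,f=None,crop=None,scale=1):
23-    m=viewer.camera_model(n); p,d=viewer.capture(n)
24-    if f:
25-        q=p
26-        if crop: q=p[crop[1]:crop[3],crop[0]:crop[2]]
27-        if scale!=1: q=cv2.resize(q,None,fx=scale,fy=scale,interpolation=cv2.INTER_CUBIC)
28-        cv2.imwrite(f,q[:,:,::-1])
29-    return m,p,d
30-np.set_printoptions(precision=3,suppress=True)
31-def canon(yaw,tilt_axis=None,tilt=0):
22:def snap(n,f=None,crop=None,scale=1):
23-    m=viewer.camera_model(n); p,d=viewer.capture(n)
24-    if f:
25-        q=p
```

The orange handle stands in its holder at about (317,197), square to the jaws and in the TCP's column. I'll descend.

drive_tool(deltas=[[[0.01,0.01,0.45],[0,0,0],0.75],[[0.03,0.03,0.88],[-0.001,0,0],0.75],[[0.03,0.03,0.88],[-0.001,0,0],0.75],[[0.03,0.03,0.88],[-0.001,0,0],0.75]])

```text
t: 68.9
position: [470.3, 335.1, 170.1]
ee_rot: [0.202, 0.979, -0.001, -0.0]
force: [0.1, -1.5, 1.0]
width: 64.1
```

Run:
```python
from h import *
st()
step([470,337,118],canon(1.168))
```

```text
t 68.90 pos [470.255 335.073 170.086] jawyaw 1.1646319560081633 z [-0.001 -0.001 -1.   ] F [ 0.113 -1.549  1.034] w 64.1
dist 52.1 shift [0.012 0.022 0.651] turn [-0.    -0.    -0.001] rows>=1.2 calls 1.0
```

drive_tool(deltas=[[[0.01,0.02,0.33],[0,0,-0.001],0.75],[[0.012,0.025,0.65],[0,0,-0.001],0.75],[[0.012,0.025,0.65],[0,0,-0.001],0.75],[[0.012,0.025,0.65],[0,0,-0.001],0.75],[[0.012,0.025,0.65],[0,0,-0.001],0.0],[[0.012,0.025,0.65],[0,0,-0.001],0.0],[[0.012,0.025,0.65],[0,0,-0.001],0.0],[[0.012,0.025,0.65],[0,0,-0.001],0.0],[[0.012,0.025,0.65],[0,0,-0.001],0.0],[[0.012,0.025,0.65],[0,0,-0.001],0.0]], newtons=100)

```text
t: 69.73
position: [471.2, 337.7, 120.2]
ee_rot: [0.2, 0.98, 0.001, 0.001]
force: [-0.4, -0.8, 7.8]
width: 22.6
```

Run:
```python
from h import *
st()
step([470,337,250],canon(1.168))
```

```text
t 69.73 pos [471.184 337.653 120.192] jawyaw 1.1676427750764473 z [ 0.001  0.001 -1.   ] F [-0.43  -0.761  7.845] w 22.6
dist 129.8 shift [ 0.005 -0.007 -1.   ] turn [ 0.  0. -0.] rows>=1.9 calls 1.6
```

drive_tool(deltas=[[[0,0,-0.1],[0,0,0],0.0],[[0,0,-0.4],[0,0,0],0.0],[[0,0,-0.7],[0,0,0],0.0],[[0,0,-1],[0,0,0],0.0],[[0,0,-1],[0,0,0],0.0]])

```text
t: 70.15
position: [473.3, 338.8, 206.3]
ee_rot: [0.2, 0.98, 0.004, 0.003]
force: [1.6, -0.1, 0.6]
width: 22.9
```

drive_tool(deltas=[[[0,0,-0.4],[0,0,0],0.0],[[0,0,-0.7],[0,0,0],0.0],[[0,0,-1],[0,0,0],0.0],[[0,0,-1],[0,0,0],0.0]])

```text
t: 70.48
position: [474.4, 338.9, 292.2]
ee_rot: [0.2, 0.98, 0.007, 0.005]
force: [0.6, 0.3, -1.6]
width: 23.0
```

Run:
```python
from h import *
m,p,d=snap('wrist','pics/w61.png',(200,100,440,300),3.2)
st()
step([490,270,320],canon(1.168))
```

```text
t 70.53 pos [473.828 338.631 289.505] jawyaw 1.1671187351211474 z [ 0.012  0.01  -1.   ] F [-0.149  0.378 -1.74 ] w 22.7
dist 76.8 shift [-0.525 -0.704 -0.387] turn [ 0.004  0.002 -0.   ] rows>=1.8 calls 1.0
```

View pics/w61.png

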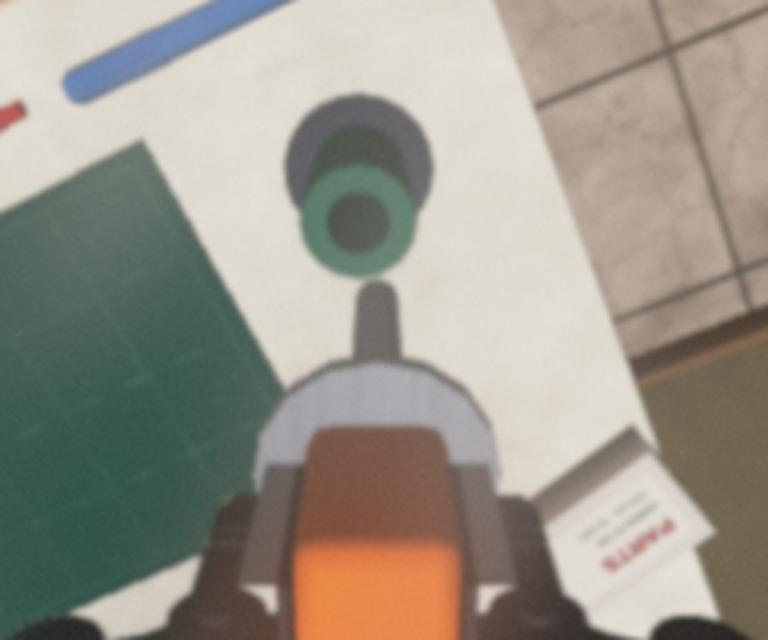

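The rod is held straight, with its tip at (376,290) in the crop, as on the earlier grasp. Travelling to the cap.

drive_tool(deltas=[[[-0.18,-0.23,-0.13],[0.001,0.001,0],0.0],[[-0.35,-0.46,-0.26],[0.002,0.001,0],0.0],[[-0.52,-0.7,-0.4],[0.004,0.002,0],0.0],[[-0.52,-0.7,-0.4],[0.004,0.002,0],0.0]])

```text
t: 70.87
position: [492.0, 264.7, 322.8]
ee_rot: [0.204, 0.979, 0.0, 0.002]
force: [1.0, -1.8, -1.1]
width: 22.5
```

Run:
```python
from h import *
st()
step([510,200,335],canon(1.168))
```

```text
t 70.87 pos [492.045 264.686 322.82 ] jawyaw 1.1596708735781927 z [ 0.003  0.    -1.   ] F [ 1.016 -1.759 -1.14 ] w 22.5
dist 68.2 shift [-0.529 -0.651 -0.152] turn [ 0.     0.001 -0.003] rows>=1.6 calls 1.0
```

drive_tool(deltas=[[[-0.18,-0.22,-0.05],[0,0,-0.001],0.0],[[-0.35,-0.44,-0.1],[0,0,-0.002],0.0],[[-0.53,-0.65,-0.15],[0,0,-0.003],0.0]])

```text
t: 71.12
position: [509.8, 198.9, 334.0]
ee_rot: [0.199, 0.98, -0.0, 0.001]
force: [1.0, -0.3, -0.7]
width: 22.8
```

drive_tool(deltas=[[[-0.17,-0.3,-0.02],[0,0,0],0.0],[[-0.34,-0.6,-0.04],[0,0,0],0.0],[[-0.51,-0.88,-0.06],[0,0,0],0.0],[[-0.51,-0.88,-0.06],[0,0,0],0.0]])

```text
t: 71.45
position: [520.3, 111.1, 338.8]
ee_rot: [0.204, 0.979, -0.001, 0.001]
force: [0.6, -1.5, -1.2]
width: 22.6
```

Run:
```python
from h import *
st()
step([520,40,345],canon(1.168))
```

```text
t 71.45 pos [520.341 111.077 338.83 ] jawyaw 1.1601502062039288 z [ 0.002 -0.003 -1.   ] F [ 0.612 -1.489 -1.222] w 22.6
dist 71.3 shift [-0.351 -0.816 -0.075] turn [-0.001  0.001 -0.002] rows>=1.7 calls 1.0
```

drive_tool(deltas=[[[-0.12,-0.27,-0.03],[0,0,-0.001],0.0],[[-0.24,-0.54,-0.05],[0,0,-0.002],0.0],[[-0.35,-0.82,-0.08],[-0.001,0.001,-0.002],0.0],[[-0.35,-0.82,-0.08],[-0.001,0.001,-0.002],0.0]])

```text
t: 71.78
position: [519.4, 33.5, 345.5]
ee_rot: [0.205, 0.979, 0.0, 0.0]
force: [0.1, -1.3, -0.9]
width: 22.6
```

Run:
```python
from h import *
st()
step([490,-30,345],canon(1.168))
```

```text
t 71.78 pos [519.441  33.535 345.526] jawyaw 1.1581676462302006 z [ 0.  0. -1.] F [ 0.141 -1.302 -0.878] w 22.6
dist 70.0 shift [ 0.019 -0.875  0.006] turn [ 0.     0.    -0.003] rows>=1.7 calls 1.0
```

drive_tool(deltas=[[[0,-0.3,0],[0,0,-0.001],0.0],[[0.01,-0.6,0],[0,0,-0.002],0.0],[[0.02,-0.87,0.01],[0,0,-0.003],0.0],[[0.02,-0.87,0.01],[0,0,-0.003],0.0]])

```text
t: 72.12
position: [488.3, -34.6, 344.4]
ee_rot: [0.204, 0.979, -0.0, -0.0]
force: [0.3, -1.1, -0.7]
width: 22.2
```

Run:
```python
from h import *
st()
step([466,-91,340],canon(1.168))
```

```text
t 72.12 pos [488.259 -34.588 344.403] jawyaw 1.160591790332537 z [-0. -0. -1.] F [ 0.274 -1.099 -0.708] w 22.2
dist 60.8 shift [-0.026 -0.758  0.055] turn [-0.    -0.    -0.002] rows>=1.5 calls 1.0
```

drive_tool(deltas=[[[-0.01,-0.25,0.02],[0,0,-0.001],0.0],[[-0.02,-0.5,0.04],[0,0,-0.002],0.0],[[-0.026,-0.755,0.055],[0,0,-0.002],0.0],[[-0.026,-0.755,0.055],[0,0,-0.002],0.0],[[-0.026,-0.755,0.055],[0,0,-0.002],0.0]])

```text
t: 72.53
position: [465.5, -91.5, 339.5]
ee_rot: [0.202, 0.979, 0.0, -0.0]
force: [1.0, 1.2, -1.3]
width: 22.8
```

Run:
```python
from h import *
m,p,d=snap('wrist','pics/w62.png',(200,100,440,300),3.2)
snap('scene','pics/s62.png',None,1)
st()
step([466,-91,320],canon(1.168))
```

```text
t 72.63 pos [466.178 -89.638 339.557] jawyaw 1.1680013311062902 z [-0.001  0.    -1.   ] F [-0.037  0.674 -2.104] w 22.4
dist 19.6 shift [-0.005 -0.017  0.244] turn [-0. -0.  0.] rows>=0.5 calls 1.0
```

View pics/w62.png

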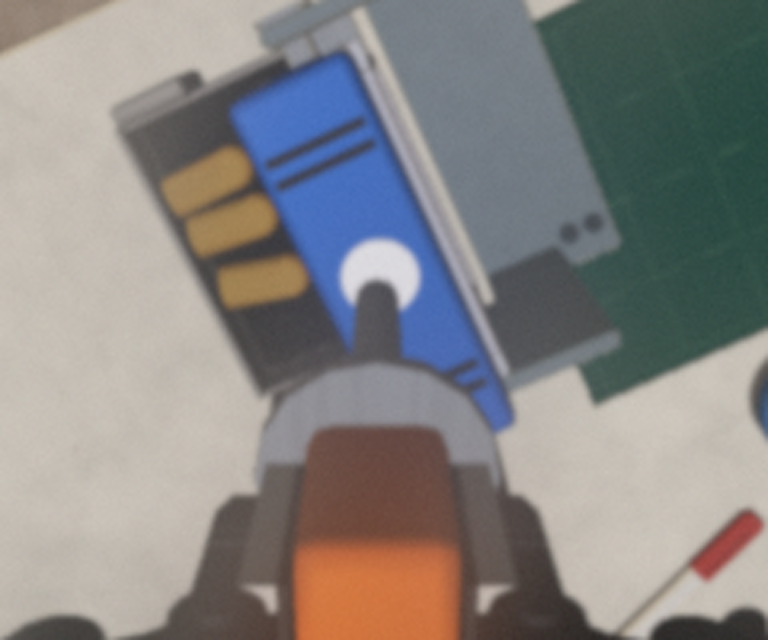

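View pics/s62.png

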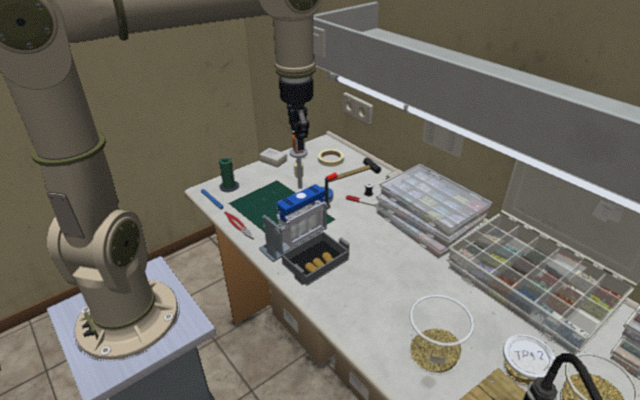

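Rod tip hangs over the white spot (380,285), the cap is seated straight, and three plugs are in the tray. Descending, then pressing slowly.

drive_tool(deltas=[[[-0.005,-0.017,0.12],[0,0,0],0.0],[[-0.005,-0.017,0.24],[0,0,0],0.0],[[-0.005,-0.017,0.26],[0,0,0],0.0],[[-0.005,-0.017,0.26],[0,0,0],0.0]])

```text
t: 72.97
position: [465.4, -90.5, 317.4]
ee_rot: [0.2, 0.98, -0.0, -0.002]
force: [-0.1, 0.3, -1.8]
width: 22.7
```

drive_tool(deltas=[[[0,0,0.03],[0,0,0],0.0],[[0,0,0.06],[0,0,0],0.0],[[0,0,0.09],[0,0,0],0.0],[[0,0,0.12],[0,0,0],0.0],[[0,0,0.12],[0,0,0],0.0]])

```text
t: 73.38
position: [465.3, -90.5, 307.4]
ee_rot: [0.2, 0.98, -0.0, -0.002]
force: [1.0, -0.6, -2.6]
width: 22.8
```

Run:
```python
from h import *
st()
```

```text
t 73.38 pos [465.336 -90.46  307.373] jawyaw 1.1686567395785648 z [-0.004  0.    -1.   ] F [ 1.01  -0.57  -2.558] w 22.8
```

Run:
```python
from h import *
m,p,d=snap('wrist','pics/w63.png',(200,100,440,300),3.2)
m,p,d=snap('scene','pics/s63.png',(230,120,390,280),4)
st()
```

```text
t 73.48 pos [465.171 -90.476 307.511] jawyaw 1.168566367348296 z [-0.004  0.    -1.   ] F [ 0.831  0.204 -1.832] w 22.5
```

View pics/s63.png

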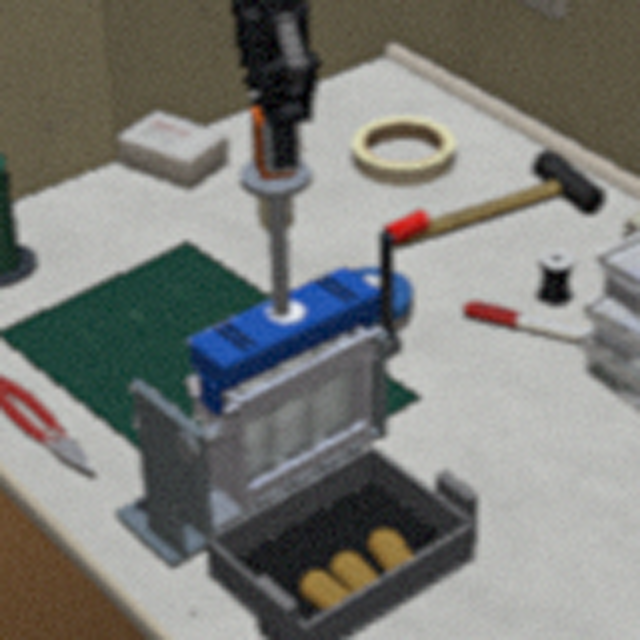

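View pics/w63.png

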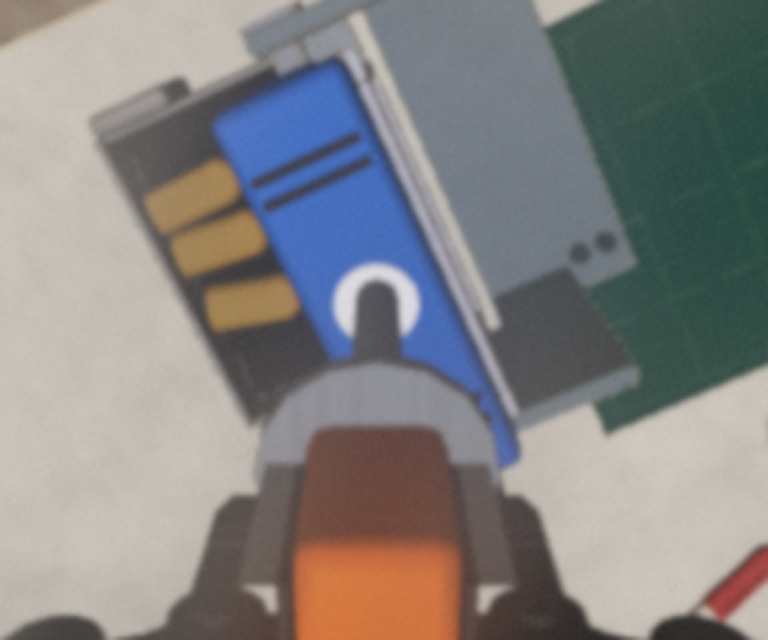

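The tip is centred on the spot (376,300) and at or just above the surface. Continuing down slowly.

drive_tool(deltas=[[[0,0,0.04],[0,0,0],0.0],[[0,0,0.06],[0,0,0],0.0],[[0,0,0.08],[0,0,0],0.0],[[0,0,0.08],[0,0,0],0.0]])

```text
t: 73.82
position: [464.9, -90.4, 300.6]
ee_rot: [0.2, 0.98, -0.001, -0.002]
force: [-0.4, -0.7, -2.5]
width: 22.7
```

drive_tool(deltas=[[[0,0,0.04],[0,0,0],0.0],[[0,0,0.06],[0,0,0],0.0],[[0,0,0.08],[0,0,0],0.0],[[0,0,0.08],[0,0,0],0.0]])

```text
t: 74.15
position: [467.0, -91.0, 298.7]
ee_rot: [0.2, 0.98, 0.001, 0.001]
force: [-5.3, 0.9, 30.9]
width: 22.4
```

Run:
```python
from h import *
m,p,d=snap('scene','pics/s64.png',(230,120,390,280),4)
m,p,d=snap('wrist','pics/w64.png',(200,100,440,300),3.2)
st()
# cap top height from wrist depth: blue pixels
import numpy as np
mask=(p[:,:,2].astype(int)>p[:,:,0]+60)
C=cloud(m,d,mask); C=C.reshape(-1,3)
s=(abs(C[:,0]-466)<80)&(abs(C[:,1]+91)<30)&(C[:,2]>165)
print(s.sum(),np.percentile(C[s,2],[5,25,50,75,95]))
```

```text
t 74.25 pos [466.963 -91.041 298.708] jawyaw 1.168314044439919 z [ 0.003  0.001 -1.   ] F [-5.018  0.791 31.782] w 22.4
5282 [183.678 184.646 185.375 332.087 333.135]
```

View pics/s64.png

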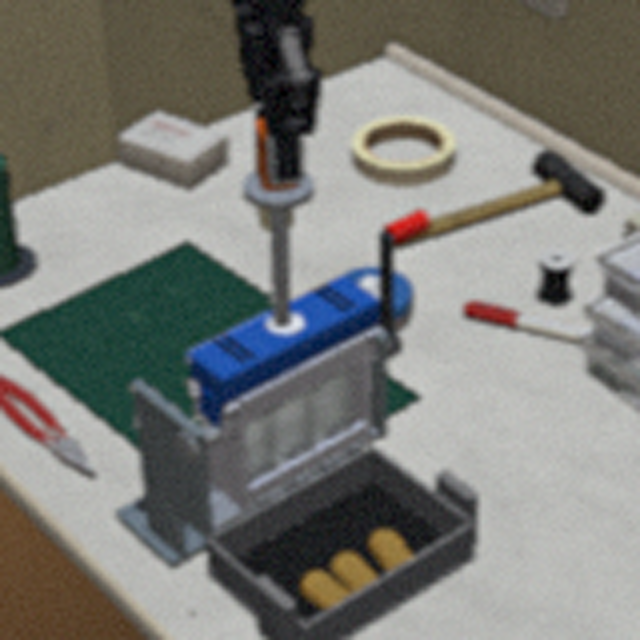

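View pics/w64.png

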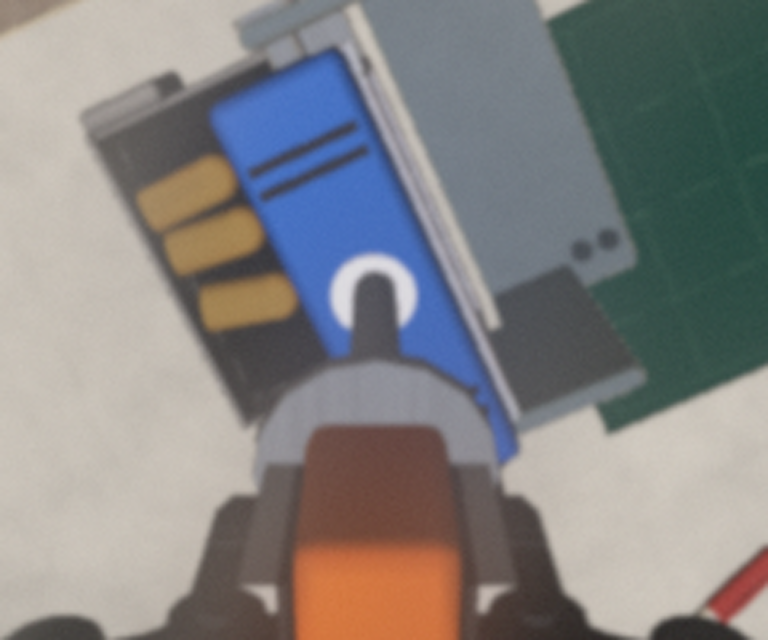

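The cap is home: its top reads z≈185 (home is 184), with the rod pressing at about 31 N. Going back to the holder.

drive_tool(deltas=[[[0,0,-0.2],[0,0,0],0.0],[[0,0,-0.4],[0,0,0],0.0],[[0,0,-0.55],[0,0,0],0.0],[[0,0,-0.55],[0,0,0],0.0]])

```text
t: 74.58
position: [467.8, -91.3, 344.9]
ee_rot: [0.2, 0.98, 0.001, 0.003]
force: [0.3, 0.0, -2.3]
width: 22.6
```

Run:
```python
from h import *
m,p,d=snap('scene','pics/s65.png',(230,120,390,280),4)
st()
step([490,-30,345],canon(1.168))
```

```text
t 74.63 pos [467.4   -91.221 343.342] jawyaw 1.1683538543638137 z [ 0.005  0.001 -1.   ] F [-0.071  0.49  -2.841] w 22.7
dist 65.3 shift [ 0.04   0.815 -0.019] turn [0.001 0.001 0.   ] rows>=1.6 calls 1.0
```

View pics/s65.png

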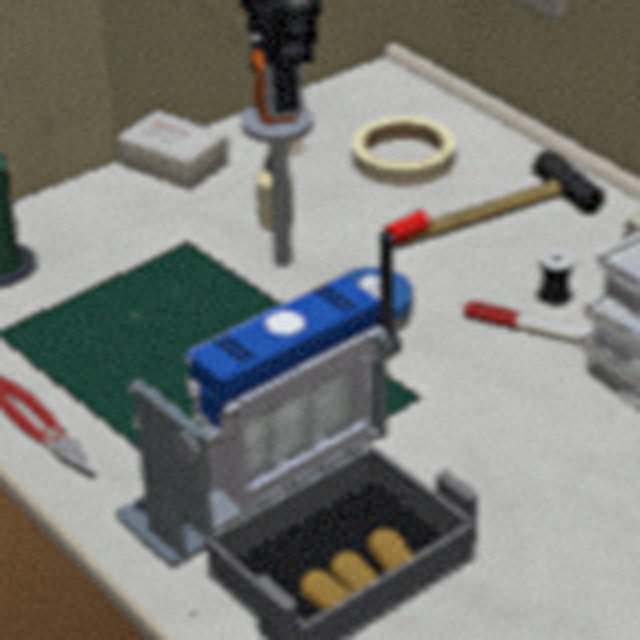

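Rod is lifted, the cap stays down with its spot at (285,323), and three plugs lie in the tray. Returning.

drive_tool(deltas=[[[0.01,0.28,0],[0,0,0],0.0],[[0.03,0.55,-0.01],[0,0,0],0.0],[[0.04,0.82,-0.02],[0.001,0.001,0],0.0],[[0.04,0.82,-0.02],[0.001,0.001,0],0.0]])

```text
t: 74.97
position: [490.8, -24.2, 343.2]
ee_rot: [0.196, 0.981, -0.0, -0.001]
force: [0.5, 0.9, -2.0]
width: 22.5
```

Run:
```python
from h import *
st()
step([519,40,345],canon(1.168))
```

```text
t 74.97 pos [490.839 -24.193 343.203] jawyaw 1.1752479524227961 z [-0.002 -0.    -1.   ] F [ 0.513  0.91  -1.961] w 22.5
dist 70.1 shift [-0.016  0.876 -0.023] turn [-0.    -0.001  0.002] rows>=1.7 calls 1.0
```

drive_tool(deltas=[[[0,0.3,0],[0,0,0.001],0.0],[[-0.01,0.6,-0.01],[0,0,0.002],0.0],[[-0.016,0.88,-0.02],[0,-0.001,0.002],0.0],[[-0.016,0.88,-0.02],[0,-0.001,0.002],0.0]])

```text
t: 75.3
position: [519.6, 46.1, 342.5]
ee_rot: [0.196, 0.981, -0.001, -0.001]
force: [-0.6, 1.5, -1.5]
width: 22.7
```

Run:
```python
from h import *
st()
step([519,120,340],canon(1.168))
```

```text
t 75.30 pos [519.633  46.08  342.463] jawyaw 1.1764708988290502 z [-0.002 -0.002 -1.   ] F [-0.629  1.484 -1.461] w 22.7
dist 74.0 shift [0.362 0.85  0.029] turn [-0.001 -0.     0.003] rows>=1.8 calls 1.0
```

drive_tool(deltas=[[[0.12,0.28,0.01],[0,0,0.001],0.0],[[0.24,0.56,0.02],[0,0,0.002],0.0],[[0.36,0.85,0.03],[-0.001,0,0.003],0.0],[[0.36,0.85,0.03],[-0.001,0,0.003],0.0]])

```text
t: 75.63
position: [518.0, 126.2, 337.6]
ee_rot: [0.197, 0.98, 0.001, -0.002]
force: [-0.6, 1.0, -2.9]
width: 22.8
```

Run:
```python
from h import *
st()
step([510,195,330],canon(1.168))
```

```text
t 75.63 pos [517.969 126.188 337.585] jawyaw 1.1750094858944713 z [-0.004  0.002 -1.   ] F [-0.646  0.965 -2.861] w 22.8
dist 69.7 shift [0.423 0.755 0.097] turn [ 0.    -0.001  0.002] rows>=1.7 calls 1.0
```

drive_tool(deltas=[[[0.14,0.25,0.03],[0,0,0.001],0.0],[[0.28,0.5,0.06],[0,0,0.002],0.0],[[0.42,0.75,0.1],[0,-0.001,0.002],0.0],[[0.42,0.75,0.1],[0,-0.001,0.002],0.0]])

```text
t: 75.97
position: [508.0, 200.2, 327.1]
ee_rot: [0.196, 0.981, -0.0, -0.002]
force: [-0.3, 1.4, -2.2]
width: 22.8
```

Run:
```python
from h import *
st()
step([490,270,315],canon(1.168))
```

```text
t 75.97 pos [508.006 200.203 327.066] jawyaw 1.1766486397402451 z [-0.004  0.    -1.   ] F [-0.293  1.356 -2.222] w 22.8
dist 73.1 shift [0.542 0.719 0.152] turn [-0.    -0.001  0.003] rows>=1.8 calls 1.0
```

drive_tool(deltas=[[[0.18,0.24,0.05],[0,0,0.001],0.0],[[0.36,0.48,0.1],[0,0,0.002],0.0],[[0.54,0.72,0.15],[0,-0.001,0.003],0.0],[[0.54,0.72,0.15],[0,-0.001,0.003],0.0]])

```text
t: 76.3
position: [487.1, 275.5, 312.3]
ee_rot: [0.196, 0.981, -0.001, -0.003]
force: [-1.1, 1.6, -1.6]
width: 22.8
```

Run:
```python
from h import *
st()
step([470,337,285],canon(1.168))
```

```text
t 76.30 pos [487.147 275.545 312.305] jawyaw 1.1752344005972253 z [-0.005 -0.001 -1.   ] F [-1.08   1.602 -1.61 ] w 22.8
dist 69.4 shift [0.492 0.627 0.342] turn [-0.001 -0.001  0.002] rows>=1.7 calls 1.0
```

drive_tool(deltas=[[[0.16,0.21,0.05],[0,0,0.001],0.0],[[0.32,0.42,0.12],[0,0,0.001],0.0],[[0.48,0.62,0.25],[-0.001,-0.001,0.002],0.0],[[0.49,0.625,0.34],[-0.001,-0.001,0.002],0.0],[[0.49,0.625,0.34],[-0.001,-0.001,0.002],0.0],[[0.49,0.625,0.34],[-0.001,-0.001,0.002],0.0]])

```text
t: 76.8
position: [470.1, 335.5, 284.1]
ee_rot: [0.2, 0.98, -0.001, -0.001]
force: [0.0, -0.6, -1.4]
width: 22.6
```

Run:
```python
from h import *
m,p,d=snap('wrist','pics/w66.png',(200,100,440,300),3.2)
st()
step([470,337,235],canon(1.168))
# rod tip predicted & hole predicted pixel in crop
s=get_state(); import numpy as np
tip=np.array(s['position'])-[0,0,114]
for q in (tip,[470.1,336.8,105]):
    uv=np.ravel(proj(m,np.array([q])))[:2]; print((uv-[200,100])*3.2)
```

```text
t 76.85 pos [470.696 335.235 285.006] jawyaw 1.1674314505276897 z [-0.001 -0.001 -1.   ] F [-0.206 -1.13  -2.522] w 22.7
dist 50.0 shift [0.016 0.018 0.625] turn [-0. -0. -0.] rows>=1.2 calls 1.0
[377.181 302.095]
[380.796 240.352]
```

View pics/w66.png

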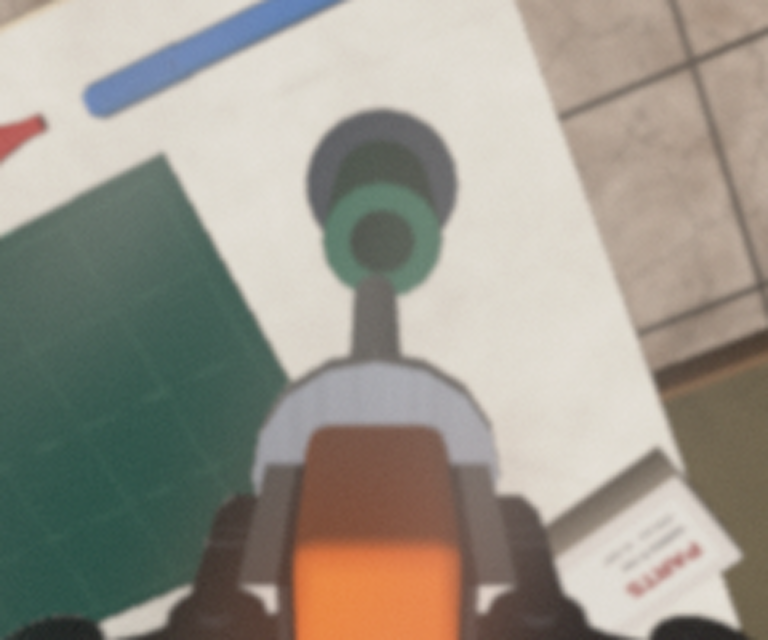

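Rod tip at (376,~297) and hole at (382,240) both match the predicted pixels, so I'll descend.

drive_tool(deltas=[[[0.01,0.015,0.3],[0,0,0],0.0],[[0.015,0.02,0.6],[0,0,0],0.0],[[0.015,0.02,0.65],[0,0,0],0.0],[[0.015,0.02,0.65],[0,0,0],0.0],[[0.015,0.02,0.65],[0,0,0],0.0]])

```text
t: 77.27
position: [470.9, 336.7, 234.3]
ee_rot: [0.201, 0.98, 0.0, -0.0]
force: [-0.2, 1.1, -1.5]
width: 22.6
```

Run:
```python
from h import *
m,p,d=snap('wrist','pics/w67.png',(200,100,440,300),3.2)
st()
step([470.1,336.8,190],canon(1.168))
```

```text
t 77.32 pos [471.138 336.974 234.842] jawyaw 1.1665407972584074 z [ 0.     0.001 -1.   ] F [ 0.029 -0.335 -2.439] w 22.7
dist 44.9 shift [ 0.011 -0.008  0.561] turn [ 0.  0. -0.] rows>=1.1 calls 1.0
```

View pics/w67.png

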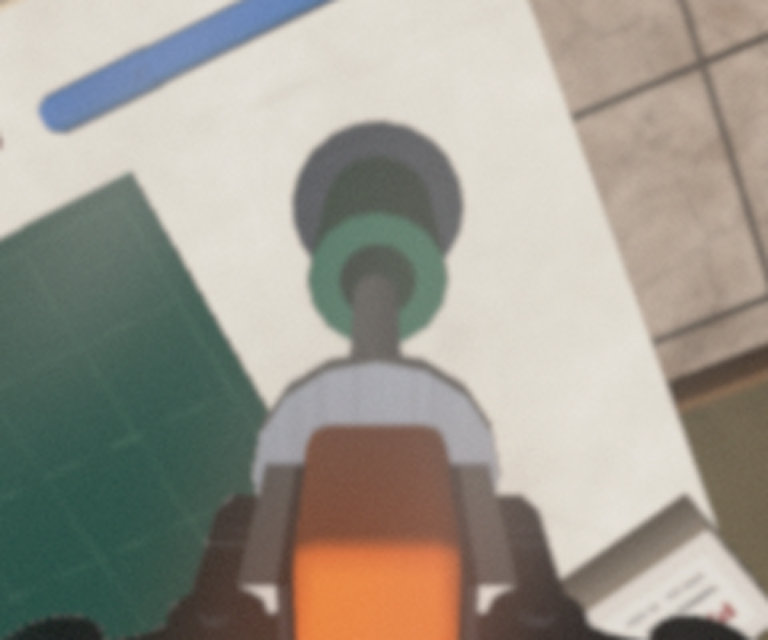

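The tip is over the hole, at (376,285) against (377,277). Inserting.

drive_tool(deltas=[[[0.01,-0.005,0.2],[0,0,0],0.0],[[0.01,-0.005,0.4],[0,0,0],0.0],[[0.01,-0.005,0.6],[0,0,0],0.0],[[0.01,-0.005,0.75],[0,0,0],0.0],[[0.01,-0.005,0.75],[0,0,0],0.0]])

```text
t: 77.73
position: [469.6, 336.5, 173.4]
ee_rot: [0.201, 0.98, -0.0, -0.001]
force: [-0.1, -0.0, -2.4]
width: 22.6
```

Run:
```python
from h import *
st()
step([470.1,336.8,121],canon(1.168))
```

```text
t 77.73 pos [469.642 336.51  173.408] jawyaw 1.166577183524504 z [-0.001 -0.001 -1.   ] F [-0.137 -0.043 -2.396] w 22.6
dist 52.4 shift [-0.004  0.006  0.655] turn [-0. -0. -0.] rows>=1.3 calls 1.0
```

drive_tool(deltas=[[[0,0,0.2],[0,0,0],0.0],[[0,0.005,0.4],[0,0,0],0.0],[[0,0.005,0.55],[0,0,0],0.0],[[0,0.005,0.62],[0,0,0],0.0],[[0,0.005,0.65],[0,0,0],0.0],[[0,0.005,0.65],[0,0,0],0.0]])

```text
t: 78.23
position: [469.9, 336.9, 121.7]
ee_rot: [0.201, 0.98, -0.0, -0.0]
force: [-0.3, 0.6, -1.3]
width: 22.7
```

drive_tool(deltas=[[[0,0,0.015],[0,0,0],0.0],[[0,0,0.015],[0,0,0],0.75],[[0,0,0.015],[0,0,0],0.75],[[0,0,0.015],[0,0,0],0.75],[[0,0,0.015],[0,0,0],0.75],[[0,0,0.015],[0,0,0],0.75],[[0,0,0.015],[0,0,0],0.75]])

```text
t: 78.82
position: [470.0, 337.0, 120.6]
ee_rot: [0.201, 0.98, -0.0, -0.0]
force: [1.0, -0.6, 0.7]
width: 64.2
```

drive_tool(deltas=[[[0,0,-0.15],[0,0,0],0.75],[[0,0,-0.4],[0,0,0],0.75],[[0,0,-0.7],[0,0,0],0.75],[[0,0,-1],[0,0,0],0.75],[[0,0,-1],[0,0,0],0.75]])

```text
t: 79.23
position: [472.4, 338.2, 206.8]
ee_rot: [0.201, 0.98, 0.003, 0.002]
force: [1.3, 0.2, 1.5]
width: 64.0
```

drive_tool(deltas=[[[0,0,-0.4],[0,0,0],0.75],[[0,0,-0.8],[0,0,0],0.75],[[0,0,-0.8],[0,0,0],0.75]])

```text
t: 79.48
position: [474.5, 338.8, 278.4]
ee_rot: [0.201, 0.979, 0.007, 0.005]
force: [-0.1, 0.4, 1.0]
width: 64.1
```

Run:
```python
from h import *
import numpy as np
m,p,d=snap('wrist','pics/w68.png',None,1)
mask=(p[:,:,0].astype(int)>p[:,:,2]+90)
C=cloud(m,d,mask).reshape(-1,3)
s=(abs(C[:,0]-470)<25)&(abs(C[:,1]-337)<25)&(C[:,2]>100)&(C[:,2]<170)
print(s.sum(),np.median(C[s],0),np.percentile(C[s,2],[50,90,98]))
t=s&(C[:,2]>147)
if t.sum(): print('top centre',t.sum(),C[t].mean(0))
m,p,d=snap('scene','pics/s68.png',None,1)
m,p,d=snap('top','pics/t68.png',None,1)
st()
```

```text
919 [466.483 339.317 152.621] [152.621 154.541 155.252]
top centre 525 [468.286 337.994 153.69 ]
t 79.63 pos [472.096 337.801 271.302] jawyaw 1.1660147767014115 z [ 0.006  0.006 -1.   ] F [ 0.502 -0.517 -0.666] w 64.1
```

View pics/w68.png

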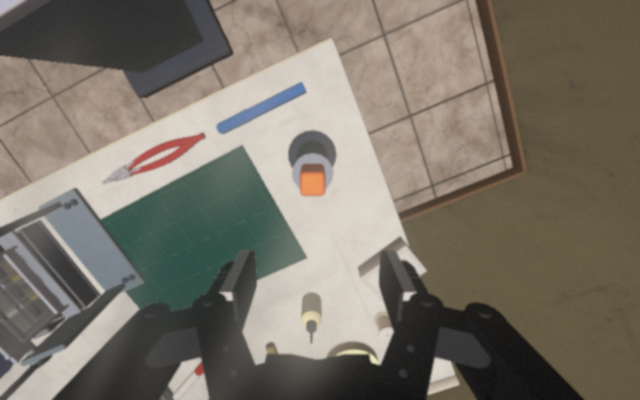

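View pics/s68.png

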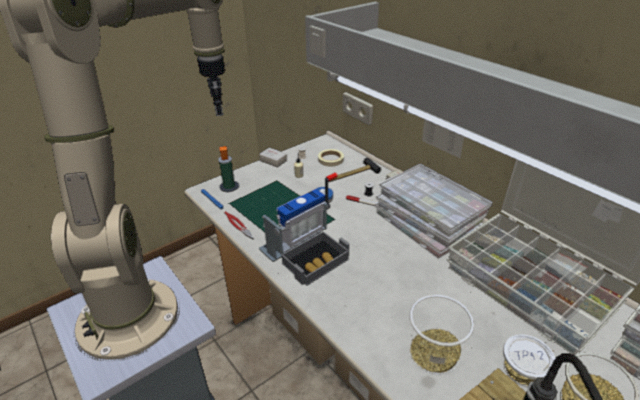

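View pics/t68.png

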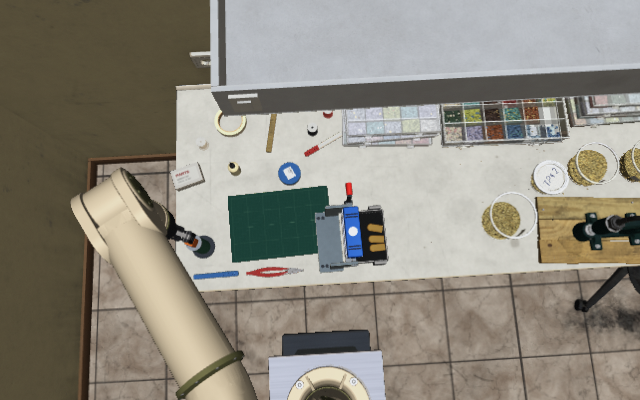

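In the pictures the rod stands in the holder (top z≈153.7, expected 153), the cap is home, three plugs lie in the tray, and the bottle and tin are in place. Handing in.

```bash
python3 -c "
from plant import order
print(order.sign_off())"
```

```text
the job is handed in; nothing more can be done
None
```

I placed the tray (and put it back once after it was knocked aside), tipped the magazine to its stop and drove all three plugs out into the tray. I then swung the magazine upright, laid on the cap and pressed it home with the rod, put the rod back in its holder and handed the job in at about 80 s.

Last checks:
- **Cap:** its top read z≈185 mm, where home is 184, while the rod pressed on it with about 31 N. That is above the 5–20 N expected, but it came at the end stop.
- **Rod:** the top of the handle read z≈153.7 mm against 153 expected, within about 2 mm of the holder's axis.
- **Plugs, bottle and tin:** the pictures show all three plugs in the tray, and the bottle and tin standing where they were.
- **Gripper:** it was clear of everything, about 270 mm up.

No final check failed or disagreed. I did not re-measure the magazine's angle after pressing; it looks upright in the pictures.

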